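# Fit the spacer blades to their gaps by feel and cover the gap block

## Task

Lift the blue cover off the gap block and lay it flat on the bench to its right; then slide every spacer blade that lies on the bench in from the front, fully home, into the one gap where it fits snugly, feeling for it: it neither stops at the mouth nor has play once inside. When all the blades are in, seat the cover back on its two pins just as it was; leave the weight, the tin and the roll of tape where they are.

Things in the scene. Friction and masses are not known exactly. Their poses are not given: they have to be found in the camera images.
- gap_block: grey gap block fixed on the bench. Origin on the bench under the middle of its front face; +x into the block (away from the robot), y left, z up. Base 6 mm thick, x -45 to 54, y +/-118 mm; its top is the sill. The block stands on it, x 0 to 52, y +/-112, flat roof 48 mm above the bench; three bays at y 70, 0, -70. On the roof at x 30, y +/-85 stand two 8 mm pins, pointed tops 61 mm above the bench
- cover: blue cover plate 88 (x) x 224 (y) x 4 mm, 0.35 kg; origin at the centre of its underside. Two 12 mm square holes at x 22, y +/-85. Black bar handle along x over its centre, 70 long, 12 wide, 24 to 40 mm above the underside. Starts on the pins, axes as the block's, origin at x 8, y 0, z 48 in its frame. Bench at x 0.60, y -0.35 m is kept free for it; a machine's front stands at x 0.66
- blade_thin: spacer blade 4 mm thick (may be absent), lying flat, 80 g: square green grip 18 x 18, 36 mm tall; from it along +x, level with its underside, a 12 mm wide neck, then from x 31 to 70 a steel blade 30 wide, 4 thick (nose thinned 1 mm above and below). Origin at the centre of the grip's underside, z up. Fully home (nose at the bay's back wall) its origin is 30 mm before the mouth
- tip_thin (a point): middle of the nose of the 4 mm blade, 70 mm from its origin along x, half the thickness up
- blade_mid: spacer blade 8 mm thick (may be absent), lying flat, 80 g: square yellow grip 18 x 18, 36 mm tall; from it along +x, level with its underside, a 12 mm wide neck, then from x 31 to 70 a steel blade 30 wide, 8 thick (nose thinned 1 mm above and below). Origin at the centre of the grip's underside, z up. Fully home (nose at the bay's back wall) its origin is 30 mm before the mouth
- tip_mid (a point): middle of the nose of the 8 mm blade, 70 mm from its origin along x, half the thickness up
- blade_thick: spacer blade 12 mm thick (may be absent), lying flat, 80 g: square red grip 18 x 18, 36 mm tall; from it along +x, level with its underside, a 12 mm wide neck, then from x 31 to 70 a steel blade 30 wide, 12 thick (nose thinned 1 mm above and below). Origin at the centre of the grip's underside, z up. Fully home (nose at the bay's back wall) its origin is 30 mm before the mouth
- tip_thick (a point): middle of the nose of the 12 mm blade, 70 mm from its origin along x, half the thickness up
- mouth_1 (a point): point on the sill, middle of the mouth of the left (y 70) bay; x into the bay. Bay 44 mm wide, 40 deep, open only in front. A steel anvil above leaves a gap of 5.5, 9.5 or 13.5 mm over the sill: one bay of each, in an order that varies and that only trying tells. A blade 1.5 mm thinner than the gap is snug: it lifts 1.5 mm at most. A thicker one stops dead at the mouth; a thinner one goes in but lifts 5.5 mm or more
- pad_1: rounded brass pad in the floor of the left (y 70) bay; origin on the sill level 22 mm behind the mouth. Its crown stands 2.5 mm above the sill; a spring (3 N preload, 1.5 N/mm) lets it sink up to 3 mm. A snug blade slid along the sill presses it down about 1 mm and is gripped with about 4 N against the anvil above; a loose blade merely lies on it
- mouth_2 (a point): point on the sill, middle of the mouth of the middle (y 0) bay; x into the bay. Bay 44 mm wide, 40 deep, open only in front. A steel anvil above leaves a gap of 5.5, 9.5 or 13.5 mm over the sill: one bay of each, in an order that varies and that only trying tells. A blade 1.5 mm thinner than the gap is snug: it lifts 1.5 mm at most. A thicker one stops dead at the mouth; a thinner one goes in but lifts 5.5 mm or more
- pad_2: rounded brass pad in the floor of the middle (y 0) bay; origin on the sill level 22 mm behind the mouth. Its crown stands 2.5 mm above the sill; a spring (3 N preload, 1.5 N/mm) lets it sink up to 3 mm. A snug blade slid along the sill presses it down about 1 mm and is gripped with about 4 N against the anvil above; a loose blade merely lies on it
- mouth_3 (a point): point on the sill, middle of the mouth of the right (y -70) bay; x into the bay. Bay 44 mm wide, 40 deep, open only in front. A steel anvil above leaves a gap of 5.5, 9.5 or 13.5 mm over the sill: one bay of each, in an order that varies and that only trying tells. A blade 1.5 mm thinner than the gap is snug: it lifts 1.5 mm at most. A thicker one stops dead at the mouth; a thinner one goes in but lifts 5.5 mm or more
- pad_3: rounded brass pad in the floor of the right (y -70) bay; origin on the sill level 22 mm behind the mouth. Its crown stands 2.5 mm above the sill; a spring (3 N preload, 1.5 N/mm) lets it sink up to 3 mm. A snug blade slid along the sill presses it down about 1 mm and is gripped with about 4 N against the anvil above; a loose blade merely lies on it
- weight_1: bystander: brass weight with a knob, 36 mm dia, 40 mm tall; origin under its centre
- felt_tin: bystander: round tin with a green lid, 66 mm dia, 30 mm tall; origin under its centre
- tape_cream: bystander: roll of cream tape, 62 mm dia, 24 mm tall; origin under its centre
There are look-alikes about, which are no part of the job. Leave any black or turquoise look-alike of the blade_thick alone.

How it is judged:
On the way, in this order (a step that is already met when the one before it is completed fails the run):
1. the cover lies flat on the bench, clear of the gap block (height (world z) of cover below 0.008 m and angle between cover's own z axis and vertical below 0.08 rad and horizontal distance between cover and gap_block above 0.15 m), for 0.3 s.
2. every blade present is fully home and snug in a gap (((x of tip_thin in the frame of mouth_1 above 0.033 m and y of tip_thin in the frame of mouth_1 between -0.015 and 0.015 m and contact force between blade_thin and pad_1 above 2 N) or (x of tip_thin in the frame of mouth_2 above 0.033 m and y of tip_thin in the frame of mouth_2 between -0.015 and 0.015 m and contact force between blade_thin and pad_2 above 2 N) or (x of tip_thin in the frame of mouth_3 above 0.033 m and y of tip_thin in the frame of mouth_3 between -0.015 and 0.015 m and contact force between blade_thin and pad_3 above 2 N)) and ((x of tip_mid in the frame of mouth_1 above 0.033 m and y of tip_mid in the frame of mouth_1 between -0.015 and 0.015 m and contact force between blade_mid and pad_1 above 2 N) or (x of tip_mid in the frame of mouth_2 above 0.033 m and y of tip_mid in the frame of mouth_2 between -0.015 and 0.015 m and contact force between blade_mid and pad_2 above 2 N) or (x of tip_mid in the frame of mouth_3 above 0.033 m and y of tip_mid in the frame of mouth_3 between -0.015 and 0.015 m and contact force between blade_mid and pad_3 above 2 N)) and ((x of tip_thick in the frame of mouth_1 above 0.033 m and y of tip_thick in the frame of mouth_1 between -0.015 and 0.015 m and contact force between blade_thick and pad_1 above 2 N) or (x of tip_thick in the frame of mouth_2 above 0.033 m and y of tip_thick in the frame of mouth_2 between -0.015 and 0.015 m and contact force between blade_thick and pad_2 above 2 N) or (x of tip_thick in the frame of mouth_3 above 0.033 m and y of tip_thick in the frame of mouth_3 between -0.015 and 0.015 m and contact force between blade_thick and pad_3 above 2 N)) and linear speed of each of blade_thin, blade_mid, blade_thick below 0.02 m/s), for 0.3 s.
At the end, for the whole second after the job is handed in: Each blade present has its nose 33 mm or more past the mouth, within 15 mm of the bay's middle, and is pressed by that bay's pad with over 2 N; the cover lies flat on the roof over both pins, within 6 mm across and 3 mm in height of where it was; all at rest (all of step 2 and x of cover in the frame of gap_block between 0.002 and 0.014 m and y of cover in the frame of gap_block between -0.006 and 0.006 m and z of cover in the frame of gap_block between 0.045 and 0.051 m and angle between cover's own z axis and vertical below 0.04 rad and angle between the x axis of cover and the x axis of gap_block, either way round below 0.08 rad and linear speed of cover below 0.02 m/s); the robot touches nothing.
It fails at once if the brass weight is moved more than 3 cm (distance of weight_1 from where it was at the start of the episode above 0.03 m).
It fails at once if the tin is moved more than 3 cm (distance of felt_tin from where it was at the start of the episode above 0.03 m).
It fails at once if the roll of tape is moved more than 3 cm (distance of tape_cream from where it was at the start of the episode above 0.03 m).
Of blade_thin, blade_mid, blade_thick only 2 to 3 are there at a start; the rules pass over those that are not, and their reading is None.
At some moment in a run one of blade_thin, blade_mid, blade_thick may be knocked a few centimetres aside while the robot is not near it.
It also fails if it takes over 210 s, if anything falls off the work surface, if the arm or the gripper's body presses on something with over 40 N, if the wrist force passes 120 N, or if a joint passes its speed limit or range.

## Robot

A 6-joint arm with a two-finger parallel gripper is mounted at the origin on a cart in front of the work surface, level with it; the furniture and walls round the work are solid. World frame = base frame: x ahead of the robot, y to its left, z up, the work surface at z = 0. Lengths are in m, angles in rad, forces in N, time in s.
With the tool pointing down it reaches from about 0.25 to 0.775 m from the base axis. Payload 4 kg.
Tool frame: the origin (TCP) lies at the very end of the fingers, on their centre line; the grasp point (between the pads) lies 19 mm behind it; z points along the fingers, x is the direction in which the jaws open and shut, and the axes are right-handed (so a half turn about z gives the same grasp; the last joint's range is limited). The gripper opens to 94 mm and grips with 3 to 60 N. Pads are 16 mm wide; open, the fingers measure 119 mm over their backs; the gripper's body (75 mm by 177 mm) begins 78 mm behind the grasp point.
Start: joints at [-1.329, 0.087, 1.371, -0, 1.684, -0.103], TCP at [0.186, -0.518, 0.174] pointing down, gripper open.
Joint ranges: [-3.1, 3.1], [-0.76, 2.03], [0.27, 2.55], [-1.08, 4.22], [0.17, 2.65], [-2.57, 2.57]. Speed limits (rad/s): [2.79, 2.79, 3.14, 3.14, 3.14, 3.14].

## Interface

Orientations are given as [roll, pitch, yaw] about the fixed x, y, z axes, in that order (R = Rz(yaw) Ry(pitch) Rx(roll)).
In Python, from bench import robot, cams, ticket gives the robot as it stands.
- The arm moves only by the tool jog_arm, never from a script. Its argument "series" is a list of rows, each an object of numbers: "x", "y", "z": the shift along the tool's x, y, z in m; "rx", "ry", "rz": the turn, a rotation vector about the tool's x, y, z in degrees. A call has 1 to 12 rows; each row shifts and turns the pose as measured when the row begins, along the tool's axes as they then stand; what a row does not reach is not made up. A row lasts 1/12 s, in which the tool goes at most 41.7 mm and 7.16 degrees, less where a joint would pass 70% of its speed; a pose out of reach is approached as far as the arm can. A call with a gripper value outside its range is refused whole. "claw" is the opening, from 0 (shut) to 1 (fully open), set as the call begins (left out, the last holds). The fingers move at their own pace and stop on an object; the grip force is fixed at half the most. Time passes only in rows, so rows that do not move let the fingers close. It gives the time, the measured TCP pose, the force and the opening at its end, in the units of the state.
- robot.get_obs(): the state, without advancing time (a new reading comes with each control period).
- cams.snapshot(name): name is "scene" or "side" or "wrist"; returns a dict with "img" (480x640x3 uint8, red, green, blue), "mtx" (3x3 intrinsics, pixels), "origin" and "attitude" of the camera in the world. Camera axes: x right, y down, z forward; pixel columns grow to the right and rows downward; lengths in m; the calibration is good to about 2 mm. A picture is of the moment at which its call begins. There is no depth.
- ticket.close_job(): hands the job in, once; it reports no verdict.
Trained networks look in a picture, given as the dict that the camera call returned (one of the last four; its "shot" number tells which), for a name from the list of things; names that differ only in an ending like _2 or _b are one class to them, and where a whole thing is asked for, a point or a joint stands for the part that bears it (a point fixed in the world has none). Each returns a list of dicts, best first, with "p" (0 to 1); they miss things now and then, are a little off and sometimes report something else, mostly with a low value. They report only what shows in the picture. A call takes as long as a camera call. They do not tell look-alikes from the thing itself.
- cams.look_for(thing, picture): "bbox" ([left, top, width, height] in pixels, round what is visible of it).
The state is a dict: "time": time; "joint_positions": joint angles; "qvel": joint speeds; "joint_torque": joint torques, N m; "tool_pos": TCP position; "ee_rot": TCP orientation; "wrist_force": force on the tool from outside, world axes, zero at the start; "wrist_torque": the same for the moment, N m; "width": finger opening in m.
Only numpy, scipy, OpenCV 4.12 (cv2) and the standard library are available. Lean on these libraries where they do the work, as an engineer would, in place of code of your own. Each camera call takes 0.05 s, during which the arm holds its last target.

## Working session

There is one attempt and no reset: what is moved stays moved. The work goes in short steps, Python scripts to look and compute and a tool call to move; the robot and the scene stay as the last step left them, time stands still between calls to the robot, and variables do not carry over. Pictures are saved under pics/ and viewed, and the job is handed in when it is done.

Besides the shell and the picture viewer there is one more tool, called after "Request:" in YAML: its name, and indented under it one key for each argument. jog_arm: Moves the arm, as the interface text tells. Its arguments: {"type":"object","properties":{"series":{"type":"array","items":{"type":"object","properties":{"x":{"type":"number"},"y":{"type":"number"},"z":{"type":"number"},"rx":{"type":"number"},"ry":{"type":"number"},"rz":{"type":"number"}}}},"claw":{"type":"number"}},"required":["series"]}

```bash
ls; mkdir -p pics
cat > h.py <<'E'
import numpy as np, cv2
from bench import robot, cams, ticket
def snap(n,f=None):
    s=cams.snapshot(n)
    if f: cv2.imwrite('pics/'+f,cv2.cvtColor(s['img'],cv2.COLOR_RGB2BGR))
    return s
def R(s):
    a=np.array(s['attitude'])
    from scipy.spatial.transform import Rotation as Q
    if a.shape==(3,3): return a
    if a.shape==(3,): return Q.from_euler('xyz',a).as_matrix()
    return Q.from_quat(a).as_matrix()
def ray(s,u,v,z):
    d=R(s)@np.linalg.inv(np.array(s['mtx']))@np.array([u,v,1.])
    o=np.array(s['origin']); return o+d*(z-o[2])/d[2]
def proj(s,p):
    c=R(s).T@(np.array(p)-np.array(s['origin'])); q=np.array(s['mtx'])@c; return q[:2]/q[2]
E
python3 - <<'E'
from h import *
for n in ['scene','side','wrist']:
    s=snap(n,n+'0.png'); print(n,s['origin'],s['attitude'],s['mtx'])
print(robot.get_obs())
E
```

```text
pics
scene [-0.29442678 -0.95507826  0.9247062 ] [-2.24409045 -0.02188413 -0.80825901] [[550.34442678   0.         321.41277301]
 [  0.         550.34442678 231.11921285]
 [  0.           0.           1.        ]]
side [0.48367949 0.60860648 0.64425232] [-2.15695963  0.01784644  3.10025841] [[487.15985256   0.         316.46723033]
 [  0.         487.15985256 240.6781428 ]
 [  0.           0.           1.        ]]
wrist [ 0.26517417 -0.48980141  0.3832573 ] [ 2.85328522e+00  1.89883870e-03 -1.22607949e+00] [[376.53991931   0.         314.42382646]
 [  0.         376.53991931 239.59603102]
 [  0.           0.           1.        ]]
{'time': 0.15, 'joint_positions': array([-1.32909898e+00,  8.78368689e-02,  1.37190731e+00, -2.49430912e-05,
        1.68359806e+00, -1.03125156e-01]), 'qvel': array([-1.04999778e-03, -3.85119645e-04, -5.54322925e-03,  7.42610179e-06,
       -7.09579395e-04,  1.05493550e-03]), 'joint_torque': array([ 7.11823468e-04, -3.40643620e+01, -3.02793539e+01,  7.18918699e-02,
        3.05274117e-02, -1.09801929e-04]), 'tool_pos': array([ 0.18577521, -0.51716841,  0.17344477]), 'ee_rot': array([-3.14143720e+00,  1.74283923e-03, -1.22597647e+00]), 'wrist_force': array([-0.66840123,  0.21037704,  0.15265041]), 'wrist_torque': array([ 0.03995923,  0.00773296, -0.02332368]), 'width': 0.09413729770991411}
```

View pics/scene0.png

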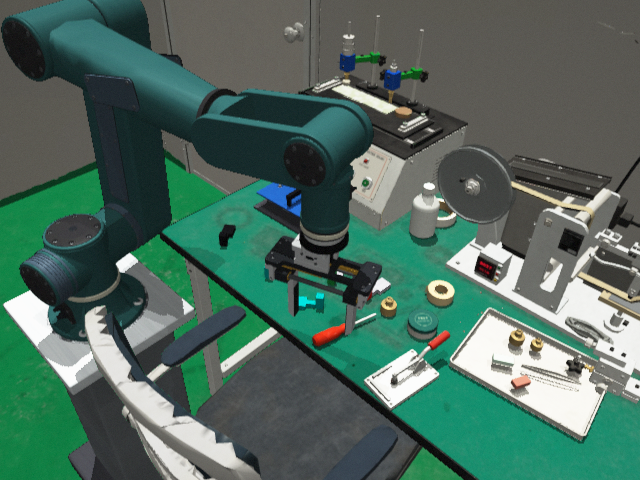

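View pics/side0.png

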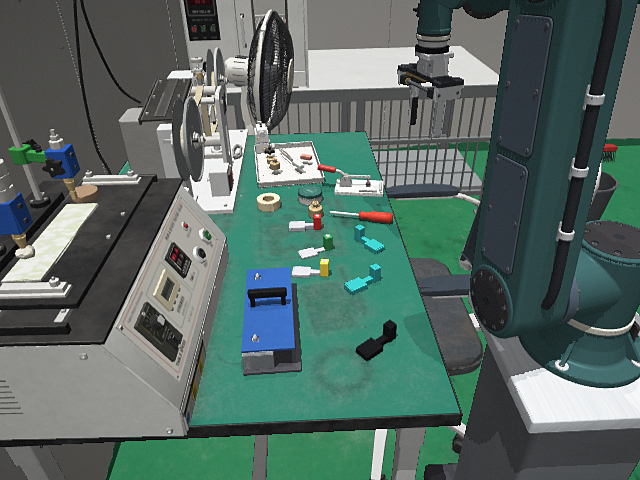

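View pics/wrist0.png

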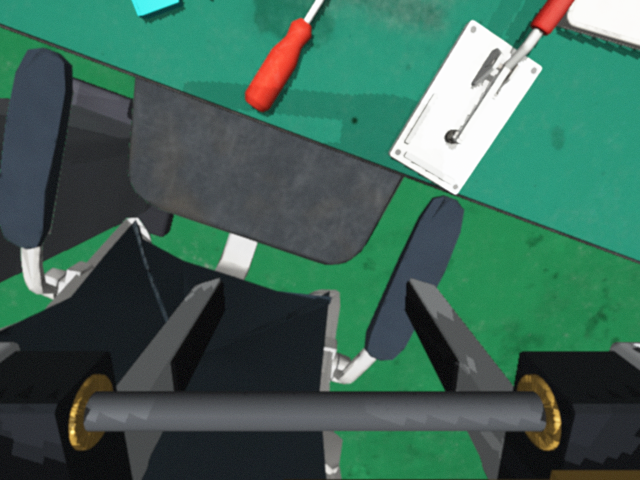

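The side view shows the blue cover with its handle at (268,294). The blades are yellow (310,271), green (317,249) and red (305,226). The look-alikes are turquoise (370,240) and (363,280), and black (377,342). I'll zoom in and measure.

Run:
```python
from h import *
s=snap('side')
im=cv2.cvtColor(s['img'],cv2.COLOR_RGB2BGR)
c=im[200:385,225:405]; cv2.imwrite('pics/sidecrop.png',cv2.resize(c,None,fx=3.2,fy=3.2,interpolation=cv2.INTER_CUBIC))
for t in ['gap_block','cover','blade_thin','blade_mid','blade_thick','tip_thin','tip_mid','tip_thick','weight_1','felt_tin','tape_cream','mouth_1']:
    for r in cams.look_for(t,s)[:4]:
        b=r['bbox']; print(t,round(r['p'],2),[round(x) for x in b], ray(s,b[0]+b[2]/2,b[1]+b[3]/2,0.01).round(3))
```

```text
gap_block 0.61 [243, 275, 59, 101] [ 0.549 -0.065  0.01 ]
cover 0.63 [242, 267, 54, 84] [ 0.558 -0.112  0.01 ]
blade_thin 0.65 [300, 234, 36, 25] [ 0.453 -0.323  0.01 ]
blade_mid 0.9 [292, 260, 39, 20] [ 0.47  -0.233  0.01 ]
blade_thick 0.92 [359, 320, 38, 42] [ 0.359 -0.015  0.01 ]
blade_thick 0.87 [290, 212, 33, 21] [ 0.478 -0.428  0.01 ]
blade_thick 0.72 [355, 226, 30, 24] [ 0.327 -0.35   0.01 ]
blade_thick 0.68 [343, 264, 38, 30] [ 0.366 -0.193  0.01 ]
tip_thin 0.56 [300, 231, 33, 24] [ 0.454 -0.334  0.01 ]
tip_thin 0.28 [288, 258, 40, 21] [ 0.479 -0.239  0.01 ]
tip_mid 0.81 [288, 257, 40, 22] [ 0.477 -0.242  0.01 ]
tip_thick 0.76 [290, 213, 30, 18] [ 0.481 -0.433  0.01 ]
tip_thick 0.72 [355, 226, 33, 28] [ 0.326 -0.338  0.01 ]
tip_thick 0.7 [354, 320, 45, 41] [ 0.362 -0.014  0.01 ]
tip_thick 0.55 [347, 266, 34, 28] [ 0.364 -0.191  0.01 ]
weight_1 0.66 [309, 202, 13, 13] [ 0.451 -0.498  0.01 ]
felt_tin 0.74 [298, 184, 23, 21] [ 0.464 -0.578  0.01 ]
mouth_1 0.6 [245, 276, 58, 96] [ 0.547 -0.07   0.01 ]
```

View pics/sidecrop.png

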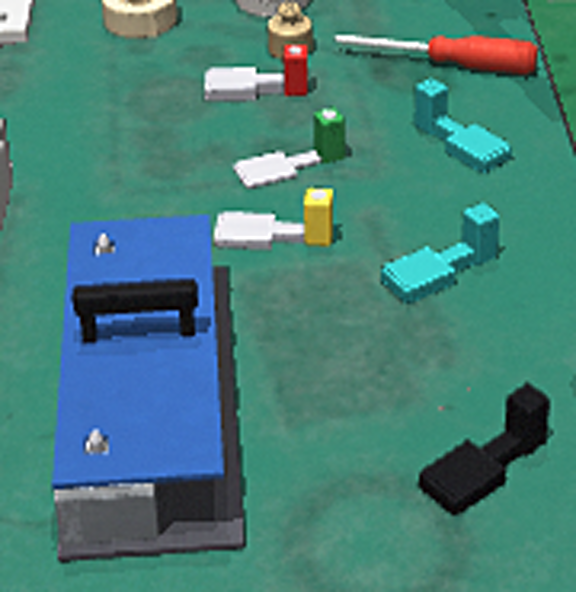

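Run:
```python
from h import *
s=snap('side')
k=lambda x,y:(225+x/3.2,200+y/3.2)
P={'pinR':(k(104,235),.061),'pinL':(k(96,431),.061),'baseFL':(k(243,546),.003),'baseFR':(k(228,268),.006),
'hF':(k(197,283),.088),'hB':(k(76,287),.088),'covFL':(k(222,474),.052),'covFR':(k(209,214),.052),'covBL':(k(55,485),.052),'covBR':(k(70,223),.052),
'Y':(k(319,191),.036),'G':(k(329,113),.036),'Rr':(k(295,48),.036),'Ytip':(k(216,228),.006),'Gtip':(k(252,174),.004),'Rtip':(k(206,82),.01)}
for n,((u,v),z) in P.items(): print(n,ray(s,u,v,z).round(4))
```

```text
pinR [ 0.5787 -0.1608  0.061 ]
pinL [0.5728 0.0091 0.061 ]
baseFL [0.498  0.0401 0.003 ]
baseFR [ 0.5043 -0.1925  0.006 ]
hF [ 0.5192 -0.0772  0.088 ]
hB [ 0.5872 -0.0779  0.088 ]
covFL [0.5071 0.035  0.052 ]
covFR [ 0.5145 -0.1904  0.052 ]
covBL [0.5928 0.0376 0.052 ]
covBR [ 0.6025 -0.1866  0.052 ]
Y [ 0.4422 -0.2329  0.036 ]
G [ 0.4298 -0.3277  0.036 ]
Rr [ 0.4502 -0.4208  0.036 ]
Ytip [ 0.5121 -0.2363  0.006 ]
Gtip [ 0.4865 -0.3009  0.004 ]
Rtip [ 0.5196 -0.4182  0.01  ]
```

```bash
cat >> h.py <<'E'
from scipy.spatial.transform import Rotation as Q
def to(p,yaw=None,o=None):
    o=o or robot.get_obs(); T=Q.from_euler('xyz',o['ee_rot'])
    d=T.inv().apply(np.array(p)-o['tool_pos'])
    print('t',round(o['time'],2),'shift(tool) mm',(d*1000).round(1),'n>=',int(np.ceil(np.linalg.norm(d)/.0417)))
    if yaw is not None:
        D=Q.from_euler('xyz',[np.pi,0,yaw]); print('rotvec deg',np.degrees((T.inv()*D).as_rotvec()).round(2))
    return d
E
python3 - <<'E'
from h import *
to([.50,-.12,.25],-1.536)
E
```

```text
t 0.85 shift(tool) mm [-268.1 -430.   -75.6] n>= 13
rotvec deg [-0.000e+00 -1.000e-02  1.776e+01]
```

Request:
jog_arm:
  series:
    - {"rz": 5.9,"z": -0.025}
    - {"rz": 5.9,"z": -0.025}
    - {"rz": 5.9,"z": -0.025}
    - {}
  claw: 1

```text
invalid input
```

Run:
```python
from h import *
to([.50,-.12,.25],-1.536)
```

```text
t 0.85 shift(tool) mm [-268.1 -430.   -75.6] n>= 13
rotvec deg [-0.000e+00 -1.000e-02  1.776e+01]
```

Request:
jog_arm:
  series:
    - {"rz": 5.9,"z": -0.025}
    - {"rz": 5.9,"z": -0.025}
    - {"rz": 5.9,"z": -0.025}
    - {"z": 0}
  claw: 1

```text
invalid input
```

Run:
```python
from h import *
to([.50,-.12,.25],-1.536)
```

```text
t 0.85 shift(tool) mm [-268.1 -430.   -75.6] n>= 13
rotvec deg [-0.000e+00 -1.000e-02  1.776e+01]
```

Perhaps every field must be given.

Request:
jog_arm:
  series:
    - {"x": 0,"y": 0,"z": -0.025,"rx": 0,"ry": 0,"rz": 5.9}
    - {"x": 0,"y": 0,"z": -0.025,"rx": 0,"ry": 0,"rz": 5.9}
    - {"x": 0,"y": 0,"z": -0.025,"rx": 0,"ry": 0,"rz": 5.9}

```text
time: 1.1
tool_pos: [0.1849, -0.5136, 0.2431]
ee_rot: [3.138, 0.017, -1.547]
wrist_force: [-0.3, -1.0, -0.6]
width: 0.0942
```

Run:
```python
from h import *
to([.50,-.12,.25],-1.536)
```

```text
t 1.1 shift(tool) mm [-386.  -324.4   -1.7] n>= 13
rotvec deg [ 0.21  0.96 -0.61]
```

Request:
jog_arm:
  series:
    - {"x": -0.03,"y": -0.025,"z": 0,"rx": 0,"ry": 0,"rz": 0}
    - {"x": -0.03,"y": -0.025,"z": 0,"rx": 0,"ry": 0,"rz": 0}
    - {"x": -0.03,"y": -0.025,"z": 0,"rx": 0,"ry": 0,"rz": 0}
    - {"x": -0.03,"y": -0.025,"z": 0,"rx": 0,"ry": 0,"rz": 0}
    - {"x": -0.03,"y": -0.025,"z": 0,"rx": 0,"ry": 0,"rz": 0}
    - {"x": -0.03,"y": -0.025,"z": 0,"rx": 0,"ry": 0,"rz": 0}
    - {"x": -0.03,"y": -0.025,"z": 0,"rx": 0,"ry": 0,"rz": 0}
    - {"x": -0.03,"y": -0.025,"z": 0,"rx": 0,"ry": 0,"rz": 0}
    - {"x": -0.03,"y": -0.025,"z": 0,"rx": 0,"ry": 0,"rz": 0}
    - {"x": -0.03,"y": -0.025,"z": 0,"rx": 0,"ry": 0,"rz": 0}
    - {"x": -0.03,"y": -0.025,"z": 0,"rx": 0,"ry": 0,"rz": 0}
    - {"x": -0.03,"y": -0.025,"z": 0,"rx": 0,"ry": 0,"rz": 0}

```text
time: 2.1
tool_pos: [0.488, -0.1434, 0.2531]
ee_rot: [-3.138, -0.001, -1.569]
wrist_force: [1.0, -1.3, -0.0]
width: 0.094
```

Run:
```python
from h import *
s=snap('wrist','w1.png')
to([.50,-.12,.25],-1.536)
print(s['origin'],s['attitude'])
```

```text
t 2.15 shift(tool) mm [-16.9  -8.3   2.6] n>= 1
rotvec deg [-0.4   0.26 -1.39]
[ 0.57133623 -0.14341232  0.46334462] [ 2.85714871e+00 -1.43896293e-03 -1.56928999e+00]
```

View pics/w1.png

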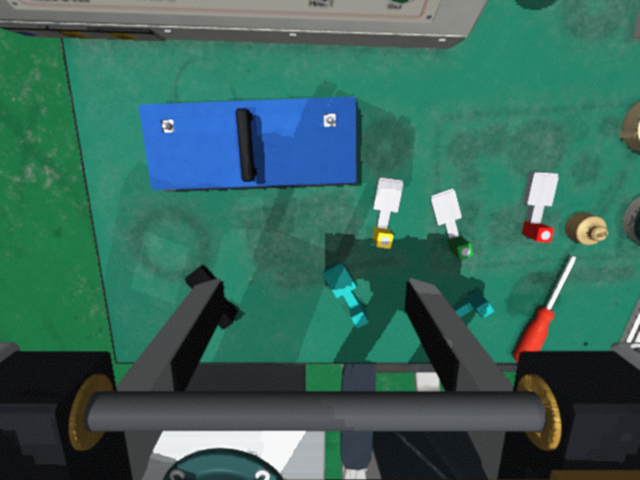

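The wrist view shows the cover centred at (250,143), pins at (167,125) and (330,120), and the handle at (245,145). The blades sit at yellow (384,237), green (461,248) and red (541,232). The look-alikes are black (212,296) and turquoise (345,295) and (475,305).

Run:
```python
from h import *
s=snap('wrist'); im=cv2.cvtColor(s['img'],cv2.COLOR_RGB2BGR)
cv2.imwrite('pics/w1a.png',cv2.resize(im[85:200,130:370],None,fx=3.3,fy=3.3,interpolation=cv2.INTER_CUBIC))
cv2.imwrite('pics/w1b.png',cv2.resize(im[160:265,365:615],None,fx=3.2,fy=3.2,interpolation=cv2.INTER_CUBIC))
```

```text
(no output)
```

View pics/w1a.png

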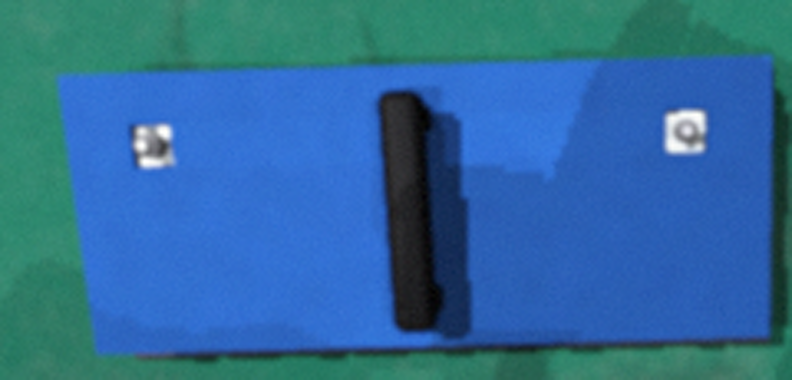

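View pics/w1b.png

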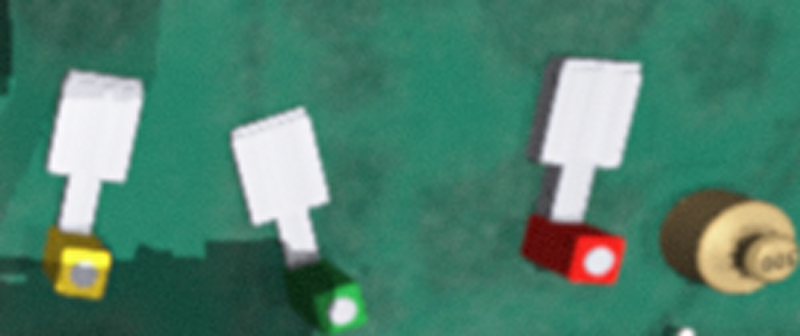

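Run:
```python
from h import *
s=snap('wrist')
a=lambda x,y:(130+x/3.3,85+y/3.3); b=lambda x,y:(365+x/3.2,160+y/3.2)
P={'hoL':(a(153,147),.050),'hoR':(a(686,132),.050),'hF':(a(416,330),.088),'hB':(a(400,93),.088),
'cBL':(a(59,74),.052),'cBR':(a(772,56),.052),'cFL':(a(97,354),.052),'cFR':(a(772,341),.052),
'Y':(b(83,272),.036),'Yt':(b(105,74),.005),'G':(b(342,310),.036),'Gt':(b(270,118),.003),'R':(b(599,262),.036),'Rt':(b(603,61),.01)}
V={}
for n,((u,v),z) in P.items(): V[n]=ray(s,u,v,z); print(n,V[n].round(4))
for c in 'YGR':
    d=V[c+'t']-V[c]; print(c,np.hypot(d[0],d[1]).round(4),np.degrees(np.arctan2(d[1],d[0])).round(1))
d=V['hoL']-V['hoR'];print(np.hypot(*d[:2]),np.degrees(np.arctan2(-d[0],d[1])))
```

```text
hoL [0.5714 0.0055 0.05  ]
hoR [ 0.5777 -0.1643  0.05  ]
hF [ 0.5193 -0.0823  0.088 ]
hB [ 0.5871 -0.08    0.088 ]
cBL [0.593  0.0321 0.052 ]
cBR [ 0.6005 -0.1903  0.052 ]
cFL [0.5051 0.0295 0.052 ]
cFR [ 0.5117 -0.1945  0.052 ]
Y [ 0.4424 -0.2317  0.036 ]
Yt [ 0.5115 -0.2415  0.005 ]
G [ 0.4286 -0.3295  0.036 ]
Gt [ 0.495  -0.3065  0.003 ]
R [ 0.4483 -0.4219  0.036 ]
Rt [ 0.5189 -0.4259  0.01  ]
Y 0.0697 -8.0
G 0.0703 19.1
R 0.0707 -3.2
0.1699091546890863 2.115339203707047
```

Run:
```python
from h import *
to([.5532,-.0802,.14],-1.535)
```

```text
t 2.25 shift(tool) mm [-62.2 -65.2 112.6] n>= 4
rotvec deg [-0.15 -0.03 -1.64]
```

Request:
jog_arm:
  series:
    - {"x": -0.0155,"y": -0.0163,"z": 0.028,"rx": 0,"ry": 0,"rz": -1.65}
    - {"x": -0.0155,"y": -0.0163,"z": 0.028,"rx": 0,"ry": 0,"rz": 0}
    - {"x": -0.0155,"y": -0.0163,"z": 0.028,"rx": 0,"ry": 0,"rz": 0}
    - {"x": -0.0155,"y": -0.0163,"z": 0.028,"rx": 0,"ry": 0,"rz": 0}
    - {"x": 0,"y": 0,"z": 0,"rx": 0,"ry": 0,"rz": 0}

```text
time: 2.67
tool_pos: [0.5543, -0.0844, 0.1412]
ee_rot: [-3.131, -0.009, -1.542]
wrist_force: [-1.7, 0.1, -1.0]
width: 0.0941
```

Run:
```python
from h import *
to([.5532,-.0802,.061],-1.535)
```

```text
t 2.67 shift(tool) mm [-4.9  1.8 80.2] n>= 2
rotvec deg [-0.61 -0.51 -0.39]
```

Request:
jog_arm:
  series:
    - {"x": -0.005,"y": 0.001,"z": 0.02,"rx": -0.6,"ry": -0.5,"rz": -0.4}
    - {"x": 0,"y": 0,"z": 0.025,"rx": 0,"ry": 0,"rz": 0}
    - {"x": 0,"y": 0,"z": 0.02,"rx": 0,"ry": 0,"rz": 0}
    - {"x": 0,"y": 0,"z": 0.01,"rx": 0,"ry": 0,"rz": 0}
    - {"x": 0,"y": 0,"z": 0,"rx": 0,"ry": 0,"rz": 0}

```text
time: 3.08
tool_pos: [0.5518, -0.0877, 0.0671]
ee_rot: [-3.141, -0.005, -1.541]
wrist_force: [-1.0, 0.1, -0.3]
width: 0.0937
```

Run:
```python
from h import *
to([.5532,-.0802,.061],-1.535)
s=snap('side'); im=cv2.cvtColor(s['img'],cv2.COLOR_RGB2BGR)
cv2.imwrite('pics/s2.png',cv2.resize(im[150:385,215:405],None,fx=2.5,fy=2.5))
```

```text
t 3.08 shift(tool) mm [-7.5 -1.6  6. ] n>= 1
rotvec deg [-0.05 -0.28 -0.35]
```

View pics/s2.png

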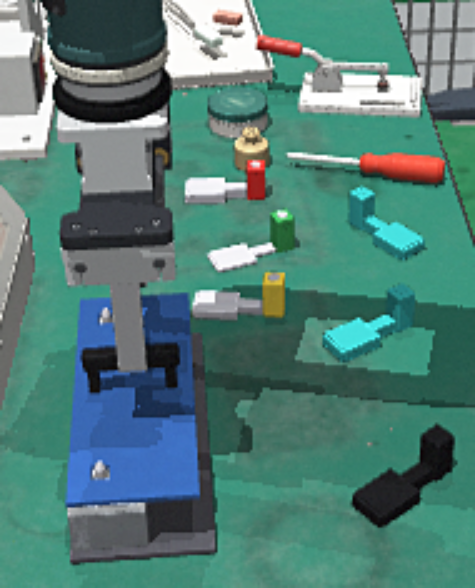

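The fingers straddle the handle. I'll trim the y position and grip.

Request:
jog_arm:
  series:
    - {"x": -0.006,"y": -0.001,"z": 0.004,"rx": 0,"ry": -0.3,"rz": -0.3}
    - {"x": -0.002,"y": 0,"z": 0.002,"rx": 0,"ry": 0,"rz": 0}
    - {"x": 0,"y": 0,"z": 0,"rx": 0,"ry": 0,"rz": 0}

```text
time: 3.38
tool_pos: [0.5555, -0.082, 0.0669]
ee_rot: [-3.132, -0.002, -1.538]
wrist_force: [-0.2, -0.2, 0.3]
width: 0.094
```

Run:
```python
from h import *
to([.5532,-.0802,.061],-1.535)
```

```text
t 3.38 shift(tool) mm [-1.9  2.3  5.9] n>= 1
rotvec deg [-0.57 -0.13 -0.2 ]
```

Request:
jog_arm:
  series:
    - {"x": -0.002,"y": 0.002,"z": 0.007,"rx": -0.5,"ry": 0,"rz": -0.2}
    - {"x": 0,"y": 0,"z": 0.002,"rx": 0,"ry": 0,"rz": 0}

```text
time: 3.55
tool_pos: [0.5551, -0.0804, 0.0604]
ee_rot: [-3.136, -0.004, -1.534]
wrist_force: [-0.7, 0.3, 0.8]
width: 0.0941
```

Request:
jog_arm:
  series:
    - {"x": 0,"y": 0,"z": 0,"rx": 0,"ry": 0,"rz": 0}

```text
time: 3.63
tool_pos: [0.5553, -0.0802, 0.0604]
ee_rot: [-3.136, -0.004, -1.534]
wrist_force: [0.1, -0.0, -0.4]
width: 0.094
```

Run:
```python
from h import *
to([.5532,-.0802,.061],-1.535)
```

```text
t 3.63 shift(tool) mm [-0.1  2.1 -0.6] n>= 1
rotvec deg [-0.35 -0.24  0.06]
```

Request:
jog_arm:
  series:
    - {"x": 0,"y": 0,"z": 0,"rx": 0,"ry": 0,"rz": 0}
    - {"x": 0,"y": 0,"z": 0,"rx": 0,"ry": 0,"rz": 0}
    - {"x": 0,"y": 0,"z": 0,"rx": 0,"ry": 0,"rz": 0}
    - {"x": 0,"y": 0,"z": 0,"rx": 0,"ry": 0,"rz": 0}
    - {"x": 0,"y": 0,"z": 0,"rx": 0,"ry": 0,"rz": 0}
    - {"x": 0,"y": 0,"z": 0,"rx": 0,"ry": 0,"rz": 0}
    - {"x": 0,"y": 0,"z": 0,"rx": 0,"ry": 0,"rz": 0}
    - {"x": 0,"y": 0,"z": 0,"rx": 0,"ry": 0,"rz": 0}
    - {"x": 0,"y": 0,"z": 0,"rx": 0,"ry": 0,"rz": 0}
    - {"x": 0,"y": 0,"z": 0,"rx": 0,"ry": 0,"rz": 0}
  claw: 0

```text
time: 4.47
tool_pos: [0.5556, -0.08, 0.0608]
ee_rot: [-3.135, -0.004, -1.533]
wrist_force: [0.1, 0.7, -0.4]
width: 0.0308
```

Request:
jog_arm:
  series:
    - {"x": 0,"y": 0,"z": 0,"rx": 0,"ry": 0,"rz": 0}
    - {"x": 0,"y": 0,"z": 0,"rx": 0,"ry": 0,"rz": 0}
    - {"x": 0,"y": 0,"z": 0,"rx": 0,"ry": 0,"rz": 0}
    - {"x": 0,"y": 0,"z": 0,"rx": 0,"ry": 0,"rz": 0}
    - {"x": 0,"y": 0,"z": 0,"rx": 0,"ry": 0,"rz": 0}

```text
time: 4.88
tool_pos: [0.5556, -0.08, 0.0608]
ee_rot: [-3.135, -0.004, -1.533]
wrist_force: [0.4, 0.5, -0.5]
width: 0.0006
```

Run:
```python
from h import *
s=snap('side'); im=cv2.cvtColor(s['img'],cv2.COLOR_RGB2BGR)
cv2.imwrite('pics/s3.png',cv2.resize(im[190:385,225:355],None,fx=3,fy=3))
s=snap('wrist','w3.png')
```

```text
(no output)
```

View pics/s3.png

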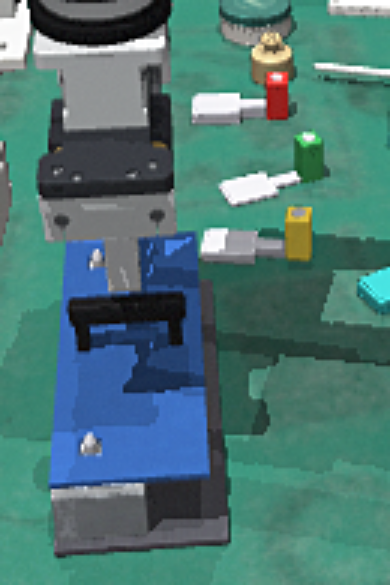

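View pics/w3.png

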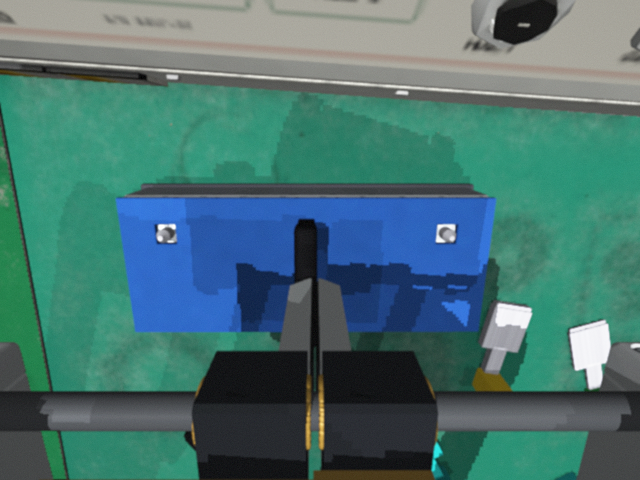

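Run:
```python
from h import *
s=snap('side')
o=robot.get_obs(); print(o['tool_pos'],o['ee_rot'],o['width'],o['wrist_force'],o['wrist_torque'],o['joint_positions'])
print(proj(s,[.5518,-.0877+.053,.067]), proj(s,o['tool_pos']))
print(proj(s,[.5532,-.0795,.088]))
w=snap('wrist'); print(w['origin'],w['attitude'],proj(w,o['tool_pos']),proj(w,[.5532,-.0795,.088]))
im=cv2.cvtColor(s['img'],cv2.COLOR_RGB2BGR)
cv2.imwrite('pics/s4.png',cv2.resize(im[240:320,225:325],None,fx=7,fy=7,interpolation=cv2.INTER_CUBIC))
```

```text
[ 0.55557178 -0.08001055  0.06075544] [-3.13519883 -0.00441739 -1.53326499] 0.0005527695382669384 [ 0.14516312 -0.10384514 -0.71878563] [ 0.02187344 -0.03072245 -0.03178511] [-0.24234516  0.15563854  1.52255521 -0.00249562  1.45603395  1.29118236]
[268.32376226 313.88222845] [267.52448571 299.80430071]
[267.72044245 288.37197704]
[ 0.63835073 -0.07642718  0.27121827] [ 2.85956206 -0.0045418  -1.53333974] [313.62977161 274.72159463] [312.6321481  297.76649033]
```

View pics/s4.png

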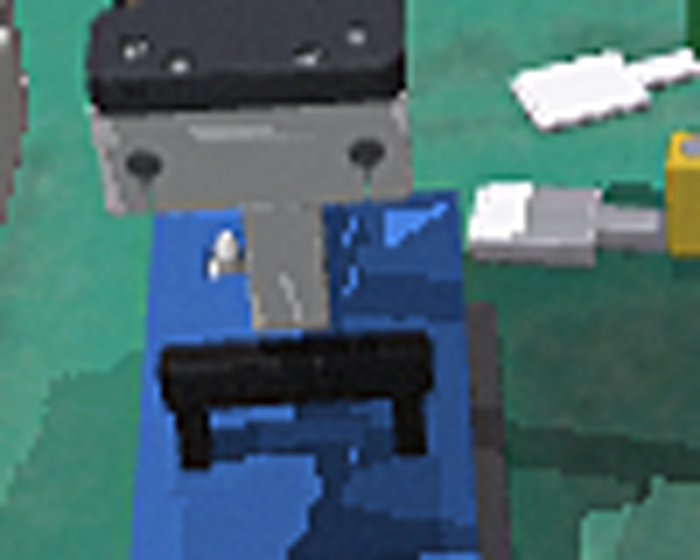

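Run:
```python
from h import *
o=robot.get_obs()
s=snap('side');w=snap('wrist')
for dz in (0,.01,.02,.03,.04):
    p=o['tool_pos']+[0,0,dz]; print(dz,proj(s,p).round(1),[proj(w,p+[dx,0,0]).round(1) for dx in(-.008,0,.008)])
```

```text
0 [267.5 299.8] [array([313.1, 287.1]), array([313.6, 274.7]), array([314.1, 262.1])]
0.01 [267.1 295.6] [array([313.1, 294. ]), array([313.6, 281.1]), array([314.2, 268. ])]
0.02 [266.7 291.4] [array([313.2, 301.5]), array([313.7, 288.2]), array([314.2, 274.5])]
0.03 [266.3 287.1] [array([313.2, 309.8]), array([313.7, 295.9]), array([314.3, 281.6])]
0.04 [265.9 282.7] [array([313.2, 318.9]), array([313.8, 304.4]), array([314.4, 289.5])]
```

Request:
jog_arm:
  series:
    - {"x": 0,"y": 0,"z": 0,"rx": 0,"ry": 0,"rz": 0}
    - {"x": 0,"y": 0,"z": 0,"rx": 0,"ry": 0,"rz": 0}
    - {"x": 0,"y": 0,"z": 0,"rx": 0,"ry": 0,"rz": 0}
    - {"x": 0,"y": 0,"z": 0,"rx": 0,"ry": 0,"rz": 0}
    - {"x": 0,"y": 0,"z": 0,"rx": 0,"ry": 0,"rz": 0}
    - {"x": 0,"y": 0,"z": 0,"rx": 0,"ry": 0,"rz": 0}
    - {"x": 0,"y": 0,"z": 0.005,"rx": -0.3,"ry": 0,"rz": 0}
    - {"x": 0,"y": 0,"z": 0.005,"rx": 0,"ry": 0,"rz": 0}
  claw: 0.6

```text
time: 5.85
tool_pos: [0.5566, -0.0803, 0.0516]
ee_rot: [-3.138, -0.005, -1.533]
wrist_force: [-0.5, -0.4, 0.6]
width: 0.0501
```

Run:
```python
from h import *
o=robot.get_obs(); print(o['tool_pos'],o['width'],o['wrist_force'],o['joint_positions'])
s=snap('side')
print([proj(s,o['tool_pos']+[0,.028+.0125,dz]).round(1) for dz in (0,.03)])
im=cv2.cvtColor(s['img'],cv2.COLOR_RGB2BGR)
cv2.imwrite('pics/s5.png',cv2.resize(im[220:340,225:325],None,fx=5,fy=5,interpolation=cv2.INTER_CUBIC))
```

```text
[ 0.55660719 -0.0802919   0.05157877] 0.05011983066411233 [-0.48103816 -0.42858184  0.60727149] [-0.24135576  0.16652575  1.52897226 -0.00402803  1.4412594   1.29245821]
[array([266.4, 318.6]), array([265.1, 305.7])]
```

View pics/s5.png

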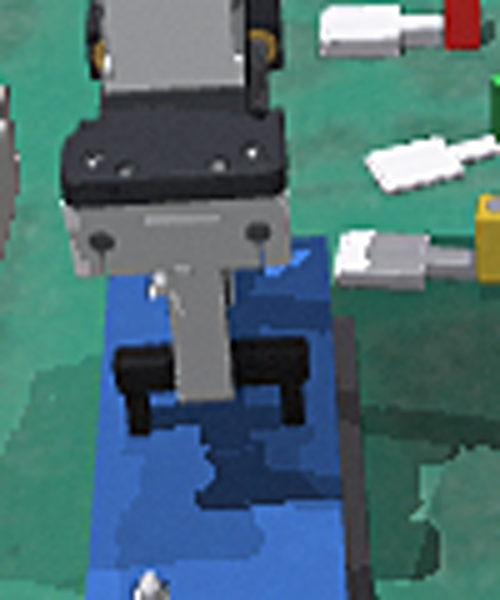

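The visible fingertips are about 30 mm above the reported TCP, which the side view, the wrist view and the empty grip all agree on. I'll descend in small steps, watching force and picture.

Request:
jog_arm:
  series:
    - {"x": 0,"y": 0,"z": 0.007,"rx": 0,"ry": 0,"rz": 0}
    - {"x": 0,"y": 0.002,"z": 0.007,"rx": 0,"ry": 0,"rz": 0}
    - {"x": 0,"y": 0,"z": 0.004,"rx": 0,"ry": 0,"rz": 0}

```text
time: 6.15
tool_pos: [0.5537, -0.0803, 0.0305]
ee_rot: [-3.14, -0.005, -1.533]
wrist_force: [0.2, -0.3, -0.6]
width: 0.0566
```

Run:
```python
from h import *
o=robot.get_obs(); print(o['tool_pos'],o['width'],o['wrist_force'])
s=snap('side')
im=cv2.cvtColor(s['img'],cv2.COLOR_RGB2BGR)
cv2.imwrite('pics/s6.png',cv2.resize(im[220:340,225:325],None,fx=5,fy=5,interpolation=cv2.INTER_CUBIC))
```

```text
[ 0.55371149 -0.08027866  0.03046641] 0.05662135888579721 [ 0.19934761 -0.30328902 -0.56555823]
```

View pics/s6.png

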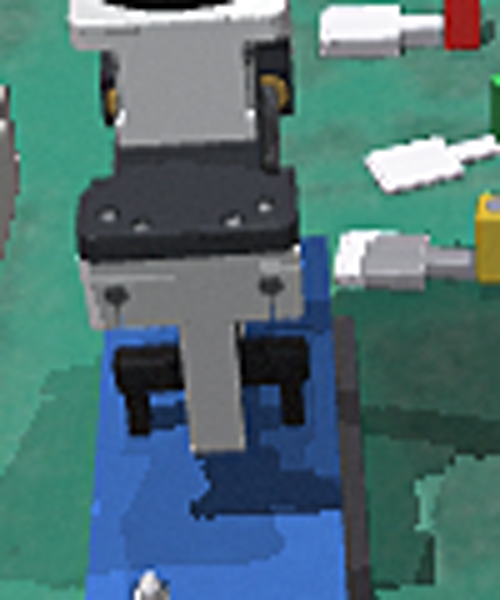

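Request:
jog_arm:
  series:
    - {"x": 0,"y": 0,"z": 0,"rx": 0,"ry": 0,"rz": 0}
    - {"x": 0,"y": 0,"z": 0,"rx": 0,"ry": 0,"rz": 0}
    - {"x": 0,"y": 0,"z": 0,"rx": 0,"ry": 0,"rz": 0}
    - {"x": 0,"y": 0,"z": 0,"rx": 0,"ry": 0,"rz": 0}
    - {"x": 0,"y": 0,"z": 0,"rx": 0,"ry": 0,"rz": 0}
    - {"x": 0,"y": 0,"z": 0,"rx": 0,"ry": 0,"rz": 0}
    - {"x": 0,"y": 0,"z": 0,"rx": 0,"ry": 0,"rz": 0}
    - {"x": 0,"y": 0,"z": 0,"rx": 0,"ry": 0,"rz": 0}
    - {"x": 0,"y": 0,"z": 0,"rx": 0,"ry": 0,"rz": 0}
    - {"x": 0,"y": 0,"z": 0,"rx": 0,"ry": 0,"rz": 0}
  claw: 0

```text
time: 7.03
tool_pos: [0.5527, -0.0772, 0.0289]
ee_rot: [3.141, 0.001, -1.532]
wrist_force: [-0.1, 1.3, 0.0]
width: 0.0117
```

Gripped: the width is 11.7 mm, the bar's 12. The seated grip pose reads (0.553, -0.077, 0.029), which I'll reuse for reseating. Now the lift.

Request:
jog_arm:
  series:
    - {"x": 0,"y": 0,"z": -0.01,"rx": 0,"ry": 0,"rz": 0}
    - {"x": 0,"y": 0,"z": -0.02,"rx": 0,"ry": 0,"rz": 0}
    - {"x": 0,"y": 0,"z": -0.03,"rx": 0,"ry": 0,"rz": 0}
    - {"x": 0,"y": 0,"z": -0.03,"rx": 0,"ry": 0,"rz": 0}
    - {"x": 0,"y": 0,"z": 0,"rx": 0,"ry": 0,"rz": 0}

```text
time: 7.45
tool_pos: [0.5481, -0.0781, 0.1171]
ee_rot: [3.126, 0.002, -1.534]
wrist_force: [0.9, -1.5, -1.6]
width: 0.012
```

Run:
```python
from h import *
to([.593,-.35,.105],-1.535)
s=snap('side')
im=cv2.cvtColor(s['img'],cv2.COLOR_RGB2BGR)
cv2.imwrite('pics/s7.png',cv2.resize(im[120:390,205:405],None,fx=2.2,fy=2.2,interpolation=cv2.INTER_CUBIC))
s=snap('wrist','w7.png')
```

```text
t 7.45 shift(tool) mm [273.4 -35.   11.1] n>= 7
rotvec deg [0.89 0.09 0.08]
```

View pics/s7.png

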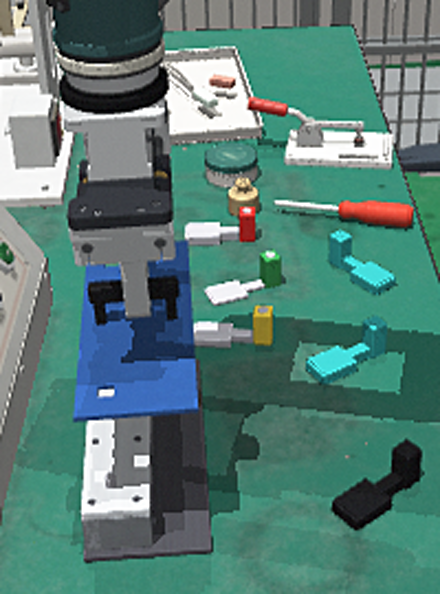

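View pics/w7.png

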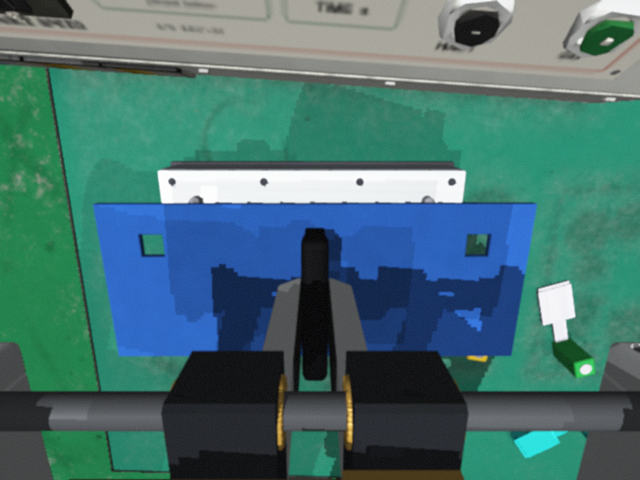

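The cover is lifted level, with the pins and roof exposed. Next I carry it right.

Request:
jog_arm:
  series:
    - {"x": 0.034,"y": -0.0045,"z": 0,"rx": 0.9,"ry": 0,"rz": 0}
    - {"x": 0.034,"y": -0.0045,"z": 0,"rx": 0,"ry": 0,"rz": 0}
    - {"x": 0.034,"y": -0.0045,"z": 0,"rx": 0,"ry": 0,"rz": 0}
    - {"x": 0.034,"y": -0.0045,"z": 0,"rx": 0,"ry": 0,"rz": 0}
    - {"x": 0.034,"y": -0.0045,"z": 0,"rx": 0,"ry": 0,"rz": 0}
    - {"x": 0.034,"y": -0.0045,"z": 0,"rx": 0,"ry": 0,"rz": 0}
    - {"x": 0.034,"y": -0.0045,"z": 0,"rx": 0,"ry": 0,"rz": 0}
    - {"x": 0.034,"y": -0.0045,"z": 0,"rx": 0,"ry": 0,"rz": 0}
    - {"x": 0,"y": 0,"z": 0,"rx": 0,"ry": 0,"rz": 0}

```text
time: 8.3
tool_pos: [0.5795, -0.3505, 0.0746]
ee_rot: [3.094, 0.027, -1.528]
wrist_force: [-0.0, -0.1, -3.7]
width: 0.0116
```

Run:
```python
from h import *
to([.593,-.35,-.017],-1.535)
s=snap('side')
im=cv2.cvtColor(s['img'],cv2.COLOR_RGB2BGR)
cv2.imwrite('pics/s8.png',cv2.resize(im[120:390,205:405],None,fx=2.2,fy=2.2,interpolation=cv2.INTER_CUBIC))
```

```text
t 8.3 shift(tool) mm [  2.5 -17.8  90.8] n>= 3
rotvec deg [2.72 1.53 0.47]
```

View pics/s8.png

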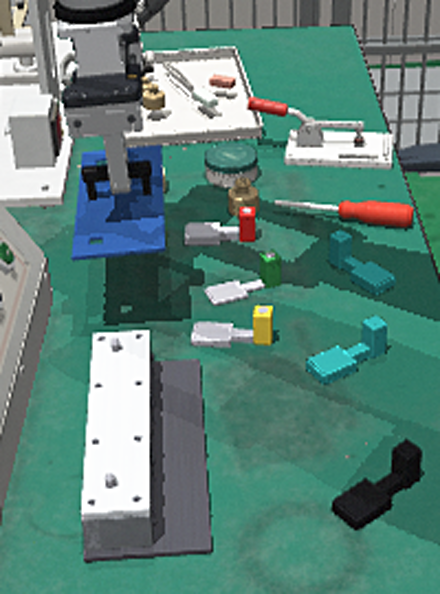

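Request:
jog_arm:
  series:
    - {"x": 0.002,"y": -0.01,"z": 0,"rx": 2.7,"ry": 1.5,"rz": 0.5}
    - {"x": 0,"y": -0.008,"z": 0.01,"rx": 0,"ry": 0,"rz": 0}
    - {"x": 0,"y": 0,"z": 0.015,"rx": 0,"ry": 0,"rz": 0}
    - {"x": 0,"y": 0,"z": 0.015,"rx": 0,"ry": 0,"rz": 0}
    - {"x": 0,"y": 0,"z": 0,"rx": 0,"ry": 0,"rz": 0}

```text
time: 8.77
tool_pos: [0.592, -0.3411, 0.0178]
ee_rot: [3.124, 0.02, -1.534]
wrist_force: [-0.5, 1.0, -5.0]
width: 0.0115
```

Run:
```python
from h import *
to([.593,-.35,-.017],-1.535)
```

```text
t 8.77 shift(tool) mm [ 9.6 -1.3 34.6] n>= 1
rotvec deg [1.03 1.13 0.06]
```

Request:
jog_arm:
  series:
    - {"x": 0.009,"y": 0,"z": 0.005,"rx": 1.0,"ry": 1.1,"rz": 0}
    - {"x": 0,"y": 0,"z": 0.01,"rx": 0.2,"ry": 0.2,"rz": 0}
    - {"x": 0,"y": 0,"z": 0.008,"rx": 0,"ry": 0,"rz": 0}
    - {"x": 0,"y": 0,"z": 0,"rx": 0,"ry": 0,"rz": 0}

```text
time: 9.1
tool_pos: [0.5905, -0.3435, -0.0124]
ee_rot: [3.136, 0.005, -1.529]
wrist_force: [-0.7, 0.5, -4.5]
width: 0.0114
```

Run:
```python
from h import *
to([.593,-.35,-.019],-1.535)
print(robot.get_obs()['wrist_force'])
```

```text
t 9.1 shift(tool) mm [ 6.7 -2.3  6.6] n>= 1
rotvec deg [0.33 0.29 0.35]
[-0.74460044  0.52090824 -4.52637323]
```

Request:
jog_arm:
  series:
    - {"x": 0.003,"y": 0,"z": 0.003,"rx": 0.3,"ry": 0.3,"rz": 0.3}
    - {"x": 0,"y": 0,"z": 0.003,"rx": 0,"ry": 0,"rz": 0}

```text
time: 9.27
tool_pos: [0.591, -0.3455, -0.0188]
ee_rot: [3.141, 0.0, -1.533]
wrist_force: [0.0, 0.6, -4.2]
width: 0.0119
```

Request:
jog_arm:
  series:
    - {"x": 0,"y": 0,"z": 0.002,"rx": 0,"ry": 0,"rz": 0}
    - {"x": 0,"y": 0,"z": 0.002,"rx": 0,"ry": 0,"rz": 0}

```text
time: 9.43
tool_pos: [0.5913, -0.3456, -0.0191]
ee_rot: [3.142, -0.0, -1.533]
wrist_force: [-3.8, 2.2, 5.1]
width: 0.0121
```

Run:
```python
from h import *
to([.593,-.35,-.019],-1.535)
print(robot.get_obs()['wrist_force'])
s=snap('side')
im=cv2.cvtColor(s['img'],cv2.COLOR_RGB2BGR)
cv2.imwrite('pics/s9.png',cv2.resize(im[120:290,205:405],None,fx=3,fy=3,interpolation=cv2.INTER_CUBIC))
```

```text
t 9.43 shift(tool) mm [ 4.5 -1.5 -0.1] n>= 1
rotvec deg [ 0.   -0.02  0.1 ]
[-3.8077355   2.22469852  5.10657603]
```

View pics/s9.png

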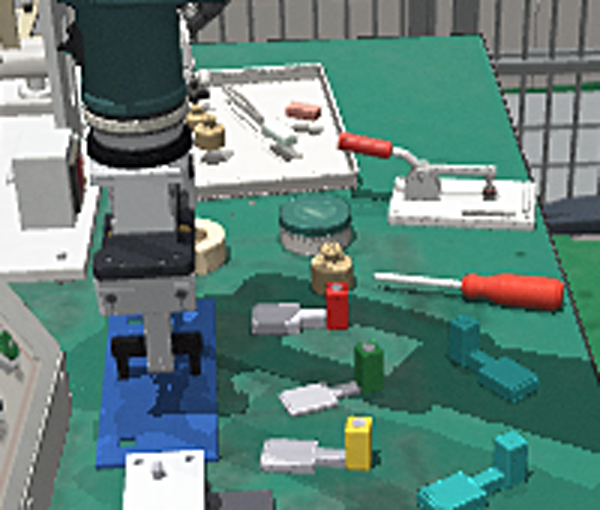

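The cover is down: contact came at exactly the predicted height. Release and rise.

Request:
jog_arm:
  series:
    - {"x": 0,"y": 0,"z": 0,"rx": 0,"ry": 0,"rz": 0}
    - {"x": 0,"y": 0,"z": 0,"rx": 0,"ry": 0,"rz": 0}
    - {"x": 0,"y": 0,"z": 0,"rx": 0,"ry": 0,"rz": 0}
    - {"x": 0,"y": 0,"z": 0,"rx": 0,"ry": 0,"rz": 0}
    - {"x": 0,"y": 0,"z": 0,"rx": 0,"ry": 0,"rz": 0}
    - {"x": 0,"y": 0,"z": -0.02,"rx": 0,"ry": 0,"rz": 0}
    - {"x": 0,"y": 0,"z": -0.04,"rx": 0,"ry": 0,"rz": 0}
    - {"x": 0,"y": 0,"z": -0.04,"rx": 0,"ry": 0,"rz": 0}
    - {"x": 0,"y": 0,"z": -0.04,"rx": 0,"ry": 0,"rz": 0}
  claw: 0.45

```text
time: 10.23
tool_pos: [0.5879, -0.3434, 0.1132]
ee_rot: [3.13, 0.009, -1.534]
wrist_force: [0.4, -0.5, 0.5]
width: 0.0423
```

Run:
```python
from h import *
to([.448,-.421,.15],-1.571-.055)
s=snap('side')
im=cv2.cvtColor(s['img'],cv2.COLOR_RGB2BGR)
cv2.imwrite('pics/s10.png',cv2.resize(im[150:350,205:405],None,fx=3,fy=3,interpolation=cv2.INTER_CUBIC))
s=snap('wrist','w10.png')
```

```text
t 10.23 shift(tool) mm [ 72.1 143.  -35.9] n>= 4
rotvec deg [0.68 0.51 5.27]
```

View pics/s10.png

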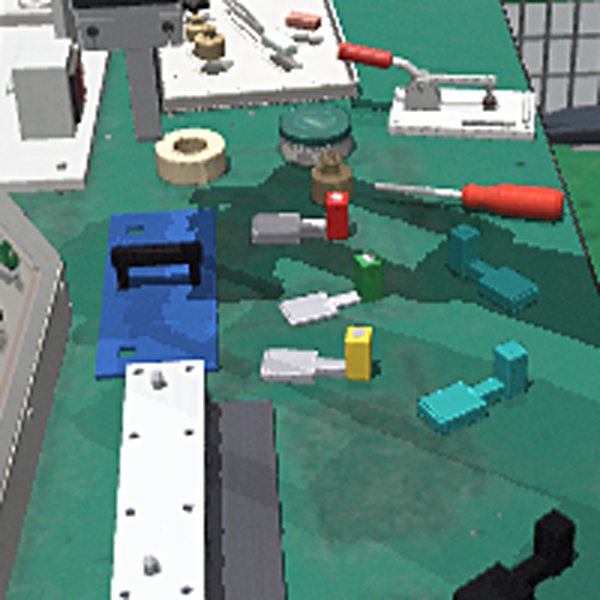

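View pics/w10.png

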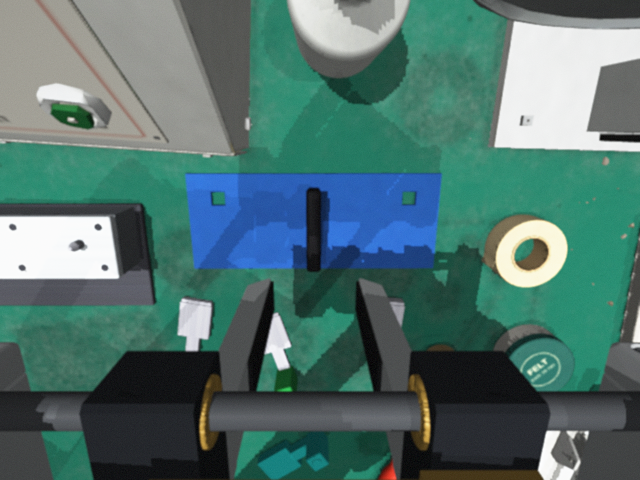

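The cover lies flat at about (313,222) in the wrist image, clear of the block and the tape. Now to above the red blade.

Request:
jog_arm:
  series:
    - {"x": 0.018,"y": 0.036,"z": -0.005,"rx": 0.7,"ry": 0.5,"rz": 3}
    - {"x": 0.018,"y": 0.036,"z": -0.005,"rx": 0,"ry": 0,"rz": 0}
    - {"x": 0.018,"y": 0.036,"z": -0.005,"rx": 0,"ry": 0,"rz": 0}
    - {"x": 0.018,"y": 0.036,"z": -0.005,"rx": 0,"ry": 0,"rz": 0}
    - {"x": 0,"y": 0,"z": 0,"rx": 0,"ry": 0,"rz": 0}

```text
time: 10.75
tool_pos: [0.4477, -0.4204, 0.1403]
ee_rot: [-3.121, -0.014, -1.582]
wrist_force: [0.0, -0.5, -0.2]
width: 0.0424
```

Run:
```python
from h import *
to([.448,-.421,.07],-1.571-.03)
s=snap('wrist','w11.png')
```

```text
t 10.75 shift(tool) mm [-0.4  1.1 70.3] n>= 2
rotvec deg [-1.18 -0.8   1.12]
```

View pics/w11.png

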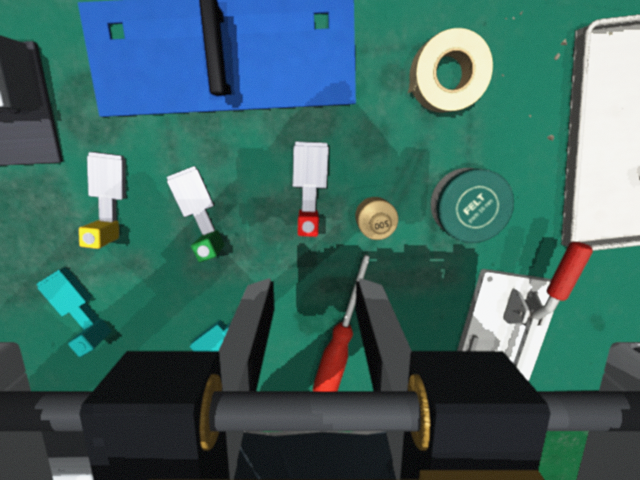

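Run:
```python
from h import *
s=snap('wrist'); im=cv2.cvtColor(s['img'],cv2.COLOR_RGB2BGR)
cv2.imwrite('pics/w11c.png',cv2.resize(im[130:265,70:410],None,fx=2.3,fy=2.3,interpolation=cv2.INTER_CUBIC))
print(ray(s,308,226,.036),ray(s,310,143,.006),ray(s,377,220,.035))
```

```text
[ 0.45588165 -0.41490388  0.036     ] [ 0.52454885 -0.41750543  0.006     ] [ 0.46022244 -0.47435352  0.035     ]
```

View pics/w11c.png

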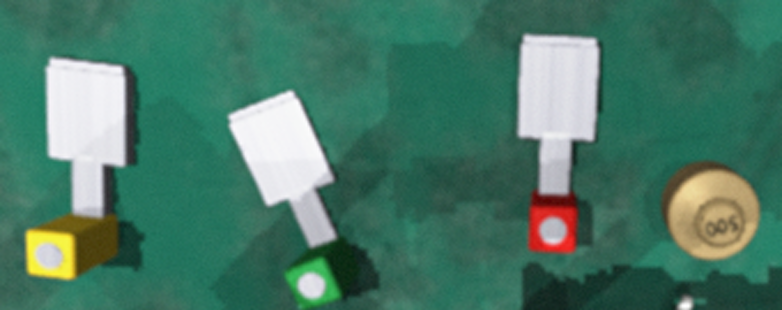

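Run:
```python
from h import *
o=robot.get_obs();print(o['tool_pos'],o['ee_rot'])
s=snap('side'); w=snap('wrist'); print(w['origin'],w['attitude'])
im=cv2.cvtColor(s['img'],cv2.COLOR_RGB2BGR)
cv2.imwrite('pics/s11.png',cv2.resize(im[200:300,265:395],None,fx=6,fy=6,interpolation=cv2.INTER_CUBIC))
print(ray(w,308,226,.036))
```

```text
[ 0.45192905 -0.41744408  0.1393288 ] [-3.11843413 -0.01089183 -1.57799987]
[ 0.53233229 -0.41527762  0.35075049] [ 2.87612131 -0.01036425 -1.57613221]
[ 0.45886406 -0.41263772  0.036     ]
```

View pics/s11.png

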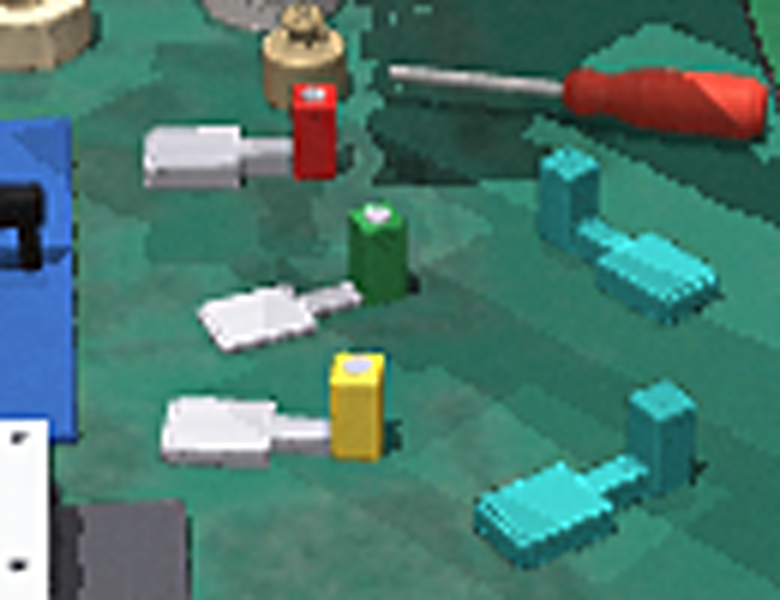

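```bash
cat >> h.py <<'E'
def blob(s,col,roi=None):
    h=cv2.cvtColor(s['img'],cv2.COLOR_RGB2HSV).astype(int)
    H,S,V=h[...,0],h[...,1],h[...,2]
    m={'r':((H<6)|(H>174))&(S>180)&(V>150),'y':(abs(H-27)<5)&(S>150)&(V>150),'g':(abs(H-65)<9)&(S>170)&(V>60)}[col]
    m=m.astype(np.uint8)
    if roi: k=np.zeros_like(m); k[roi[1]:roi[3],roi[0]:roi[2]]=1; m*=k
    n,l,st,c=cv2.connectedComponentsWithStats(m)
    return [(st[i].tolist(),c[i].round(1).tolist()) for i in np.argsort(-st[1:,4])[:4]+1] if n>1 else []
E
python3 - <<'E'
from h import *
for i in range(2):
    w=snap('wrist','w12.png'); o=robot.get_obs(); print(o['tool_pos'],w['origin'],w['attitude'])
    for b in blob(w,'r'): print(b, ray(w,*b[1],.036).round(4))
for c in 'yg':
    for b in blob(w,c)[:2]: print(c,b, ray(w,*b[1],.036).round(4))
s=snap('side')
for c in 'ryg':
    for b in blob(s,c)[:2]: print(c,b)
E
```

```text
[ 0.45396814 -0.41582087  0.13866211] [ 0.5330331  -0.41471193  0.35051317] [ 2.87580624 -0.01008369 -1.57469691]
([557, 256, 41, 53, 439], [573.6, 280.8]) [ 0.4075 -0.6504  0.036 ]
([319, 351, 30, 41, 429], [337.0, 377.7]) [ 0.3095 -0.4387  0.036 ]
([303, 224, 21, 20, 226], [313.4, 232.5]) [ 0.4537 -0.4167  0.036 ]
([345, 342, 5, 3, 13], [347.0, 343.0]) [ 0.3468 -0.4477  0.036 ]
[ 0.45417511 -0.41563784  0.13863665] [ 0.53345882 -0.41435743  0.35038162] [ 2.87552561 -0.00999048 -1.57374601]
([319, 351, 31, 41, 434], [337.2, 377.8]) [ 0.3098 -0.4388  0.036 ]
([557, 257, 41, 53, 424], [574.1, 281.1]) [ 0.4078 -0.6505  0.036 ]
([304, 224, 20, 20, 235], [313.4, 233.2]) [ 0.4535 -0.4164  0.036 ]
([345, 342, 6, 4, 14], [347.5, 343.8]) [ 0.3464 -0.4479  0.036 ]
y ([85, 233, 21, 21, 274], [95.6, 242.5]) [ 0.4462 -0.2286  0.036 ]
g ([539, 432, 46, 48, 1179], [560.6, 455.7]) [ 0.2147 -0.6712  0.036 ]
g ([197, 241, 25, 28, 271], [209.4, 253.9]) [ 0.4354 -0.3256  0.036 ]
r ([361, 212, 32, 8, 97], [379.9, 214.6])
r ([319, 214, 2, 5, 9], [319.6, 216.1])
y ([320, 259, 9, 18, 112], [323.8, 268.0])
g ([449, 144, 6, 5, 10], [450.5, 146.5])
g ([323, 245, 5, 6, 9], [324.9, 247.4])
```

Request:
jog_arm:
  series:
    - {"x": 0,"y": 0,"z": 0.02,"rx": -1.2,"ry": -0.6,"rz": 0.5}
    - {"x": 0,"y": 0,"z": 0.02,"rx": 0,"ry": 0,"rz": 0}
    - {"x": 0,"y": 0,"z": 0.015,"rx": 0,"ry": 0,"rz": 0}
    - {"x": 0,"y": 0,"z": 0,"rx": 0,"ry": 0,"rz": 0}
    - {"x": 0,"y": 0,"z": 0,"rx": 0,"ry": 0,"rz": 0}

```text
time: 11.52
tool_pos: [0.461, -0.4131, 0.082]
ee_rot: [-3.139, -0.0, -1.573]
wrist_force: [0.3, 0.1, -0.4]
width: 0.0424
```

Run:
```python
from h import *
w=snap('wrist','w13.png'); o=robot.get_obs(); print(o['tool_pos'],o['ee_rot'],w['attitude'])
for b in blob(w,'r'): print(b, ray(w,*b[1],.036).round(4))
for c in 'yg':
    for b in blob(w,c)[:2]: print(c,b, ray(w,*b[1],.036).round(4))
```

```text
[ 0.46081019 -0.41276803  0.08166472] [-3.13959273e+00  3.48831528e-04 -1.57263316e+00] [ 2.85549745e+00 -4.63240351e-04 -1.57270471e+00]
([321, 431, 31, 23, 532], [335.7, 440.8]) [ 0.2929 -0.4311  0.036 ]
([614, 303, 26, 39, 340], [629.2, 325.2]) [ 0.401  -0.6526  0.036 ]
([343, 374, 24, 18, 262], [356.6, 383.8]) [ 0.3492 -0.447   0.036 ]
([307, 250, 24, 22, 213], [317.2, 259.0]) [ 0.4548 -0.4155  0.036 ]
y ([47, 259, 26, 25, 385], [60.5, 270.1]) [ 0.4466 -0.2291  0.036 ]
g ([180, 263, 30, 38, 467], [195.7, 281.4]) [ 0.4376 -0.3265  0.036 ]
g ([243, 446, 62, 7, 265], [274.4, 448.6]) [ 0.2848 -0.3793  0.036 ]
```

View pics/w13.png

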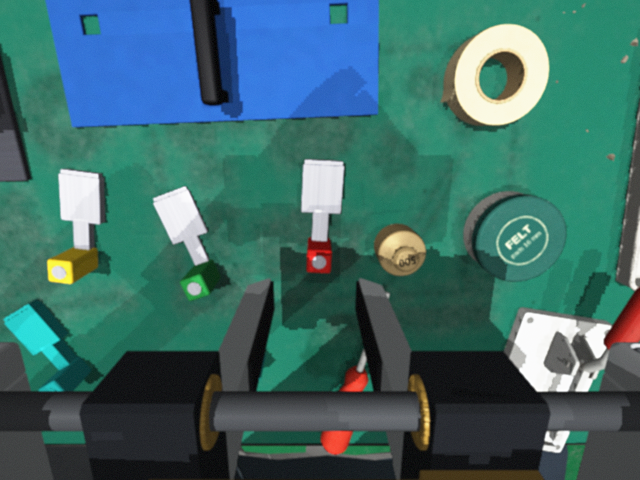

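Run:
```python
from h import *
w=snap('wrist'); o=robot.get_obs(); print(o['tool_pos'])
for n,p in dict(r=(319,262),y=(59,271),g=(194,289)).items(): print(n,ray(w,*p,.036))
print('rt',ray(w,323,160,.008))
p=ray(w,319,262,.036); to([p[0],p[1],.02],-1.59)
```

```text
[ 0.46083687 -0.41331927  0.08250718]
r [ 0.45241113 -0.41647159  0.036     ]
y [ 0.44581969 -0.22771755  0.036     ]
g [ 0.43147494 -0.32443051  0.036     ]
rt [ 0.52235402 -0.41964195  0.008     ]
t 11.62 shift(tool) mm [ 3.1  8.6 62.5] n>= 2
rotvec deg [-0.16 -0.05  0.97]
```

Request:
jog_arm:
  series:
    - {"x": 0.003,"y": 0.004,"z": 0.02,"rx": 0,"ry": 0,"rz": 2.5}
    - {"x": 0,"y": 0.0045,"z": 0.02,"rx": 0,"ry": 0,"rz": 0}
    - {"x": 0,"y": 0,"z": 0.012,"rx": 0,"ry": 0,"rz": 0}
    - {"x": 0,"y": 0,"z": 0,"rx": 0,"ry": 0,"rz": 0}
    - {"x": 0,"y": 0,"z": 0,"rx": 0,"ry": 0,"rz": 0}

```text
time: 12.03
tool_pos: [0.4572, -0.4196, 0.0368]
ee_rot: [-3.129, -0.011, -1.617]
wrist_force: [-0.1, 0.4, 0.7]
width: 0.0425
```

Run:
```python
from h import *
w=snap('wrist','w14.png'); o=robot.get_obs(); print(o['tool_pos'],o['ee_rot'])
s=snap('side')
im=cv2.cvtColor(s['img'],cv2.COLOR_RGB2BGR)
cv2.imwrite('pics/s14.png',cv2.resize(im[150:290,265:395],None,fx=4,fy=4,interpolation=cv2.INTER_CUBIC))
```

```text
[ 0.45723621 -0.419578    0.03682131] [-3.12867483 -0.0105837  -1.61661633]
```

View pics/w14.png

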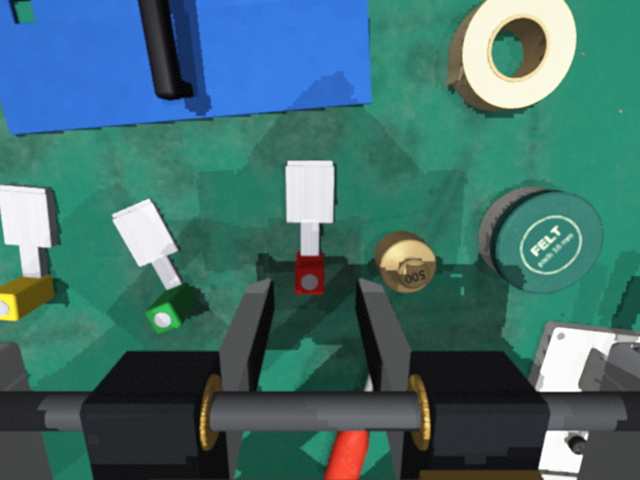

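View pics/s14.png

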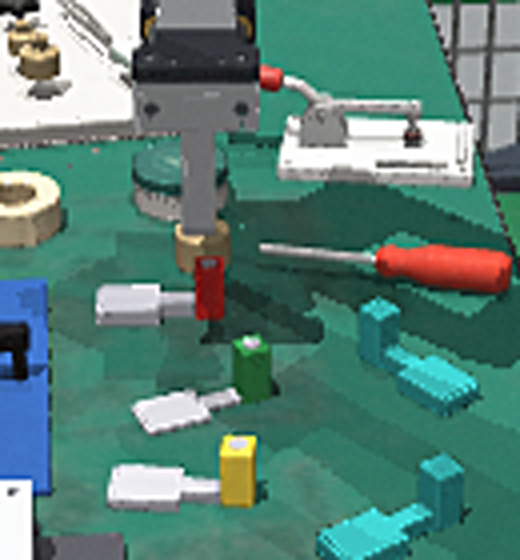

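Run:
```python
from h import *
w=snap('wrist')
p=ray(w,309,282,.036); print(p, 'tip',ray(w,310,161,.008)); to([p[0],p[1],-.022],-1.61)
```

```text
[ 0.45243562 -0.41665555  0.036     ] tip [ 0.5221693  -0.42068212  0.008     ]
t 12.18 shift(tool) mm [-3.7  6.1 59.3] n>= 2
rotvec deg [-0.79 -0.66 -0.37]
```

Request:
jog_arm:
  series:
    - {"x": -0.003,"y": 0.006,"z": 0.01,"rx": -0.7,"ry": -0.6,"rz": 0}
    - {"x": 0,"y": 0,"z": 0.01,"rx": 0,"ry": 0,"rz": 0}
    - {"x": 0,"y": 0,"z": 0,"rx": 0,"ry": 0,"rz": 0}
    - {"x": 0,"y": 0,"z": 0,"rx": 0,"ry": 0,"rz": 0}

```text
time: 12.52
tool_pos: [0.4528, -0.4179, 0.0184]
ee_rot: [-3.138, -0.004, -1.616]
wrist_force: [1.1, -0.1, -0.2]
width: 0.042
```

Run:
```python
from h import *
w=snap('wrist','w15.png'); o=robot.get_obs(); print(o['tool_pos'],o['ee_rot'])
to([.4524,-.4166,-.022],-1.61)
```

```text
[ 0.45257133 -0.41768489  0.01810236] [-3.13813606 -0.00317618 -1.61622512]
t 12.57 shift(tool) mm [-1.2  0.4 40.1] n>= 1
rotvec deg [-0.2  -0.18 -0.36]
```

View pics/w15.png

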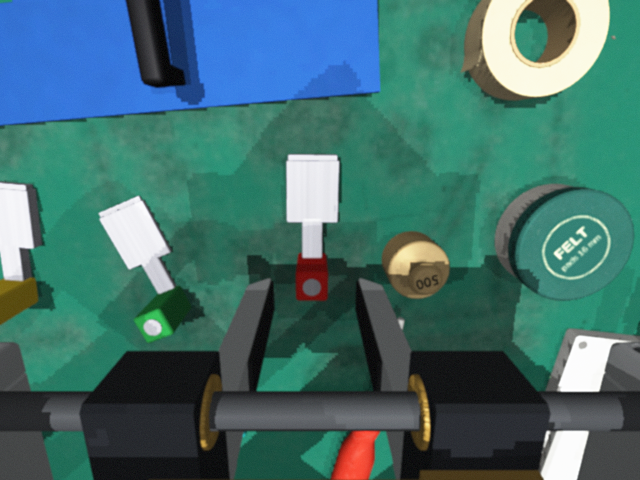

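Request:
jog_arm:
  series:
    - {"x": 0,"y": 0,"z": 0.012,"rx": 0,"ry": 0,"rz": 0}
    - {"x": 0,"y": 0,"z": 0.012,"rx": 0,"ry": 0,"rz": 0}
    - {"x": 0,"y": 0,"z": 0.008,"rx": 0,"ry": 0,"rz": 0}
    - {"x": 0,"y": 0,"z": 0,"rx": 0,"ry": 0,"rz": 0}

```text
time: 12.9
tool_pos: [0.4529, -0.4179, -0.0168]
ee_rot: [-3.138, -0.004, -1.616]
wrist_force: [-0.9, 0.3, 0.3]
width: 0.0427
```

Run:
```python
from h import *
to([.4524,-.4166,-.022],-1.61)
s=snap('side')
im=cv2.cvtColor(s['img'],cv2.COLOR_RGB2BGR)
cv2.imwrite('pics/s16.png',cv2.resize(im[150:290,265:395],None,fx=4,fy=4,interpolation=cv2.INTER_CUBIC))
```

```text
t 12.9 shift(tool) mm [-1.3  0.6  5.2] n>= 1
rotvec deg [-0.23 -0.21 -0.35]
```

View pics/s16.png

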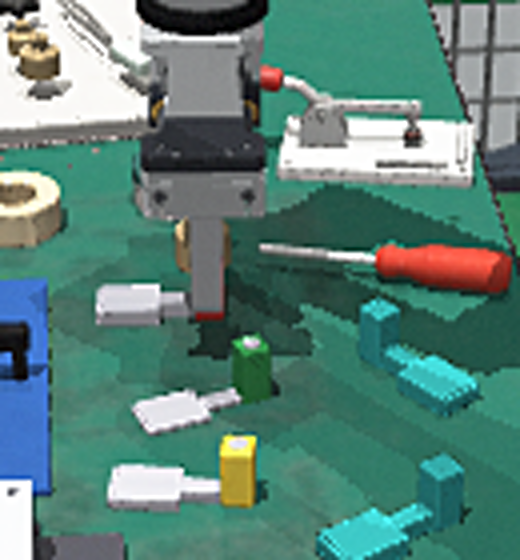

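Request:
jog_arm:
  series:
    - {"x": -0.001,"y": 0,"z": 0.005,"rx": 0,"ry": 0,"rz": 0}
    - {"x": 0,"y": 0,"z": 0,"rx": 0,"ry": 0,"rz": 0}

```text
time: 13.12
tool_pos: [0.453, -0.4169, -0.0221]
ee_rot: [-3.138, -0.004, -1.616]
wrist_force: [0.4, -0.5, 0.4]
width: 0.0421
```

Request:
jog_arm:
  series:
    - {"x": 0,"y": 0,"z": 0,"rx": 0,"ry": 0,"rz": 0}
    - {"x": 0,"y": 0,"z": 0,"rx": 0,"ry": 0,"rz": 0}
    - {"x": 0,"y": 0,"z": 0,"rx": 0,"ry": 0,"rz": 0}
    - {"x": 0,"y": 0,"z": 0,"rx": 0,"ry": 0,"rz": 0}
    - {"x": 0,"y": 0,"z": 0,"rx": 0,"ry": 0,"rz": 0}
    - {"x": 0,"y": 0,"z": 0,"rx": 0,"ry": 0,"rz": 0}
    - {"x": 0,"y": 0,"z": 0,"rx": 0,"ry": 0,"rz": 0}
  claw: 0

```text
time: 13.7
tool_pos: [0.4538, -0.4177, -0.0207]
ee_rot: [-3.136, -0.006, -1.616]
wrist_force: [-0.5, -0.3, -1.1]
width: 0.018
```

Red is gripped at 18 mm wide. On the bench the underside corresponds to z -0.0207, so the sill should be at about -0.0147. Lifting and moving to bay 3.

Request:
jog_arm:
  series:
    - {"x": 0,"y": 0,"z": -0.02,"rx": 0,"ry": 0,"rz": 0}
    - {"x": 0,"y": 0,"z": -0.035,"rx": 0,"ry": 0,"rz": 0}
    - {"x": 0,"y": 0,"z": -0.035,"rx": 0,"ry": 0,"rz": -2.3}
    - {"x": 0,"y": 0,"z": -0.01,"rx": 0,"ry": 0,"rz": -2.3}
    - {"x": 0,"y": 0,"z": 0,"rx": 0,"ry": 0,"rz": 0}

```text
time: 14.12
tool_pos: [0.451, -0.4148, 0.0791]
ee_rot: [3.141, 0.001, -1.533]
wrist_force: [-0.2, -0.4, -1.7]
width: 0.0177
```

```bash
cat >> h.py <<'E'
BO=np.array([.5455,-.0775]); BY=.036
def bp(x,y):
    c,s=np.cos(BY),np.sin(BY); return BO+[c*x-s*y,s*x+c*y]
E
python3 - <<'E'
from h import *
p=bp(-.080,-.07);print(p); to([*p,.06],-1.535)
E
```

```text
[ 0.46807129 -0.15033402]
t 14.12 shift(tool) mm [-263.6  -27.2   19.4] n>= 7
rotvec deg [0.05 0.07 0.14]
```

Request:
jog_arm:
  series:
    - {"x": -0.029,"y": -0.003,"z": 0,"rx": 0,"ry": 0,"rz": 0}
    - {"x": -0.029,"y": -0.003,"z": 0,"rx": 0,"ry": 0,"rz": 0}
    - {"x": -0.029,"y": -0.003,"z": 0,"rx": 0,"ry": 0,"rz": 0}
    - {"x": -0.029,"y": -0.003,"z": 0,"rx": 0,"ry": 0,"rz": 0}
    - {"x": -0.029,"y": -0.003,"z": 0,"rx": 0,"ry": 0,"rz": 0}
    - {"x": -0.029,"y": -0.003,"z": 0,"rx": 0,"ry": 0,"rz": 0}
    - {"x": -0.029,"y": -0.003,"z": 0,"rx": 0,"ry": 0,"rz": 0}
    - {"x": -0.029,"y": -0.003,"z": 0,"rx": 0,"ry": 0,"rz": 0}
    - {"x": -0.029,"y": -0.003,"z": 0,"rx": 0,"ry": 0,"rz": 0}
    - {"x": 0,"y": 0,"z": 0,"rx": 0,"ry": 0,"rz": 0}
    - {"x": 0,"y": 0,"z": 0,"rx": 0,"ry": 0,"rz": 0}

```text
time: 15.03
tool_pos: [0.4648, -0.1416, 0.0681]
ee_rot: [3.131, 0.006, -1.549]
wrist_force: [-0.2, 0.3, -0.9]
width: 0.0177
```

Run:
```python
from h import *
p=bp(-.080,-.07);print(p); to([*p,.015],-1.535)
w=snap('wrist','w17.png')
s=snap('side')
im=cv2.cvtColor(s['img'],cv2.COLOR_RGB2BGR)
cv2.imwrite('pics/s17.png',cv2.resize(im[190:390,225:365],None,fx=3,fy=3,interpolation=cv2.INTER_CUBIC))
```

```text
[ 0.46807129 -0.15033402]
t 15.03 shift(tool) mm [ 9.1 -3.7 53. ] n>= 2
rotvec deg [ 0.6   0.33 -0.8 ]
```

View pics/w17.png

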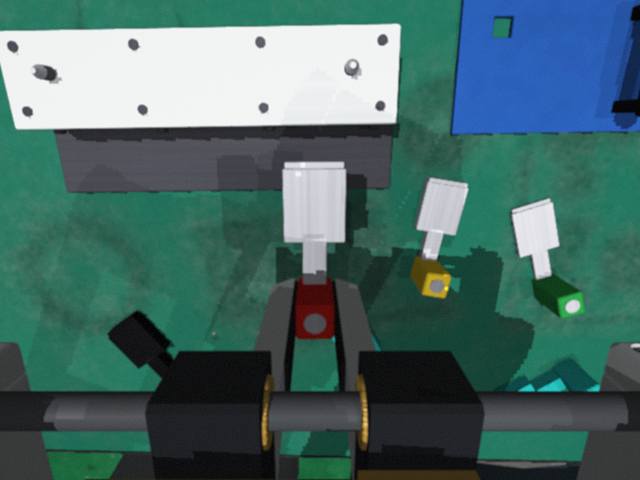

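View pics/s17.png

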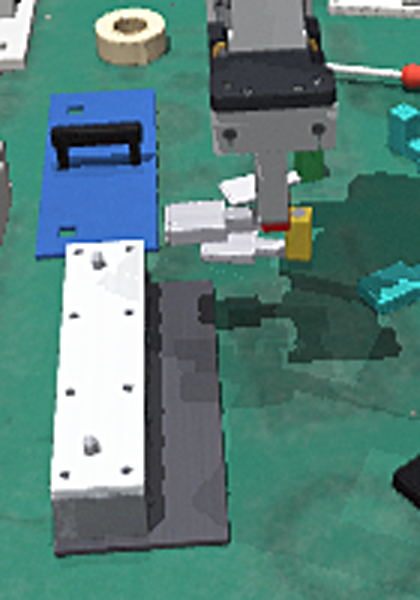

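Run:
```python
from h import *
w=snap('wrist'); print(robot.get_obs()['tool_pos'])
for n,u,z in [('bFL',(67,191),.006),('bFR',(390,186),.006),('rFL',(17,128),.048),('rFR',(398,122),.048),('rBR',(400,25),.048)]:
    print(n,ray(w,*u,z).round(4))
print('exp',bp(-.045,.118),bp(-.045,-.118),bp(0,.112),bp(0,-.112),bp(.052,-.112))
```

```text
[ 0.46496494 -0.14331479  0.06852345]
bFL [0.5006 0.0381 0.006 ]
bFR [ 0.5092 -0.1963  0.006 ]
rFL [0.5451 0.0331 0.048 ]
rFR [ 0.553  -0.1897  0.048 ]
rBR [ 0.603  -0.1865  0.048 ]
exp [0.49628207 0.03880389] [ 0.50477624 -0.19704319] [0.54146887 0.03442743] [ 0.54953113 -0.18942743] [ 0.60149744 -0.18755584]
```

Request:
jog_arm:
  series:
    - {"x": 0.005,"y": -0.001,"z": 0.015,"rx": 0.6,"ry": 0.3,"rz": -0.8}
    - {"x": 0.003,"y": -0.001,"z": 0.015,"rx": 0,"ry": 0,"rz": 0}
    - {"x": 0,"y": 0,"z": 0.01,"rx": 0,"ry": 0,"rz": 0}
    - {"x": 0,"y": 0,"z": 0,"rx": 0,"ry": 0,"rz": 0}
    - {"x": 0,"y": 0,"z": 0,"rx": 0,"ry": 0,"rz": 0}

```text
time: 15.6
tool_pos: [0.4678, -0.1577, 0.0275]
ee_rot: [-3.139, -0.003, -1.546]
wrist_force: [0.3, -0.2, -0.5]
width: 0.018
```

Run:
```python
from h import *
p=bp(-.080,-.07);print(p, robot.get_obs()['ee_rot']); to([*p,-.0142],-1.535)
```

```text
[ 0.46807129 -0.15033402] [-3.13896587e+00 -2.52363128e-03 -1.54623995e+00]
t 15.6 shift(tool) mm [-7.5 -0.4 41.7] n>= 2
rotvec deg [-0.15 -0.15 -0.64]
```

Request:
jog_arm:
  series:
    - {"x": -0.005,"y": 0,"z": 0.012,"rx": 0,"ry": 0,"rz": -0.6}
    - {"x": 0,"y": 0,"z": 0.012,"rx": 0,"ry": 0,"rz": 0}
    - {"x": 0,"y": 0,"z": 0.008,"rx": 0,"ry": 0,"rz": 0}
    - {"x": 0,"y": 0,"z": 0,"rx": 0,"ry": 0,"rz": 0}
    - {"x": 0,"y": 0,"z": 0,"rx": 0,"ry": 0,"rz": 0}

```text
time: 16.02
tool_pos: [0.4698, -0.1557, -0.0026]
ee_rot: [-3.135, -0.005, -1.539]
wrist_force: [0.7, -0.2, -0.9]
width: 0.0179
```

Run:
```python
from h import *
p=bp(-.080,-.07);print(p, robot.get_obs()['ee_rot']); to([*p,-.0142],-1.535)
```

```text
[ 0.46807129 -0.15033402] [-3.13482326 -0.00494752 -1.53941166]
t 16.02 shift(tool) mm [-5.5  1.7 11.6] n>= 1
rotvec deg [-0.39 -0.28 -0.25]
```

Request:
jog_arm:
  series:
    - {"x": -0.005,"y": 0.001,"z": 0.006,"rx": 0,"ry": 0,"rz": -0.2}
    - {"x": 0,"y": 0,"z": 0.003,"rx": 0,"ry": 0,"rz": 0}
    - {"x": 0,"y": 0,"z": 0,"rx": 0,"ry": 0,"rz": 0}

```text
time: 16.27
tool_pos: [0.4701, -0.1512, -0.0103]
ee_rot: [-3.132, -0.006, -1.536]
wrist_force: [-0.3, -0.4, -0.9]
width: 0.0179
```

Run:
```python
from h import *
p=bp(-.080,-.07);print(p, robot.get_obs()['ee_rot']); to([*p,-.0142],-1.535)
s=snap('side')
im=cv2.cvtColor(s['img'],cv2.COLOR_RGB2BGR)
cv2.imwrite('pics/s18.png',cv2.resize(im[230:390,225:365],None,fx=4,fy=4,interpolation=cv2.INTER_CUBIC))
w=snap('wrist','w18.png')
```

```text
[ 0.46807129 -0.15033402] [-3.13171593 -0.00641329 -1.53613035]
t 16.27 shift(tool) mm [-0.9  2.   3.9] n>= 1
rotvec deg [-0.57 -0.37 -0.06]
```

View pics/s18.png

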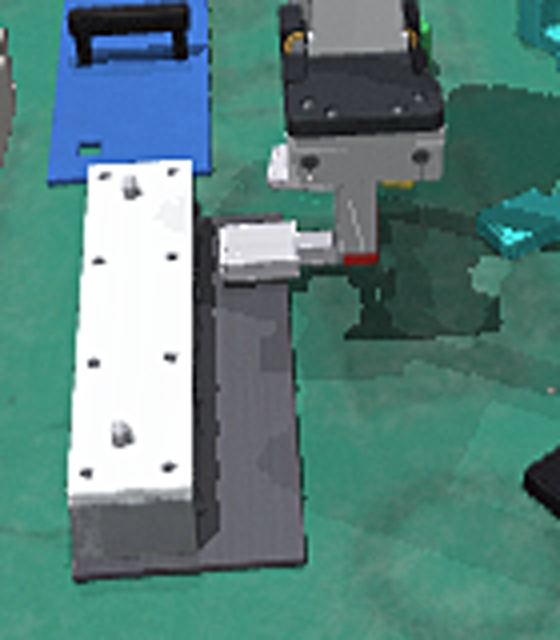

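View pics/w18.png

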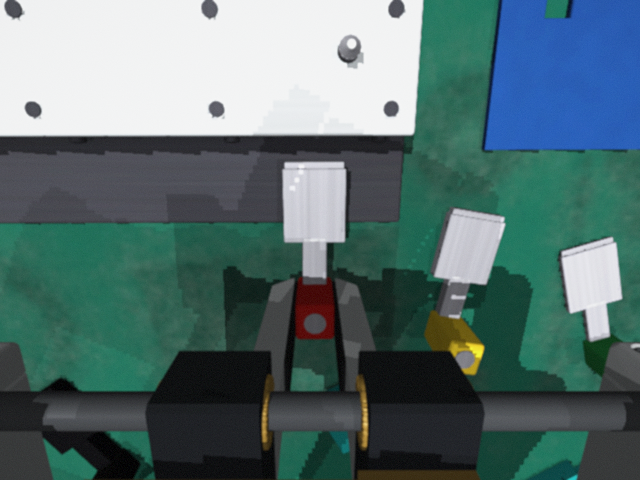

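Request:
jog_arm:
  series:
    - {"x": -0.001,"y": 0.001,"z": 0.003,"rx": -0.2,"ry": 0,"rz": 0}
    - {"x": 0,"y": 0,"z": 0.001,"rx": 0,"ry": 0,"rz": 0}

```text
time: 16.53
tool_pos: [0.4698, -0.1505, -0.0134]
ee_rot: [-3.134, -0.007, -1.536]
wrist_force: [0.7, 0.0, -0.6]
width: 0.0177
```

Request:
jog_arm:
  series:
    - {"x": 0,"y": 0,"z": 0.0005,"rx": 0,"ry": 0,"rz": 0}

```text
time: 16.62
tool_pos: [0.4699, -0.1505, -0.0139]
ee_rot: [-3.134, -0.007, -1.536]
wrist_force: [-0.1, -0.2, -1.1]
width: 0.0181
```

Request:
jog_arm:
  series:
    - {"x": 0,"y": -0.005,"z": 0,"rx": 0,"ry": 0,"rz": 0}
    - {"x": 0,"y": -0.005,"z": 0,"rx": 0,"ry": 0,"rz": 0}

```text
time: 16.78
tool_pos: [0.4796, -0.15, -0.0141]
ee_rot: [-3.134, -0.007, -1.537]
wrist_force: [-0.3, -0.3, -0.7]
width: 0.018
```

Request:
jog_arm:
  series:
    - {"x": 0,"y": -0.004,"z": 0,"rx": 0,"ry": 0,"rz": 0}

```text
time: 16.87
tool_pos: [0.482, -0.1499, -0.0142]
ee_rot: [-3.139, -0.007, -1.536]
wrist_force: [-11.7, 0.4, 6.7]
width: 0.0181
```

Request:
jog_arm:
  series:
    - {"x": 0,"y": -0.004,"z": 0,"rx": 0,"ry": 0,"rz": 0}

```text
time: 16.95
tool_pos: [0.482, -0.1497, -0.0145]
ee_rot: [3.133, -0.006, -1.536]
wrist_force: [-14.7, 0.3, 8.0]
width: 0.0178
```

Stopped dead at mouth 3 with about 12–15 N. Back off and try the middle bay.

Request:
jog_arm:
  series:
    - {"x": 0,"y": 0.008,"z": -0.002,"rx": 0,"ry": 0,"rz": 0}
    - {"x": 0,"y": 0.004,"z": -0.003,"rx": 0,"ry": 0,"rz": 0}
    - {"x": -0.02,"y": 0,"z": 0,"rx": 0,"ry": 0,"rz": 0}
    - {"x": -0.025,"y": 0,"z": 0,"rx": 0,"ry": 0,"rz": 0}
    - {"x": -0.022,"y": 0,"z": 0,"rx": 0,"ry": 0,"rz": 0}
    - {"x": 0,"y": 0,"z": 0,"rx": 0,"ry": 0,"rz": 0}
    - {"x": 0,"y": 0,"z": 0,"rx": 0,"ry": 0,"rz": 0}

```text
time: 17.53
tool_pos: [0.4702, -0.0824, -0.0079]
ee_rot: [3.14, -0.007, -1.538]
wrist_force: [0.0, 0.4, -0.5]
width: 0.0178
```

Run:
```python
from h import *
p=bp(-.078,0);print(p, robot.get_obs()['ee_rot']); to([*p,-.0142],-1.535)
w=snap('wrist','w19.png')
```

```text
[ 0.46755054 -0.08030739] [ 3.13989448 -0.0074795  -1.53843764]
t 17.53 shift(tool) mm [-2.2  2.6  6.3] n>= 1
rotvec deg [ 0.1  -0.43 -0.2 ]
```

View pics/w19.png

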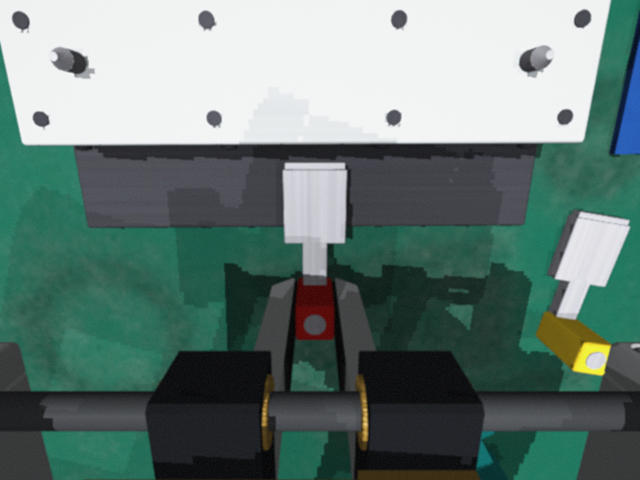

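Request:
jog_arm:
  series:
    - {"x": -0.003,"y": 0,"z": 0.004,"rx": 0.2,"ry": -0.2,"rz": -0.2}
    - {"x": 0,"y": 0,"z": 0.002,"rx": 0,"ry": 0,"rz": 0}
    - {"x": 0,"y": 0,"z": 0,"rx": 0,"ry": 0,"rz": 0}

```text
time: 17.83
tool_pos: [0.471, -0.0814, -0.0138]
ee_rot: [-3.137, -0.005, -1.537]
wrist_force: [-0.1, -0.0, -1.2]
width: 0.0178
```

Request:
jog_arm:
  series:
    - {"x": -0.002,"y": -0.004,"z": 0,"rx": 0,"ry": 0,"rz": 0}
    - {"x": 0,"y": -0.005,"z": 0,"rx": 0,"ry": 0,"rz": 0}

```text
time: 18.0
tool_pos: [0.4795, -0.08, -0.0143]
ee_rot: [-3.139, -0.004, -1.539]
wrist_force: [0.6, 0.5, -1.1]
width: 0.0179
```

Request:
jog_arm:
  series:
    - {"x": 0,"y": -0.004,"z": 0,"rx": 0,"ry": 0,"rz": 0}

```text
time: 18.08
tool_pos: [0.4794, -0.0801, -0.015]
ee_rot: [3.134, -0.004, -1.539]
wrist_force: [-17.1, -1.2, 8.2]
width: 0.0178
```

Request:
jog_arm:
  series:
    - {"x": 0,"y": -0.004,"z": 0,"rx": 0,"ry": 0,"rz": 0}

```text
time: 18.17
tool_pos: [0.4792, -0.0801, -0.0152]
ee_rot: [3.123, -0.003, -1.539]
wrist_force: [-12.7, -0.7, 11.0]
width: 0.0178
```

Stopped at mouth 2 as well, and the stop positions match the block's yaw. So it should be bay 1.

Request:
jog_arm:
  series:
    - {"x": 0,"y": 0.008,"z": -0.002,"rx": 0.5,"ry": 0,"rz": 0.1}
    - {"x": 0,"y": 0.004,"z": -0.003,"rx": 0,"ry": 0,"rz": 0}
    - {"x": -0.02,"y": 0,"z": 0,"rx": 0,"ry": 0,"rz": 0}
    - {"x": -0.025,"y": 0,"z": 0,"rx": 0,"ry": 0,"rz": 0}
    - {"x": -0.025,"y": 0,"z": 0,"rx": 0,"ry": 0,"rz": 0}
    - {"x": 0,"y": 0,"z": 0,"rx": 0,"ry": 0,"rz": 0}
    - {"x": 0,"y": 0,"z": 0,"rx": 0,"ry": 0,"rz": 0}

```text
time: 18.75
tool_pos: [0.4692, -0.0106, -0.0087]
ee_rot: [3.136, -0.004, -1.546]
wrist_force: [-0.4, -0.2, 0.1]
width: 0.0179
```

Run:
```python
from h import *
p=bp(-.078,0.07);print(p, robot.get_obs()['ee_rot']); to([*p,-.0142],-1.535)
w=snap('wrist','w20.png')
s=snap('side')
im=cv2.cvtColor(s['img'],cv2.COLOR_RGB2BGR)
cv2.imwrite('pics/s20.png',cv2.resize(im[260:390,225:365],None,fx=5,fy=5,interpolation=cv2.INTER_CUBIC))
```

```text
[ 0.46503108 -0.01035275] [ 3.1359939  -0.0044404  -1.54590758]
t 18.75 shift(tool) mm [-0.3  4.1  5.5] n>= 1
rotvec deg [ 0.32 -0.25 -0.63]
```

View pics/w20.png

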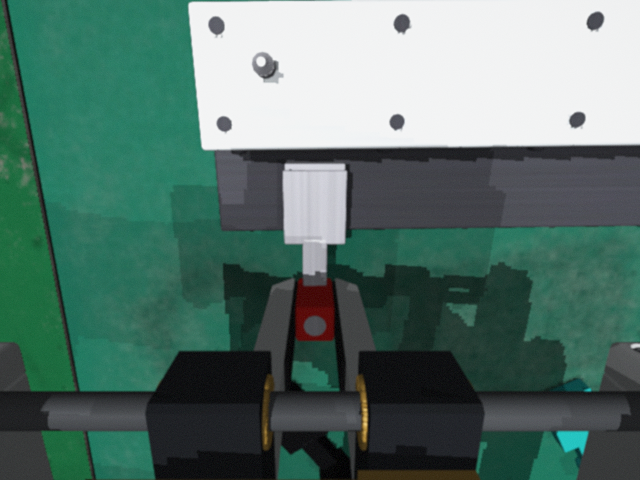

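View pics/s20.png

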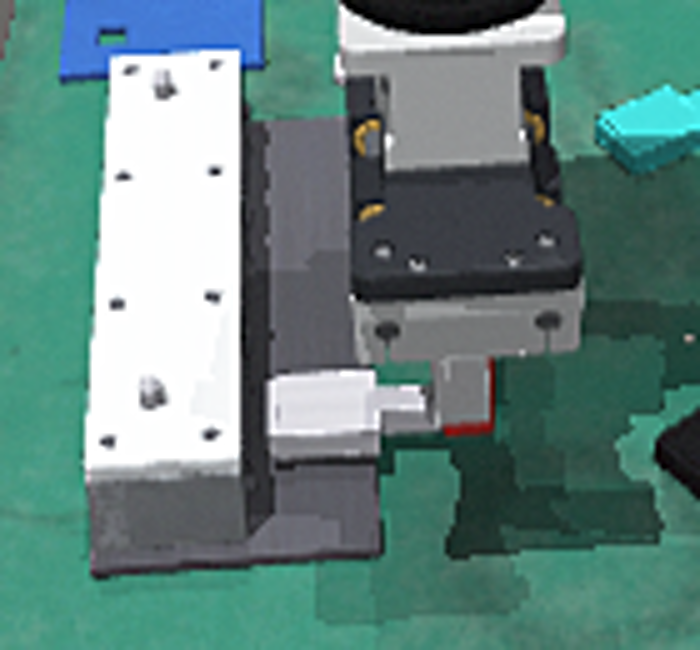

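Request:
jog_arm:
  series:
    - {"x": 0,"y": 0,"z": 0.003,"rx": 0.4,"ry": -0.2,"rz": -0.6}
    - {"x": 0,"y": 0,"z": 0.0025,"rx": 0,"ry": 0,"rz": 0}
    - {"x": 0,"y": 0,"z": 0,"rx": 0,"ry": 0,"rz": 0}

```text
time: 19.1
tool_pos: [0.4698, -0.0135, -0.0146]
ee_rot: [-3.139, -0.001, -1.538]
wrist_force: [0.7, 0.1, -0.4]
width: 0.0177
```

Request:
jog_arm:
  series:
    - {"x": 0,"y": 0,"z": 0,"rx": 0.1,"ry": 0,"rz": 0}
    - {"x": 0,"y": 0,"z": 0,"rx": 0,"ry": 0,"rz": 0}

```text
time: 19.27
tool_pos: [0.4695, -0.0146, -0.0152]
ee_rot: [-3.138, -0.001, -1.54]
wrist_force: [0.1, -0.0, -0.6]
width: 0.0173
```

Request:
jog_arm:
  series:
    - {"x": -0.003,"y": -0.003,"z": -0.001,"rx": 0,"ry": 0,"rz": 0}
    - {"x": -0.001,"y": -0.004,"z": 0,"rx": 0,"ry": 0,"rz": 0}

```text
time: 19.43
tool_pos: [0.476, -0.0108, -0.0143]
ee_rot: [-3.139, -0.001, -1.542]
wrist_force: [0.9, -0.1, -1.5]
width: 0.0178
```

Request:
jog_arm:
  series:
    - {"x": 0,"y": -0.004,"z": 0,"rx": 0,"ry": 0,"rz": 0}

```text
time: 19.52
tool_pos: [0.4805, -0.0105, -0.0141]
ee_rot: [-3.138, -0.001, -1.542]
wrist_force: [0.6, 0.0, -0.1]
width: 0.0178
```

Request:
jog_arm:
  series:
    - {"x": 0,"y": -0.004,"z": 0,"rx": 0,"ry": 0,"rz": 0}

```text
time: 19.6
tool_pos: [0.4831, -0.0103, -0.0145]
ee_rot: [3.141, -0.001, -1.542]
wrist_force: [0.4, -0.1, -1.5]
width: 0.0177
```

Past the mouth with no resistance. Continuing in.

Request:
jog_arm:
  series:
    - {"x": 0,"y": -0.005,"z": 0,"rx": 0.2,"ry": 0,"rz": 0}
    - {"x": 0,"y": -0.005,"z": 0,"rx": 0,"ry": 0,"rz": 0}

```text
time: 19.77
tool_pos: [0.4941, -0.0097, -0.0148]
ee_rot: [-3.139, -0.001, -1.541]
wrist_force: [-0.3, -0.7, -0.5]
width: 0.0178
```

Request:
jog_arm:
  series:
    - {"x": 0,"y": -0.005,"z": 0,"rx": 0,"ry": 0,"rz": 0}
    - {"x": 0,"y": -0.005,"z": 0,"rx": 0,"ry": 0,"rz": 0}

```text
time: 19.93
tool_pos: [0.5041, -0.0092, -0.0147]
ee_rot: [3.142, -0.001, -1.541]
wrist_force: [-3.4, 0.1, 2.4]
width: 0.0173
```

Request:
jog_arm:
  series:
    - {"x": 0,"y": -0.005,"z": 0,"rx": 0,"ry": 0,"rz": 0}
    - {"x": 0,"y": -0.005,"z": 0,"rx": 0,"ry": 0,"rz": 0}

```text
time: 20.1
tool_pos: [0.5143, -0.0089, -0.0145]
ee_rot: [3.139, -0.001, -1.541]
wrist_force: [-3.0, -0.9, 2.0]
width: 0.018
```

Request:
jog_arm:
  series:
    - {"x": 0,"y": -0.004,"z": 0,"rx": 0.1,"ry": 0,"rz": 0}

```text
time: 20.18
tool_pos: [0.517, -0.0089, -0.0146]
ee_rot: [3.136, -0.001, -1.54]
wrist_force: [-13.7, -0.6, 9.2]
width: 0.0176
```

Request:
jog_arm:
  series:
    - {"x": 0,"y": -0.003,"z": 0,"rx": 0,"ry": 0,"rz": 0}

```text
time: 20.27
tool_pos: [0.5169, -0.0089, -0.0147]
ee_rot: [3.128, -0.001, -1.54]
wrist_force: [-14.0, -0.6, 10.0]
width: 0.0177
```

Hit the back wall at exactly the predicted 0.517. Release and rise.

Request:
jog_arm:
  series:
    - {"x": 0,"y": 0,"z": 0,"rx": 0,"ry": 0,"rz": 0}
    - {"x": 0,"y": 0,"z": 0,"rx": 0,"ry": 0,"rz": 0}
    - {"x": 0,"y": 0,"z": 0,"rx": 0,"ry": 0,"rz": 0}
    - {"x": 0,"y": 0,"z": 0,"rx": 0,"ry": 0,"rz": 0}
    - {"x": 0,"y": 0,"z": 0,"rx": 0,"ry": 0,"rz": 0}
    - {"x": 0,"y": 0.001,"z": -0.01,"rx": 0.6,"ry": 0,"rz": 0}
    - {"x": 0,"y": 0,"z": -0.03,"rx": 0,"ry": 0,"rz": 0}
    - {"x": 0,"y": 0,"z": -0.04,"rx": 0,"ry": 0,"rz": 0}
    - {"x": 0,"y": 0,"z": -0.04,"rx": 0,"ry": 0,"rz": 0}
    - {"x": 0,"y": 0,"z": 0,"rx": 0,"ry": 0,"rz": 0}
  claw: 0.45

```text
time: 21.1
tool_pos: [0.5182, -0.0085, 0.11]
ee_rot: [-3.138, -0.001, -1.54]
wrist_force: [1.0, -0.7, 1.0]
width: 0.0422
```

Run:
```python
from h import *
to([.44,-.231,.09],-1.571-.14)
s=snap('side')
im=cv2.cvtColor(s['img'],cv2.COLOR_RGB2BGR)
cv2.imwrite('pics/s21.png',cv2.resize(im[190:390,225:405],None,fx=3.3,fy=3.0,interpolation=cv2.INTER_CUBIC))
```

```text
t 21.1 shift(tool) mm [220.   85.1  19.8] n>= 6
rotvec deg [-0.21 -0.01  9.79]
```

View pics/s21.png

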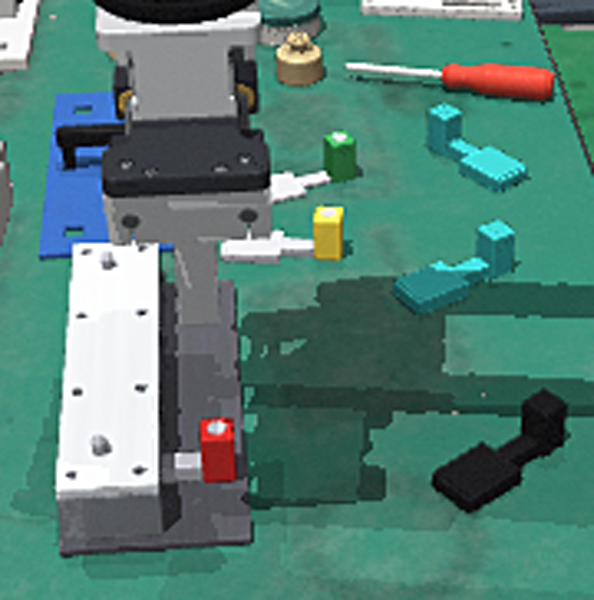

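Red is home in bay 1. Next is yellow.

Request:
jog_arm:
  series:
    - {"x": 0.028,"y": 0.011,"z": 0,"rx": 0,"ry": 0,"rz": 0}
    - {"x": 0.028,"y": 0.011,"z": 0,"rx": 0,"ry": 0,"rz": 0}
    - {"x": 0.028,"y": 0.011,"z": 0,"rx": 0,"ry": 0,"rz": 0}
    - {"x": 0.028,"y": 0.011,"z": 0,"rx": 0,"ry": 0,"rz": 0}
    - {"x": 0.028,"y": 0.011,"z": 0,"rx": 0,"ry": 0,"rz": 0}
    - {"x": 0.028,"y": 0.011,"z": 0,"rx": 0,"ry": 0,"rz": 0}
    - {"x": 0.028,"y": 0.011,"z": 0,"rx": 0,"ry": 0,"rz": 4}
    - {"x": 0.028,"y": 0.011,"z": 0,"rx": 0,"ry": 0,"rz": 4}
    - {"x": 0,"y": 0,"z": 0,"rx": 0,"ry": 0,"rz": 0}
    - {"x": 0,"y": 0,"z": 0,"rx": 0,"ry": 0,"rz": 0}
    - {"x": 0,"y": 0,"z": 0,"rx": 0,"ry": 0,"rz": 0}

```text
time: 22.07
tool_pos: [0.4275, -0.2403, 0.1018]
ee_rot: [-3.141, 0.004, -1.681]
wrist_force: [-0.0, -0.0, -0.5]
width: 0.0423
```

Run:
```python
from h import *
o=robot.get_obs(); print(o['tool_pos'],o['ee_rot'])
w=snap('wrist','w22.png')
```

```text
[ 0.42746733 -0.240281    0.10184579] [-3.14134776  0.00361139 -1.68100204]
```

View pics/w22.png

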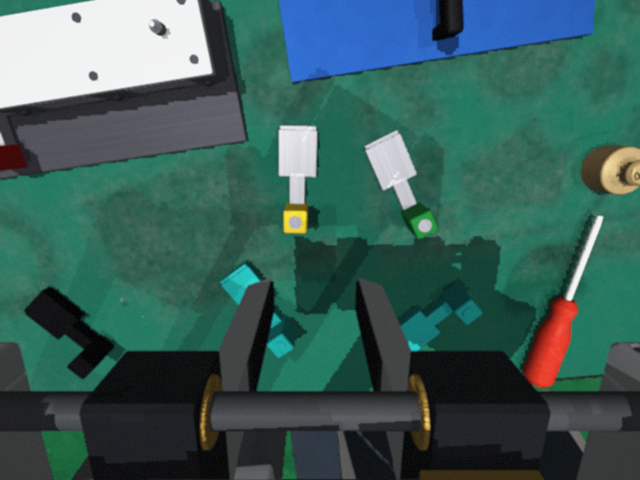

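```bash
cat >> h.py <<'E'
def aim(w,cap,nose,z,zn):
    p=ray(w,*cap,.036); q=ray(w,*nose,zn); d=q-p
    a=np.arctan2(d[1],d[0]); print('grip',p.round(4),'len',np.hypot(*d[:2]).round(4),'dir',np.degrees(a).round(1))
    to([p[0],p[1],z],a-np.pi/2)
E
python3 - <<'E'
from h import *
w=snap('wrist'); aim(w,(295,222),(298,126),.02,.006)
E
```

```text
grip [ 0.4453 -0.2271  0.036 ] len 0.0694 dir -7.7
t 22.17 shift(tool) mm [-13.9 -15.9  82. ] n>= 3
rotvec deg [-0.02  0.21  1.5 ]
```

Request:
jog_arm:
  series:
    - {"x": -0.007,"y": -0.008,"z": 0.02,"rx": 0,"ry": 0.2,"rz": 1.5}
    - {"x": -0.007,"y": -0.008,"z": 0.02,"rx": 0,"ry": 0,"rz": 0}
    - {"x": 0,"y": 0,"z": 0.02,"rx": 0,"ry": 0,"rz": 0}
    - {"x": 0,"y": 0,"z": 0.015,"rx": 0,"ry": 0,"rz": 0}
    - {"x": 0,"y": 0,"z": 0,"rx": 0,"ry": 0,"rz": 0}
    - {"x": 0,"y": 0,"z": 0,"rx": 0,"ry": 0,"rz": 0}

```text
time: 22.67
tool_pos: [0.4511, -0.2206, 0.0265]
ee_rot: [-3.135, -0.001, -1.693]
wrist_force: [-0.2, 0.9, 0.8]
width: 0.0422
```

Run:
```python
from h import *
o=robot.get_obs(); print(o['tool_pos'],o['ee_rot'])
w=snap('wrist','w23.png')
```

```text
[ 0.4511391  -0.220627    0.02646769] [-3.13536765e+00 -6.35779578e-04 -1.69279987e+00]
```

View pics/w23.png

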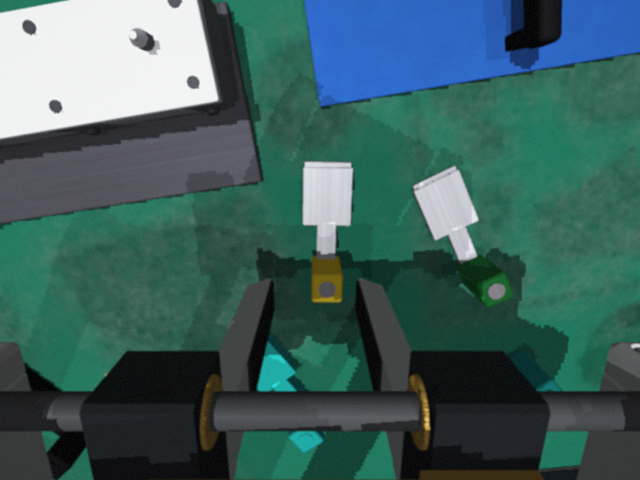

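Run:
```python
from h import *
w=snap('wrist'); aim(w,(327,289),(328,163),-.021,.006)
```

```text
grip [ 0.4451 -0.2274  0.036 ] len 0.0691 dir -7.8
t 22.77 shift(tool) mm [ 6.8  5.8 48.1] n>= 2
rotvec deg [-0.42 -0.07  0.74]
```

Request:
jog_arm:
  series:
    - {"x": 0.006,"y": 0.005,"z": 0.006,"rx": -0.4,"ry": 0,"rz": 0.7}
    - {"x": 0.001,"y": 0.001,"z": 0,"rx": 0,"ry": 0,"rz": 0}
    - {"x": 0,"y": 0,"z": 0,"rx": 0,"ry": 0,"rz": 0}
    - {"x": 0,"y": 0,"z": 0,"rx": 0,"ry": 0,"rz": 0}

```text
time: 23.1
tool_pos: [0.4462, -0.2295, 0.0246]
ee_rot: [-3.136, -0.005, -1.706]
wrist_force: [-0.1, 0.3, -0.0]
width: 0.0425
```

Run:
```python
from h import *
to([.4451,-.2273,-.021],-1.707)
```

```text
t 23.1 shift(tool) mm [-2.2  1.7 45.5] n>= 2
rotvec deg [-0.34 -0.26  0.04]
```

Request:
jog_arm:
  series:
    - {"x": -0.002,"y": 0.001,"z": 0.012,"rx": 0,"ry": 0,"rz": 0}
    - {"x": 0,"y": 0,"z": 0.012,"rx": 0,"ry": 0,"rz": 0}
    - {"x": 0,"y": 0,"z": 0.012,"rx": 0,"ry": 0,"rz": 0}
    - {"x": 0,"y": 0,"z": 0.006,"rx": 0,"ry": 0,"rz": 0}
    - {"x": 0,"y": 0,"z": 0,"rx": 0,"ry": 0,"rz": 0}

```text
time: 23.52
tool_pos: [0.4483, -0.2306, -0.0147]
ee_rot: [-3.127, -0.008, -1.709]
wrist_force: [-0.6, -0.1, 0.5]
width: 0.0422
```

Run:
```python
from h import *
to([.4451,-.2273,-.021],-1.707)
s=snap('side')
im=cv2.cvtColor(s['img'],cv2.COLOR_RGB2BGR)
cv2.imwrite('pics/s24.png',cv2.resize(im[190:330,225:385],None,fx=4,fy=4,interpolation=cv2.INTER_CUBIC))
```

```text
t 23.52 shift(tool) mm [-2.9  3.7  6.2] n>= 1
rotvec deg [-0.81 -0.48 -0.11]
```

View pics/s24.png

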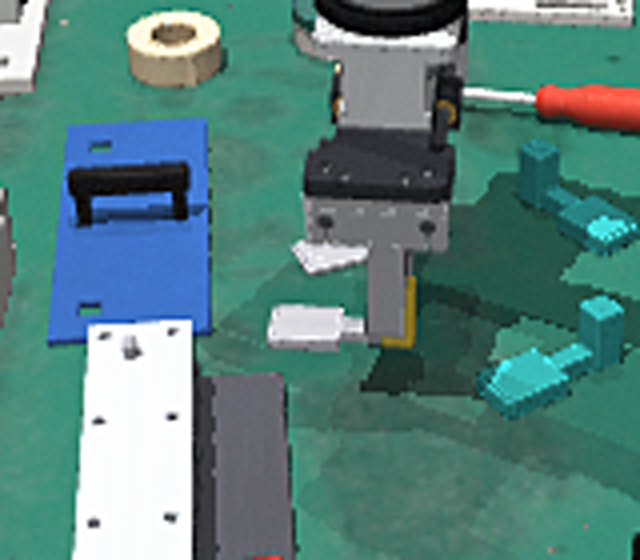

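Request:
jog_arm:
  series:
    - {"x": -0.002,"y": 0.003,"z": 0.003,"rx": -0.8,"ry": -0.5,"rz": 0}
    - {"x": 0,"y": 0.001,"z": 0.003,"rx": 0,"ry": 0,"rz": 0}
    - {"x": 0,"y": 0,"z": 0,"rx": 0,"ry": 0,"rz": 0}

```text
time: 23.82
tool_pos: [0.4458, -0.229, -0.0187]
ee_rot: [-3.139, -0.0, -1.709]
wrist_force: [0.5, 0.8, 0.5]
width: 0.0426
```

Run:
```python
from h import *
to([.4451,-.2273,-.021],-1.707)
```

```text
t 23.82 shift(tool) mm [-1.6  1.   2.3] n>= 1
rotvec deg [-0.14 -0.02 -0.12]
```

Request:
jog_arm:
  series:
    - {"x": -0.0015,"y": 0,"z": 0.0025,"rx": 0,"ry": 0,"rz": 0}
    - {"x": 0,"y": 0,"z": 0,"rx": 0,"ry": 0,"rz": 0}
    - {"x": 0,"y": 0,"z": 0,"rx": 0,"ry": 0,"rz": 0}
    - {"x": 0,"y": 0,"z": 0,"rx": 0,"ry": 0,"rz": 0}
    - {"x": 0,"y": 0,"z": 0,"rx": 0,"ry": 0,"rz": 0}
    - {"x": 0,"y": 0,"z": 0,"rx": 0,"ry": 0,"rz": 0}
    - {"x": 0,"y": 0,"z": 0,"rx": 0,"ry": 0,"rz": 0}
    - {"x": 0,"y": 0,"z": 0,"rx": 0,"ry": 0,"rz": 0}
  claw: 0

```text
time: 24.48
tool_pos: [0.4469, -0.2278, -0.0204]
ee_rot: [-3.137, -0.001, -1.709]
wrist_force: [0.1, -0.2, 0.0]
width: 0.018
```

Yellow is gripped. Lift, turn to the block's yaw, and approach bay 3.

Request:
jog_arm:
  series:
    - {"x": 0,"y": 0,"z": -0.015,"rx": 0,"ry": 0,"rz": 0}
    - {"x": 0,"y": 0,"z": -0.02,"rx": 0,"ry": 0,"rz": 0}
    - {"x": 0,"y": 0,"z": -0.02,"rx": 0,"ry": 0,"rz": -5}
    - {"x": 0,"y": 0,"z": 0,"rx": 0,"ry": 0,"rz": -5}
    - {"x": 0,"y": 0,"z": 0,"rx": 0,"ry": 0,"rz": 0}

```text
time: 24.9
tool_pos: [0.4446, -0.2264, 0.0346]
ee_rot: [3.141, 0.002, -1.527]
wrist_force: [0.1, -0.3, -0.7]
width: 0.0187
```

Run:
```python
from h import *
to([.470,-.1503,.03],-1.535)
```

```text
t 24.9 shift(tool) mm [-74.9 -28.7   4.7] n>= 2
rotvec deg [0.06 0.09 0.44]
```

Request:
jog_arm:
  series:
    - {"x": -0.025,"y": -0.009,"z": 0,"rx": 0,"ry": 0,"rz": 0.4}
    - {"x": -0.025,"y": -0.009,"z": 0,"rx": 0,"ry": 0,"rz": 0}
    - {"x": -0.022,"y": -0.008,"z": 0,"rx": 0,"ry": 0,"rz": 0}
    - {"x": 0,"y": 0,"z": 0.008,"rx": 0,"ry": 0,"rz": 0}
    - {"x": 0,"y": 0,"z": 0.008,"rx": 0,"ry": 0,"rz": 0}
    - {"x": 0,"y": 0,"z": 0,"rx": 0,"ry": 0,"rz": 0}
    - {"x": 0,"y": 0,"z": 0,"rx": 0,"ry": 0,"rz": 0}

```text
time: 25.48
tool_pos: [0.4672, -0.1526, 0.0157]
ee_rot: [3.138, 0.001, -1.55]
wrist_force: [-0.2, 0.1, -0.7]
width: 0.0173
```

Run:
```python
from h import *
print(robot.get_obs()['ee_rot']);to([.470,-.1503,-.0138],-1.535)
w=snap('wrist','w25.png')
```

```text
[ 3.13820298e+00  6.98876649e-04 -1.55049585e+00]
t 25.48 shift(tool) mm [-2.2 -2.9 29.5] n>= 1
rotvec deg [ 0.19  0.04 -0.89]
```

View pics/w25.png

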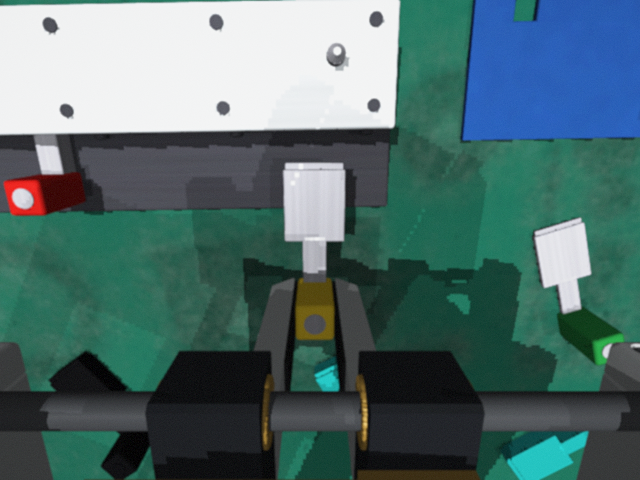

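Request:
jog_arm:
  series:
    - {"x": -0.002,"y": -0.001,"z": 0.008,"rx": 0.2,"ry": 0,"rz": -0.9}
    - {"x": 0,"y": 0,"z": 0.008,"rx": 0,"ry": 0,"rz": 0}
    - {"x": 0,"y": 0,"z": 0.006,"rx": 0,"ry": 0,"rz": 0}
    - {"x": 0,"y": 0,"z": 0,"rx": 0,"ry": 0,"rz": 0}
    - {"x": 0,"y": 0,"z": 0,"rx": 0,"ry": 0,"rz": 0}

```text
time: 25.95
tool_pos: [0.4668, -0.1529, -0.0094]
ee_rot: [3.14, 0.001, -1.538]
wrist_force: [0.3, 0.8, -1.2]
width: 0.0175
```

Run:
```python
from h import *
print(robot.get_obs()['ee_rot']);to([.470,-.1503,-.0138],-1.535)
```

```text
[ 3.14024838e+00  8.70842499e-04 -1.53849424e+00]
t 25.95 shift(tool) mm [-2.5 -3.2  4.4] n>= 1
rotvec deg [ 0.08  0.05 -0.2 ]
```

Request:
jog_arm:
  series:
    - {"x": -0.002,"y": -0.003,"z": 0.003,"rx": 0.3,"ry": 0,"rz": -0.2}
    - {"x": 0,"y": 0,"z": 0.0012,"rx": 0,"ry": 0,"rz": 0}
    - {"x": 0,"y": 0,"z": 0,"rx": 0,"ry": 0,"rz": 0}

```text
time: 26.2
tool_pos: [0.4701, -0.1509, -0.014]
ee_rot: [-3.137, 0.001, -1.535]
wrist_force: [0.3, 1.2, 0.2]
width: 0.0177
```

Request:
jog_arm:
  series:
    - {"x": 0,"y": 0,"z": 0,"rx": 0,"ry": 0,"rz": 0}

```text
time: 26.28
tool_pos: [0.4703, -0.1509, -0.0139]
ee_rot: [-3.137, 0.001, -1.535]
wrist_force: [0.4, 0.1, -0.5]
width: 0.0178
```

Request:
jog_arm:
  series:
    - {"x": 0,"y": -0.005,"z": 0,"rx": 0,"ry": 0,"rz": 0}
    - {"x": 0,"y": -0.005,"z": 0,"rx": 0,"ry": 0,"rz": 0}

```text
time: 26.45
tool_pos: [0.4805, -0.1506, -0.0135]
ee_rot: [-3.136, 0.0, -1.536]
wrist_force: [0.0, 0.5, -0.4]
width: 0.0177
```

Request:
jog_arm:
  series:
    - {"x": 0,"y": -0.004,"z": 0,"rx": 0,"ry": 0,"rz": 0}

```text
time: 26.53
tool_pos: [0.4854, -0.1505, -0.0132]
ee_rot: [-3.136, 0.0, -1.535]
wrist_force: [0.1, -0.9, -0.8]
width: 0.0178
```

Request:
jog_arm:
  series:
    - {"x": 0,"y": -0.003,"z": 0,"rx": 0,"ry": 0,"rz": 0}

```text
time: 26.62
tool_pos: [0.4892, -0.1504, -0.0129]
ee_rot: [-3.135, -0.0, -1.535]
wrist_force: [-0.7, -0.6, -1.9]
width: 0.0176
```

It enters bay 3. Bay 1 holds the 13.5 gap, so bay 3 must be the 9.5 one. I'll continue, keeping down on the sill.

Request:
jog_arm:
  series:
    - {"x": 0,"y": -0.004,"z": 0.001,"rx": 0,"ry": 0,"rz": 0}
    - {"x": 0,"y": -0.005,"z": 0.0005,"rx": 0,"ry": 0,"rz": 0}

```text
time: 26.78
tool_pos: [0.4993, -0.1501, -0.0142]
ee_rot: [-3.135, -0.0, -1.535]
wrist_force: [-3.7, -0.8, 2.2]
width: 0.0175
```

Request:
jog_arm:
  series:
    - {"x": 0,"y": -0.005,"z": 0.0003,"rx": 0,"ry": 0,"rz": 0}
    - {"x": 0,"y": -0.005,"z": 0,"rx": 0,"ry": 0,"rz": 0}

```text
time: 26.95
tool_pos: [0.5079, -0.15, -0.0141]
ee_rot: [-3.141, -0.001, -1.535]
wrist_force: [-4.3, 0.6, 4.9]
width: 0.0177
```

Request:
jog_arm:
  series:
    - {"x": 0,"y": -0.005,"z": 0,"rx": 0,"ry": 0,"rz": 0}
    - {"x": 0,"y": -0.005,"z": 0,"rx": 0,"ry": 0,"rz": 0}

```text
time: 27.12
tool_pos: [0.519, -0.1501, -0.0128]
ee_rot: [-3.141, -0.001, -1.535]
wrist_force: [-3.4, -0.1, 1.8]
width: 0.0177
```

Request:
jog_arm:
  series:
    - {"x": 0,"y": -0.004,"z": 0.0003,"rx": 0,"ry": 0,"rz": 0}

```text
time: 27.2
tool_pos: [0.5227, -0.15, -0.0129]
ee_rot: [3.14, -0.001, -1.535]
wrist_force: [-16.8, -0.9, 9.4]
width: 0.0174
```

Request:
jog_arm:
  series:
    - {"x": 0,"y": -0.003,"z": 0,"rx": 0,"ry": 0,"rz": 0}

```text
time: 27.28
tool_pos: [0.5226, -0.1498, -0.013]
ee_rot: [3.132, -0.001, -1.534]
wrist_force: [-15.1, 0.1, 9.7]
width: 0.0178
```

Request:
jog_arm:
  series:
    - {"x": 0,"y": -0.002,"z": 0,"rx": 0,"ry": 0,"rz": 0}

```text
time: 27.37
tool_pos: [0.5224, -0.1498, -0.0129]
ee_rot: [3.126, -0.001, -1.534]
wrist_force: [-8.8, -0.3, 7.3]
width: 0.018
```

Request:
jog_arm:
  series:
    - {"x": 0,"y": 0,"z": 0,"rx": 0,"ry": 0,"rz": 0}
    - {"x": 0,"y": 0,"z": 0,"rx": 0,"ry": 0,"rz": 0}
    - {"x": 0,"y": 0,"z": 0,"rx": 0,"ry": 0,"rz": 0}
    - {"x": 0,"y": 0,"z": 0,"rx": 0,"ry": 0,"rz": 0}
    - {"x": 0,"y": 0,"z": 0,"rx": 0,"ry": 0,"rz": 0}
    - {"x": 0,"y": 0.001,"z": -0.01,"rx": 0.7,"ry": 0,"rz": 0}
    - {"x": 0,"y": 0,"z": -0.03,"rx": 0,"ry": 0,"rz": 0}
    - {"x": 0,"y": 0,"z": -0.04,"rx": 0,"ry": 0,"rz": 0}
    - {"x": 0,"y": 0,"z": -0.04,"rx": 0,"ry": 0,"rz": 0}
    - {"x": 0,"y": 0,"z": 0,"rx": 0,"ry": 0,"rz": 0}
  claw: 0.45

```text
time: 28.2
tool_pos: [0.5218, -0.1479, 0.1087]
ee_rot: [3.139, 0.004, -1.533]
wrist_force: [1.3, -0.2, 1.3]
width: 0.0424
```

Run:
```python
from h import *
to([.43,-.325,.10],-1.571+.33)
s=snap('side')
im=cv2.cvtColor(s['img'],cv2.COLOR_RGB2BGR)
cv2.imwrite('pics/s28.png',cv2.resize(im[190:390,225:405],None,fx=3.3,fy=3.0,interpolation=cv2.INTER_CUBIC))
```

```text
t 28.2 shift(tool) mm [173.5  98.3   8.2] n>= 5
rotvec deg [  0.13   0.25 -16.76]
```

View pics/s28.png

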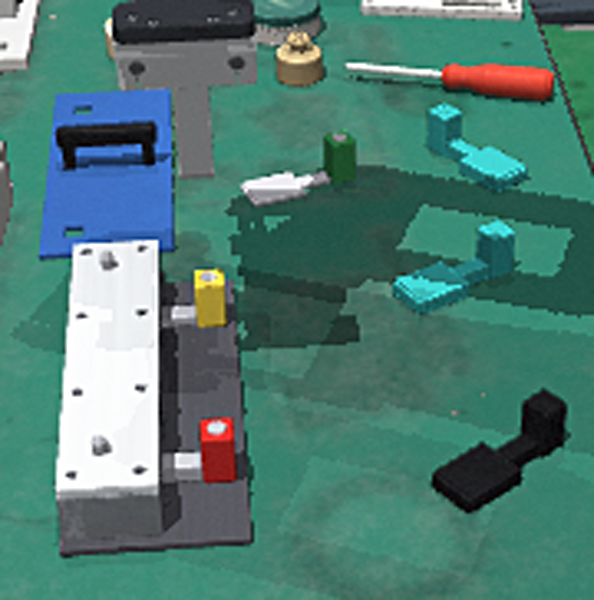

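Yellow is home in bay 3. Next is green.

Request:
jog_arm:
  series:
    - {"x": 0.025,"y": 0.013,"z": 0,"rx": 0,"ry": 0,"rz": 0}
    - {"x": 0.025,"y": 0.013,"z": 0,"rx": 0,"ry": 0,"rz": 0}
    - {"x": 0.025,"y": 0.013,"z": 0,"rx": 0,"ry": 0,"rz": 0}
    - {"x": 0.025,"y": 0.013,"z": 0,"rx": 0,"ry": 0,"rz": 0}
    - {"x": 0.025,"y": 0.013,"z": 0,"rx": 0,"ry": 0,"rz": 0}
    - {"x": 0.025,"y": 0.013,"z": 0,"rx": 0,"ry": 0,"rz": 0}
    - {"x": 0.023,"y": 0.013,"z": 0,"rx": 0,"ry": 0,"rz": 0}
    - {"x": 0,"y": 0,"z": 0,"rx": 0,"ry": 0,"rz": -5.5}
    - {"x": 0,"y": 0,"z": 0,"rx": 0,"ry": 0,"rz": -5.5}
    - {"x": 0,"y": 0,"z": 0,"rx": 0,"ry": 0,"rz": -5.5}
    - {"x": 0,"y": 0,"z": 0,"rx": 0,"ry": 0,"rz": 0}
    - {"x": 0,"y": 0,"z": 0,"rx": 0,"ry": 0,"rz": 0}

```text
time: 29.25
tool_pos: [0.4276, -0.3282, 0.0977]
ee_rot: [3.138, 0.014, -1.233]
wrist_force: [0.3, -0.6, 0.5]
width: 0.0421
```

Run:
```python
from h import *
o=robot.get_obs(); print(o['tool_pos'],o['ee_rot'])
w=snap('wrist','w29.png')
```

```text
[ 0.42760338 -0.32823077  0.09769307] [ 3.13750797  0.01433583 -1.23339625]
```

View pics/w29.png

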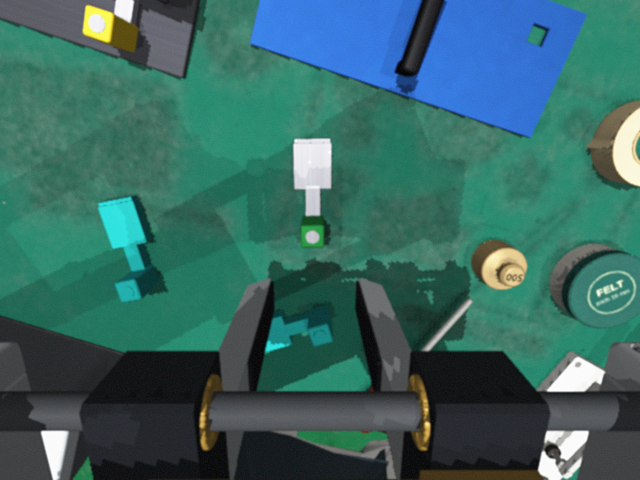

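Run:
```python
from h import *
w=snap('wrist'); aim(w,(313,237),(312,139),.025,.003)
```

```text
grip [ 0.4321 -0.3252  0.036 ] len 0.0701 dir 20.4
t 29.35 shift(tool) mm [-0.3 -5.3 72.9] n>= 2
rotvec deg [ 0.22  0.82 -1.03]
```

Request:
jog_arm:
  series:
    - {"x": 0,"y": -0.004,"z": 0.015,"rx": 0.2,"ry": 0.8,"rz": -1}
    - {"x": 0,"y": 0,"z": 0.02,"rx": 0,"ry": 0,"rz": 0}
    - {"x": 0,"y": 0,"z": 0.02,"rx": 0,"ry": 0,"rz": 0}
    - {"x": 0,"y": 0,"z": 0.01,"rx": 0,"ry": 0,"rz": 0}
    - {"x": 0,"y": 0,"z": 0,"rx": 0,"ry": 0,"rz": 0}
    - {"x": 0,"y": 0,"z": 0,"rx": 0,"ry": 0,"rz": 0}

```text
time: 29.85
tool_pos: [0.4337, -0.326, 0.0323]
ee_rot: [-3.139, -0.004, -1.219]
wrist_force: [0.3, -0.2, 0.4]
width: 0.0422
```

Run:
```python
from h import *
o=robot.get_obs(); print(o['tool_pos'],o['ee_rot'])
w=snap('wrist','w30.png')
```

```text
[ 0.43371842 -0.32601131  0.03226513] [-3.13921826 -0.00428515 -1.21926896]
```

View pics/w30.png

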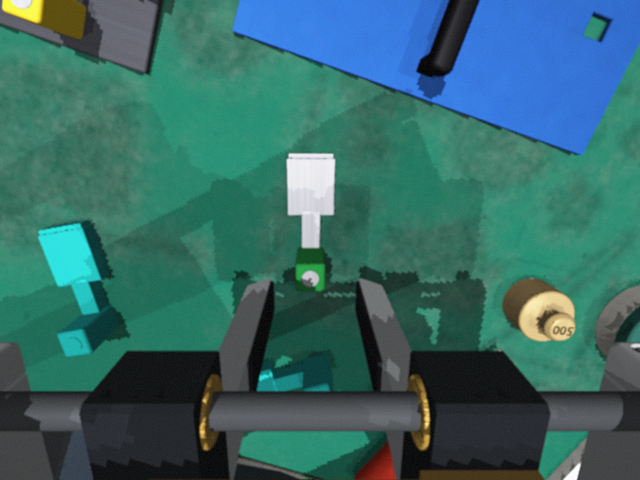

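Run:
```python
from h import *
w=snap('wrist'); aim(w,(310,278),(311,154),-.021,.003)
```

```text
grip [ 0.4323 -0.3246  0.036 ] len 0.0693 dir 19.6
t 29.95 shift(tool) mm [-2.7  1.2 54. ] n>= 2
rotvec deg [-0.18 -0.32  0.53]
```

Request:
jog_arm:
  series:
    - {"x": -0.002,"y": 0.001,"z": 0.014,"rx": -0.2,"ry": -0.3,"rz": 0.4}
    - {"x": 0,"y": 0,"z": 0.014,"rx": 0,"ry": 0,"rz": 0}
    - {"x": 0,"y": 0,"z": 0.012,"rx": 0,"ry": 0,"rz": 0}
    - {"x": 0,"y": 0,"z": 0,"rx": 0,"ry": 0,"rz": 0}
    - {"x": 0,"y": 0,"z": 0,"rx": 0,"ry": 0,"rz": 0}

```text
time: 30.37
tool_pos: [0.4355, -0.3278, -0.0049]
ee_rot: [-3.138, -0.009, -1.229]
wrist_force: [0.9, -0.4, 0.4]
width: 0.042
```

Run:
```python
from h import *
to([.4323,-.3246,-.021],-1.229)
```

```text
t 30.37 shift(tool) mm [-4.3  2.  16.1] n>= 1
rotvec deg [-0.22 -0.5   0.02]
```

Request:
jog_arm:
  series:
    - {"x": -0.003,"y": 0.002,"z": 0.008,"rx": -0.2,"ry": -0.5,"rz": 0}
    - {"x": -0.001,"y": 0,"z": 0.007,"rx": 0,"ry": 0,"rz": 0}
    - {"x": 0,"y": 0,"z": 0,"rx": 0,"ry": 0,"rz": 0}

```text
time: 30.62
tool_pos: [0.433, -0.3255, -0.0195]
ee_rot: [-3.14, -0.002, -1.229]
wrist_force: [-0.7, 0.1, -1.1]
width: 0.0423
```

Run:
```python
from h import *
to([.4323,-.3246,-.021],-1.229)
s=snap('side')
im=cv2.cvtColor(s['img'],cv2.COLOR_RGB2BGR)
cv2.imwrite('pics/s31.png',cv2.resize(im[170:300,225:385],None,fx=4,fy=4,interpolation=cv2.INTER_CUBIC))
```

```text
t 30.62 shift(tool) mm [-1.1  0.4  1.5] n>= 1
rotvec deg [-0.08 -0.11 -0.01]
```

View pics/s31.png

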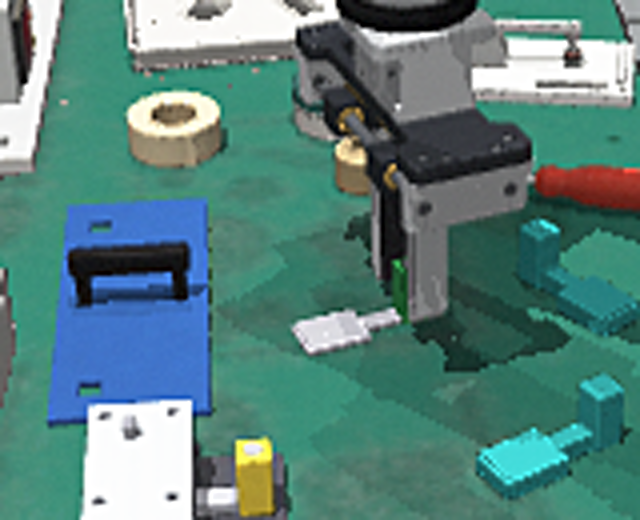

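Request:
jog_arm:
  series:
    - {"x": -0.001,"y": 0,"z": 0.0015,"rx": 0,"ry": 0,"rz": 0}
    - {"x": 0,"y": 0,"z": 0,"rx": 0,"ry": 0,"rz": 0}
    - {"x": 0,"y": 0,"z": 0,"rx": 0,"ry": 0,"rz": 0}
    - {"x": 0,"y": 0,"z": 0,"rx": 0,"ry": 0,"rz": 0}
    - {"x": 0,"y": 0,"z": 0,"rx": 0,"ry": 0,"rz": 0}
    - {"x": 0,"y": 0,"z": 0,"rx": 0,"ry": 0,"rz": 0}
    - {"x": 0,"y": 0,"z": 0,"rx": 0,"ry": 0,"rz": 0}
    - {"x": 0,"y": 0,"z": 0,"rx": 0,"ry": 0,"rz": 0}
  claw: 0

```text
time: 31.33
tool_pos: [0.4336, -0.3253, -0.0194]
ee_rot: [-3.139, -0.005, -1.229]
wrist_force: [-0.9, -0.6, -0.9]
width: 0.0176
```

Request:
jog_arm:
  series:
    - {"x": 0,"y": 0,"z": -0.02,"rx": 0,"ry": 0,"rz": 0}
    - {"x": 0,"y": 0,"z": -0.03,"rx": 0,"ry": 0,"rz": 0}
    - {"x": 0,"y": 0,"z": -0.03,"rx": 0,"ry": 0,"rz": 5.8}
    - {"x": 0,"y": 0,"z": -0.02,"rx": 0,"ry": 0,"rz": 5.8}
    - {"x": 0,"y": 0,"z": 0,"rx": 0,"ry": 0,"rz": 5.8}
    - {"x": 0,"y": 0,"z": 0,"rx": 0,"ry": 0,"rz": 0}

```text
time: 31.83
tool_pos: [0.4313, -0.3233, 0.0822]
ee_rot: [3.14, 0.001, -1.547]
wrist_force: [-0.4, 0.0, -1.1]
width: 0.0177
```

Run:
```python
from h import *
print(robot.get_obs()['tool_pos']);to([.465,-.081,.06],-1.535)
```

```text
[ 0.4313213  -0.32331356  0.0822178 ]
t 31.83 shift(tool) mm [-241.4  -39.6   22.5] n>= 6
rotvec deg [ 0.07  0.08 -0.66]
```

Request:
jog_arm:
  series:
    - {"x": -0.03,"y": -0.004,"z": 0,"rx": 0,"ry": 0,"rz": -0.6}
    - {"x": -0.03,"y": -0.004,"z": 0,"rx": 0,"ry": 0,"rz": 0}
    - {"x": -0.03,"y": -0.004,"z": 0,"rx": 0,"ry": 0,"rz": 0}
    - {"x": -0.03,"y": -0.004,"z": 0,"rx": 0,"ry": 0,"rz": 0}
    - {"x": -0.03,"y": -0.004,"z": 0,"rx": 0,"ry": 0,"rz": 0}
    - {"x": -0.03,"y": -0.004,"z": 0,"rx": 0,"ry": 0,"rz": 0}
    - {"x": -0.03,"y": -0.004,"z": 0,"rx": 0,"ry": 0,"rz": 0}
    - {"x": -0.028,"y": -0.004,"z": 0,"rx": 0,"ry": 0,"rz": 0}
    - {"x": 0,"y": 0,"z": 0,"rx": 0,"ry": 0,"rz": 0}
    - {"x": 0,"y": 0,"z": 0,"rx": 0,"ry": 0,"rz": 0}

```text
time: 32.67
tool_pos: [0.4505, -0.0747, 0.0765]
ee_rot: [3.134, 0.004, -1.512]
wrist_force: [0.1, -1.2, -1.8]
width: 0.0177
```

Run:
```python
from h import *
print(robot.get_obs()['tool_pos'],robot.get_obs()['ee_rot']);to([.468,-.0803,.0],-1.535)
```

```text
[ 0.45054934 -0.07467252  0.07654757] [ 3.13383216  0.0039362  -1.51224699]
t 32.67 shift(tool) mm [  6.9 -17.7  76.4] n>= 2
rotvec deg [0.45 0.22 1.3 ]
```

Request:
jog_arm:
  series:
    - {"x": 0.005,"y": -0.008,"z": 0.015,"rx": 0.5,"ry": 0.2,"rz": 1.3}
    - {"x": 0.002,"y": -0.008,"z": 0.015,"rx": 0,"ry": 0,"rz": 0}
    - {"x": 0,"y": 0,"z": 0.015,"rx": 0,"ry": 0,"rz": 0}
    - {"x": 0,"y": 0,"z": 0.015,"rx": 0,"ry": 0,"rz": 0}
    - {"x": 0,"y": 0,"z": 0,"rx": 0,"ry": 0,"rz": 0}
    - {"x": 0,"y": 0,"z": 0,"rx": 0,"ry": 0,"rz": 0}

```text
time: 33.17
tool_pos: [0.4669, -0.0857, 0.0133]
ee_rot: [-3.142, -0.002, -1.53]
wrist_force: [0.2, -0.3, -0.9]
width: 0.0178
```

Run:
```python
from h import *
print(robot.get_obs()['tool_pos'],robot.get_obs()['ee_rot']);to([.468,-.0803,-.0128],-1.535)
w=snap('wrist','w33.png')
```

```text
[ 0.46691851 -0.08571571  0.01327729] [-3.14158841e+00 -2.01858494e-03 -1.52976640e+00]
t 33.17 shift(tool) mm [-5.4 -1.3 26.1] n>= 1
rotvec deg [-0.   -0.12  0.3 ]
```

View pics/w33.png

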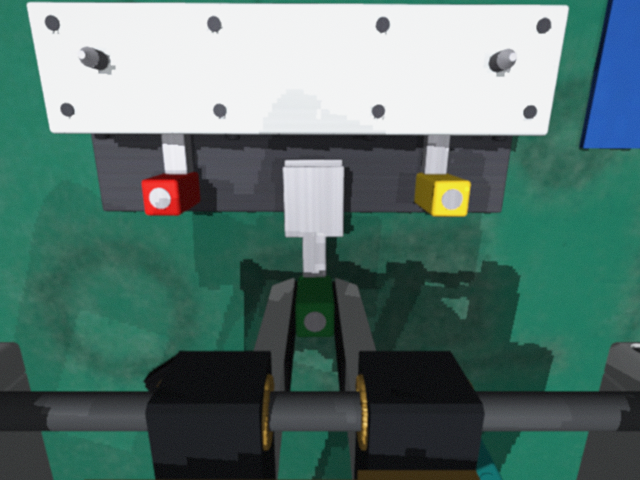

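Request:
jog_arm:
  series:
    - {"x": -0.004,"y": 0,"z": 0.008,"rx": 0.1,"ry": 0,"rz": 0.3}
    - {"x": 0,"y": 0,"z": 0.008,"rx": 0,"ry": 0,"rz": 0}
    - {"x": 0,"y": 0,"z": 0.004,"rx": 0,"ry": 0,"rz": 0}
    - {"x": 0,"y": 0,"z": 0,"rx": 0,"ry": 0,"rz": 0}
    - {"x": 0,"y": 0,"z": 0,"rx": 0,"ry": 0,"rz": 0}

```text
time: 33.63
tool_pos: [0.4683, -0.083, -0.006]
ee_rot: [-3.136, -0.004, -1.536]
wrist_force: [0.5, -0.2, -1.5]
width: 0.0178
```

Run:
```python
from h import *
print(robot.get_obs()['tool_pos'],robot.get_obs()['ee_rot']);to([.468,-.0803,-.0128],-1.535)
```

```text
[ 0.46825592 -0.08301231 -0.00601714] [-3.13561055 -0.00370498 -1.53617737]
t 33.63 shift(tool) mm [-2.7  0.2  6.8] n>= 1
rotvec deg [-0.34 -0.21 -0.07]
```

Request:
jog_arm:
  series:
    - {"x": -0.0025,"y": 0,"z": 0.004,"rx": -0.3,"ry": 0,"rz": 0}
    - {"x": 0,"y": 0,"z": 0.0025,"rx": 0,"ry": 0,"rz": 0}
    - {"x": 0,"y": 0,"z": 0,"rx": 0,"ry": 0,"rz": 0}

```text
time: 33.88
tool_pos: [0.4688, -0.0804, -0.0123]
ee_rot: [-3.14, -0.004, -1.536]
wrist_force: [0.5, 0.4, -0.8]
width: 0.0178
```

Request:
jog_arm:
  series:
    - {"x": 0,"y": 0,"z": 0,"rx": 0,"ry": 0,"rz": 0}

```text
time: 33.97
tool_pos: [0.469, -0.0802, -0.0123]
ee_rot: [-3.14, -0.004, -1.535]
wrist_force: [0.4, -0.6, -0.2]
width: 0.0178
```

Request:
jog_arm:
  series:
    - {"x": 0,"y": -0.004,"z": 0.0005,"rx": 0,"ry": 0,"rz": 0}
    - {"x": 0,"y": -0.004,"z": 0.0003,"rx": 0,"ry": 0,"rz": 0}

```text
time: 34.13
tool_pos: [0.477, -0.0799, -0.013]
ee_rot: [-3.14, -0.004, -1.536]
wrist_force: [0.9, 0.5, -0.3]
width: 0.018
```

Request:
jog_arm:
  series:
    - {"x": 0,"y": -0.004,"z": 0,"rx": 0,"ry": 0,"rz": 0}

```text
time: 34.22
tool_pos: [0.4816, -0.0797, -0.0129]
ee_rot: [-3.139, -0.004, -1.535]
wrist_force: [-0.7, -0.6, -1.5]
width: 0.0179
```

Request:
jog_arm:
  series:
    - {"x": 0,"y": -0.004,"z": 0,"rx": 0,"ry": 0,"rz": 0}

```text
time: 34.3
tool_pos: [0.4862, -0.0796, -0.0128]
ee_rot: [-3.139, -0.005, -1.536]
wrist_force: [0.4, 0.8, -0.7]
width: 0.0177
```

Entered. Continuing home.

Request:
jog_arm:
  series:
    - {"x": 0,"y": -0.005,"z": 0.0003,"rx": 0,"ry": 0,"rz": 0}
    - {"x": 0,"y": -0.005,"z": 0.0003,"rx": 0,"ry": 0,"rz": 0}

```text
time: 34.47
tool_pos: [0.4972, -0.0794, -0.0131]
ee_rot: [-3.139, -0.005, -1.536]
wrist_force: [-4.8, 0.5, 2.7]
width: 0.0183
```

Request:
jog_arm:
  series:
    - {"x": 0,"y": -0.005,"z": 0,"rx": 0,"ry": 0,"rz": 0}
    - {"x": 0,"y": -0.005,"z": 0,"rx": 0,"ry": 0,"rz": 0}

```text
time: 34.63
tool_pos: [0.507, -0.0792, -0.0126]
ee_rot: [3.141, -0.005, -1.535]
wrist_force: [-2.6, -0.1, 4.2]
width: 0.0177
```

Request:
jog_arm:
  series:
    - {"x": 0,"y": -0.005,"z": 0,"rx": 0,"ry": 0,"rz": 0}
    - {"x": 0,"y": -0.005,"z": 0,"rx": 0,"ry": 0,"rz": 0}

```text
time: 34.8
tool_pos: [0.518, -0.0789, -0.012]
ee_rot: [3.14, -0.005, -1.535]
wrist_force: [-4.0, -0.2, 2.0]
width: 0.0177
```

Request:
jog_arm:
  series:
    - {"x": 0,"y": -0.004,"z": 0,"rx": 0,"ry": 0,"rz": 0}

```text
time: 34.88
tool_pos: [0.5192, -0.0784, -0.0123]
ee_rot: [3.132, -0.004, -1.535]
wrist_force: [-16.2, 0.0, 10.7]
width: 0.0179
```

Request:
jog_arm:
  series:
    - {"x": 0,"y": -0.003,"z": 0,"rx": 0,"ry": 0,"rz": 0}

```text
time: 34.97
tool_pos: [0.519, -0.0782, -0.0125]
ee_rot: [3.124, -0.004, -1.535]
wrist_force: [-11.9, -1.1, 10.1]
width: 0.0179
```

All three are home. Release, rise and check.

Request:
jog_arm:
  series:
    - {"x": 0,"y": 0,"z": 0,"rx": 0,"ry": 0,"rz": 0}
    - {"x": 0,"y": 0,"z": 0,"rx": 0,"ry": 0,"rz": 0}
    - {"x": 0,"y": 0,"z": 0,"rx": 0,"ry": 0,"rz": 0}
    - {"x": 0,"y": 0,"z": 0,"rx": 0,"ry": 0,"rz": 0}
    - {"x": 0,"y": 0,"z": 0,"rx": 0,"ry": 0,"rz": 0}
    - {"x": 0,"y": 0.001,"z": -0.01,"rx": 0.9,"ry": 0,"rz": 0}
    - {"x": 0,"y": 0,"z": -0.03,"rx": 0,"ry": 0,"rz": 0}
    - {"x": 0,"y": 0,"z": -0.04,"rx": 0,"ry": 0,"rz": 0}
    - {"x": 0,"y": 0,"z": -0.04,"rx": 0,"ry": 0,"rz": 0}
    - {"x": 0,"y": 0,"z": -0.03,"rx": 0,"ry": 0,"rz": 0}
    - {"x": 0,"y": 0,"z": 0,"rx": 0,"ry": 0,"rz": 0}
  claw: 0.45

```text
time: 35.88
tool_pos: [0.5183, -0.0766, 0.1425]
ee_rot: [-3.14, -0.001, -1.534]
wrist_force: [0.6, 0.1, 1.2]
width: 0.0424
```

Run:
```python
from h import *
to([.59,-.345,.15],-1.535)
s=snap('side')
im=cv2.cvtColor(s['img'],cv2.COLOR_RGB2BGR)
cv2.imwrite('pics/s34.png',cv2.resize(im[190:390,225:405],None,fx=3.3,fy=3.0,interpolation=cv2.INTER_CUBIC))
w=snap('wrist','w34.png')
```

```text
t 35.88 shift(tool) mm [270.9 -61.9  -7.1] n>= 7
rotvec deg [-0.11 -0.06  0.05]
```

View pics/s34.png

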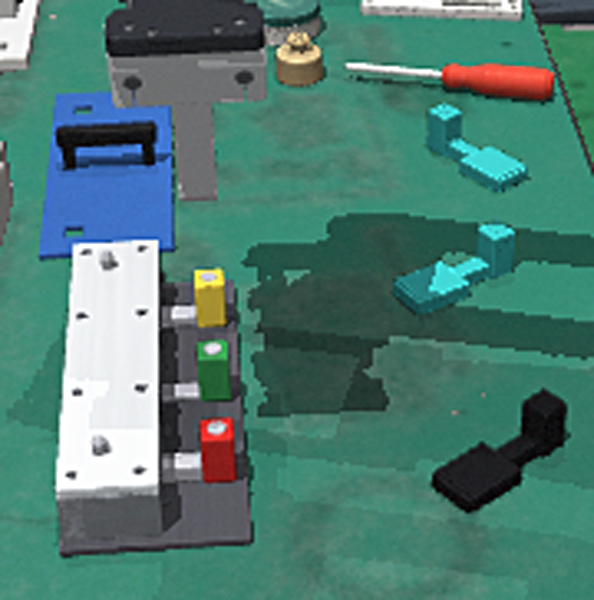

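View pics/w34.png

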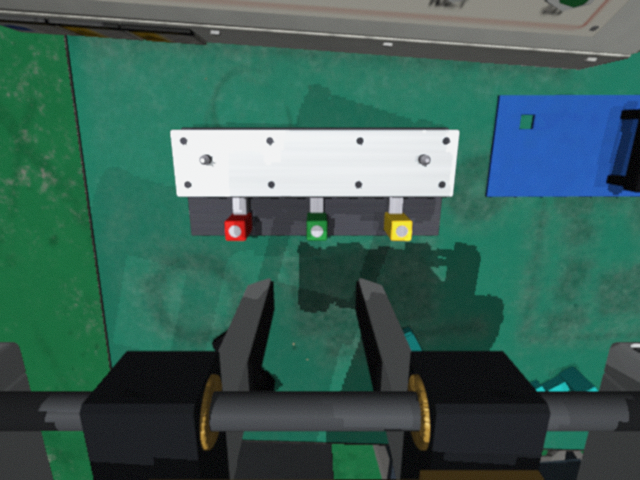

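All three grips are level, at equal depth. Now to the cover handle.

Request:
jog_arm:
  series:
    - {"x": 0.03,"y": -0.007,"z": 0,"rx": 0,"ry": 0,"rz": 0}
    - {"x": 0.03,"y": -0.007,"z": 0,"rx": 0,"ry": 0,"rz": 0}
    - {"x": 0.03,"y": -0.007,"z": 0,"rx": 0,"ry": 0,"rz": 0}
    - {"x": 0.03,"y": -0.007,"z": 0,"rx": 0,"ry": 0,"rz": 0}
    - {"x": 0.03,"y": -0.007,"z": 0,"rx": 0,"ry": 0,"rz": 0}
    - {"x": 0.03,"y": -0.007,"z": 0,"rx": 0,"ry": 0,"rz": 0}
    - {"x": 0.03,"y": -0.007,"z": 0,"rx": 0,"ry": 0,"rz": 0}
    - {"x": 0.03,"y": -0.007,"z": 0,"rx": 0,"ry": 0,"rz": 0}
    - {"x": 0.03,"y": -0.007,"z": 0,"rx": 0,"ry": 0,"rz": 0}
    - {"x": 0,"y": 0,"z": 0,"rx": 0,"ry": 0,"rz": 0}
    - {"x": 0,"y": 0,"z": 0,"rx": 0,"ry": 0,"rz": 0}

```text
time: 36.9
tool_pos: [0.5795, -0.347, 0.1068]
ee_rot: [3.104, 0.025, -1.53]
wrist_force: [0.2, 0.4, -0.5]
width: 0.0423
```

Run:
```python
from h import *
print(robot.get_obs()['tool_pos'],robot.get_obs()['ee_rot']);to([.591,-.3455,.06],-1.533)
w=snap('wrist','w35.png')
```

```text
[ 0.57948224 -0.34699107  0.10681448] [ 3.10445986  0.02548967 -1.52986789]
t 36.9 shift(tool) mm [  0.2 -13.3  46.4] n>= 2
rotvec deg [2.13 1.46 0.21]
```

View pics/w35.png

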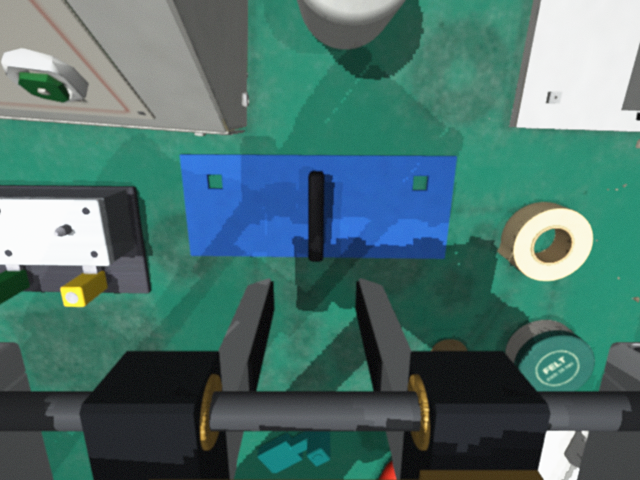

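Request:
jog_arm:
  series:
    - {"x": 0,"y": -0.006,"z": 0.01,"rx": 2.1,"ry": 1.4,"rz": 0.2}
    - {"x": 0,"y": -0.006,"z": 0.015,"rx": 0,"ry": 0,"rz": 0}
    - {"x": 0,"y": 0,"z": 0.015,"rx": 0,"ry": 0,"rz": 0}
    - {"x": 0,"y": 0,"z": 0.015,"rx": 0,"ry": 0,"rz": 0}
    - {"x": 0,"y": 0,"z": 0,"rx": 0,"ry": 0,"rz": 0}
    - {"x": 0,"y": 0,"z": 0,"rx": 0,"ry": 0,"rz": 0}

```text
time: 37.45
tool_pos: [0.5875, -0.336, 0.0455]
ee_rot: [3.136, 0.007, -1.527]
wrist_force: [0.1, -0.6, 0.8]
width: 0.0422
```

Run:
```python
from h import *
print(robot.get_obs()['tool_pos'],robot.get_obs()['ee_rot']);to([.5912,-.3456,-.0185],-1.533)
w=snap('wrist','w36.png')
```

```text
[ 0.58752449 -0.33603935  0.04552365] [ 3.1357998   0.00692866 -1.52670669]
t 37.45 shift(tool) mm [10.2 -3.6 63.9] n>= 2
rotvec deg [0.33 0.4  0.36]
```

View pics/w36.png

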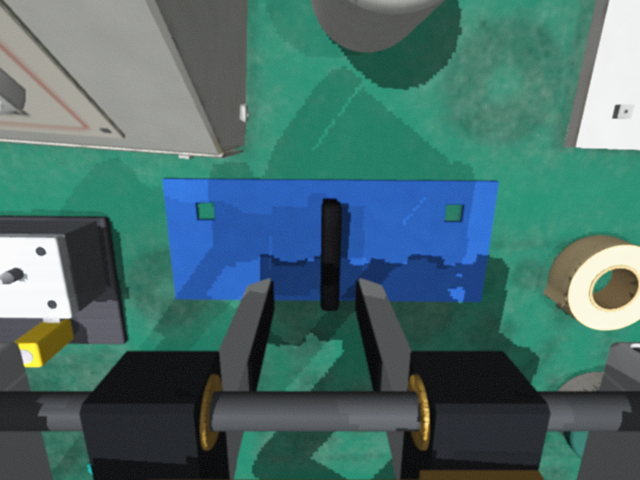

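Request:
jog_arm:
  series:
    - {"x": 0.008,"y": -0.002,"z": 0.005,"rx": 0.3,"ry": 0.4,"rz": 0.3}
    - {"x": 0.002,"y": 0,"z": 0.01,"rx": 0,"ry": 0,"rz": 0}
    - {"x": 0,"y": 0,"z": 0,"rx": 0,"ry": 0,"rz": 0}
    - {"x": 0,"y": 0,"z": 0,"rx": 0,"ry": 0,"rz": 0}

```text
time: 37.83
tool_pos: [0.5917, -0.3465, 0.0328]
ee_rot: [-3.138, -0.004, -1.531]
wrist_force: [-0.1, 0.1, 0.8]
width: 0.0422
```

Run:
```python
from h import *
print(robot.get_obs()['tool_pos'],robot.get_obs()['ee_rot']);to([.5912,-.3456,-.0185],-1.533)
w=snap('wrist','w37.png')
```

```text
[ 0.5916827 -0.3464558  0.0327507] [-3.13754526 -0.00372753 -1.53083321]
t 37.83 shift(tool) mm [-1.1  0.7 51.2] n>= 2
rotvec deg [-0.23 -0.21  0.12]
```

View pics/w37.png

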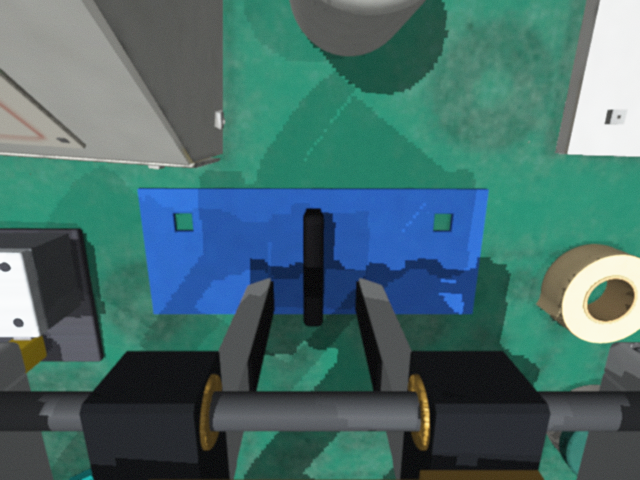

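Centred. Descend.

Request:
jog_arm:
  series:
    - {"x": -0.001,"y": 0,"z": 0.012,"rx": -0.2,"ry": -0.2,"rz": 0}
    - {"x": 0,"y": 0,"z": 0.012,"rx": 0,"ry": 0,"rz": 0}
    - {"x": 0,"y": 0,"z": 0.012,"rx": 0,"ry": 0,"rz": 0}
    - {"x": 0,"y": 0,"z": 0.006,"rx": 0,"ry": 0,"rz": 0}
    - {"x": 0,"y": 0,"z": 0,"rx": 0,"ry": 0,"rz": 0}

```text
time: 38.3
tool_pos: [0.5917, -0.3459, -0.0134]
ee_rot: [-3.141, 0.0, -1.532]
wrist_force: [-1.2, 0.5, 0.2]
width: 0.0421
```

Run:
```python
from h import *
print(robot.get_obs()['tool_pos'],robot.get_obs()['ee_rot']);to([.5912,-.3456,-.0185],-1.533)
```

```text
[ 0.59166225 -0.34585084 -0.01339692] [-3.14110934e+00  1.96281323e-05 -1.53151069e+00]
t 38.3 shift(tool) mm [-0.3  0.5  5.1] n>= 1
rotvec deg [-0.03  0.    0.09]
```

Request:
jog_arm:
  series:
    - {"x": 0,"y": 0,"z": 0.005,"rx": 0,"ry": 0,"rz": 0}
    - {"x": 0,"y": 0,"z": 0,"rx": 0,"ry": 0,"rz": 0}
    - {"x": 0,"y": 0,"z": 0,"rx": 0,"ry": 0,"rz": 0}
    - {"x": 0,"y": 0,"z": 0,"rx": 0,"ry": 0,"rz": 0}
    - {"x": 0,"y": 0,"z": 0,"rx": 0,"ry": 0,"rz": 0}
    - {"x": 0,"y": 0,"z": 0,"rx": 0,"ry": 0,"rz": 0}
    - {"x": 0,"y": 0,"z": 0,"rx": 0,"ry": 0,"rz": 0}
    - {"x": 0,"y": 0,"z": 0,"rx": 0,"ry": 0,"rz": 0}
    - {"x": 0,"y": 0,"z": 0,"rx": 0,"ry": 0,"rz": 0}
  claw: 0

```text
time: 39.05
tool_pos: [0.591, -0.3454, -0.0205]
ee_rot: [3.14, 0.001, -1.531]
wrist_force: [-0.2, -0.5, -1.4]
width: 0.0118
```

Request:
jog_arm:
  series:
    - {"x": 0,"y": 0,"z": -0.015,"rx": 0,"ry": 0,"rz": 0}
    - {"x": 0,"y": 0,"z": -0.03,"rx": 0,"ry": 0,"rz": 0}
    - {"x": 0,"y": 0,"z": -0.035,"rx": 0,"ry": 0,"rz": 0}
    - {"x": 0,"y": 0,"z": -0.035,"rx": 0,"ry": 0,"rz": 0}
    - {"x": 0,"y": 0,"z": -0.025,"rx": 0,"ry": 0,"rz": 0}
    - {"x": 0,"y": 0,"z": 0,"rx": 0,"ry": 0,"rz": 0}

```text
time: 39.55
tool_pos: [0.5863, -0.3419, 0.1142]
ee_rot: [3.123, 0.014, -1.532]
wrist_force: [0.4, -0.8, -2.2]
width: 0.0117
```

Run:
```python
from h import *
print(robot.get_obs()['tool_pos'],robot.get_obs()['ee_rot']);to([.5527,-.0772,.12],-1.532)
```

```text
[ 0.58626507 -0.3419347   0.11424959] [ 3.12338948  0.01441159 -1.53151897]
t 39.55 shift(tool) mm [-265.9   23.2   -1.5] n>= 7
rotvec deg [1.04 0.83 0.04]
```

Request:
jog_arm:
  series:
    - {"x": -0.025,"y": 0.002,"z": -0.003,"rx": 1.0,"ry": 0.8,"rz": 0}
    - {"x": -0.03,"y": 0.002,"z": -0.003,"rx": 0,"ry": 0,"rz": 0}
    - {"x": -0.03,"y": 0.002,"z": -0.003,"rx": 0,"ry": 0,"rz": 0}
    - {"x": -0.03,"y": 0.002,"z": -0.003,"rx": 0,"ry": 0,"rz": 0}
    - {"x": -0.025,"y": 0.002,"z": -0.002,"rx": 0,"ry": 0,"rz": 0}
    - {"x": 0,"y": 0,"z": 0,"rx": 0,"ry": 0,"rz": 0}

```text
time: 40.05
tool_pos: [0.5662, -0.198, 0.1165]
ee_rot: [3.13, 0.007, -1.537]
wrist_force: [-0.3, -0.2, -3.3]
width: 0.0116
```

Run:
```python
from h import *
print(robot.get_obs()['tool_pos'],robot.get_obs()['ee_rot']);to([.5527,-.0772,.11],-1.532)
```

```text
[ 0.56618246 -0.19795242  0.11650773] [ 3.13012668  0.0067157  -1.5371352 ]
t 40.05 shift(tool) mm [-121.1    9.3    7.4] n>= 3
rotvec deg [ 0.66  0.39 -0.29]
```

Request:
jog_arm:
  series:
    - {"x": -0.028,"y": 0.002,"z": 0,"rx": 0.6,"ry": 0.4,"rz": -0.3}
    - {"x": -0.03,"y": 0.002,"z": 0,"rx": 0,"ry": 0,"rz": 0}
    - {"x": -0.03,"y": 0.002,"z": 0,"rx": 0,"ry": 0,"rz": 0}
    - {"x": -0.025,"y": 0.001,"z": 0,"rx": 0,"ry": 0,"rz": 0}
    - {"x": 0,"y": 0,"z": 0,"rx": 0,"ry": 0,"rz": 0}
    - {"x": 0,"y": 0,"z": 0,"rx": 0,"ry": 0,"rz": 0}

```text
time: 40.55
tool_pos: [0.5476, -0.0795, 0.1023]
ee_rot: [3.123, 0.004, -1.531]
wrist_force: [-0.0, 0.1, -3.4]
width: 0.0116
```

Run:
```python
from h import *
print(robot.get_obs()['tool_pos'],robot.get_obs()['ee_rot']);to([.5527,-.0772,.06],-1.532)
```

```text
[ 0.54762481 -0.07951722  0.10233301] [ 3.12306081  0.00374067 -1.53108267]
t 40.55 shift(tool) mm [-2.  -5.9 42.2] n>= 2
rotvec deg [1.06 0.21 0.05]
```

Request:
jog_arm:
  series:
    - {"x": -0.002,"y": -0.004,"z": 0.01,"rx": 1.0,"ry": 0.2,"rz": 0}
    - {"x": 0,"y": -0.002,"z": 0.015,"rx": 0,"ry": 0,"rz": 0}
    - {"x": 0,"y": 0,"z": 0.012,"rx": 0,"ry": 0,"rz": 0}
    - {"x": 0,"y": 0,"z": 0,"rx": 0,"ry": 0,"rz": 0}
    - {"x": 0,"y": 0,"z": 0,"rx": 0,"ry": 0,"rz": 0}

```text
time: 40.97
tool_pos: [0.5514, -0.0808, 0.0583]
ee_rot: [3.134, -0.001, -1.534]
wrist_force: [0.7, -0.2, -3.4]
width: 0.0115
```

Run:
```python
from h import *
print(robot.get_obs()['tool_pos'],robot.get_obs()['ee_rot']);to([.5527,-.0772,.045],-1.532)
s=snap('side')
im=cv2.cvtColor(s['img'],cv2.COLOR_RGB2BGR)
cv2.imwrite('pics/s40.png',cv2.resize(im[220:390,225:345],None,fx=4,fy=4,interpolation=cv2.INTER_CUBIC))
w=snap('wrist','w40.png')
```

```text
[ 0.55135308 -0.08076448  0.05829904] [ 3.13435083e+00 -5.33900600e-04 -1.53356785e+00]
t 40.97 shift(tool) mm [-3.5 -1.6 13.3] n>= 1
rotvec deg [ 0.41 -0.03 -0.09]
```

View pics/s40.png

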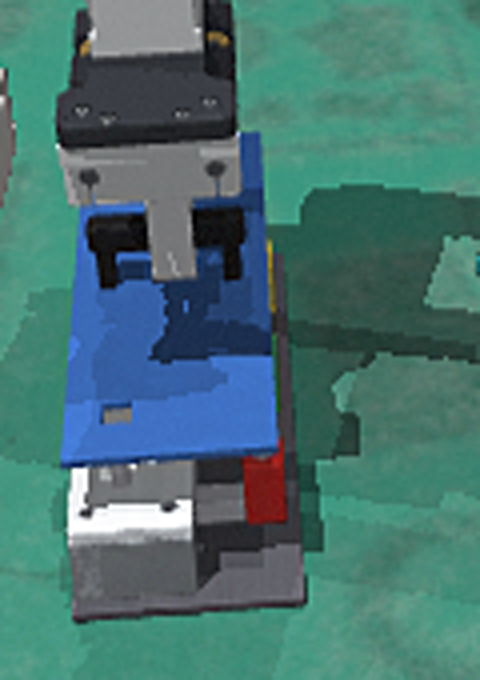

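View pics/w40.png

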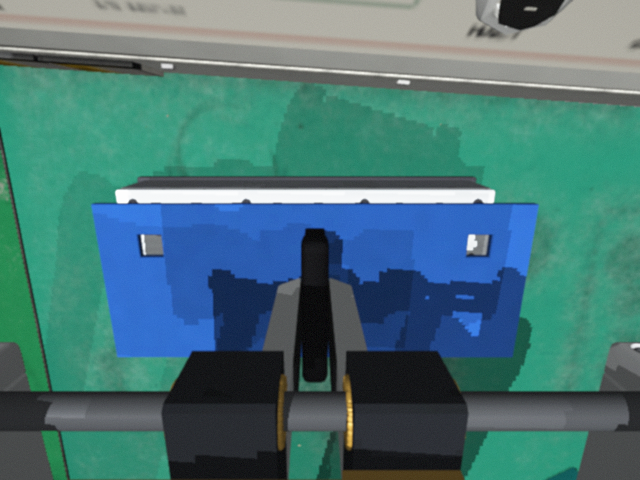

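Request:
jog_arm:
  series:
    - {"x": -0.003,"y": -0.001,"z": 0.004,"rx": 0.4,"ry": 0,"rz": 0}
    - {"x": -0.001,"y": 0,"z": 0.004,"rx": 0,"ry": 0,"rz": 0}
    - {"x": 0,"y": 0,"z": 0,"rx": 0,"ry": 0,"rz": 0}
    - {"x": 0,"y": 0,"z": 0,"rx": 0,"ry": 0,"rz": 0}

```text
time: 41.4
tool_pos: [0.5542, -0.0777, 0.0525]
ee_rot: [-3.136, -0.002, -1.535]
wrist_force: [0.4, -0.2, -3.4]
width: 0.0117
```

Run:
```python
from h import *
print(robot.get_obs()['tool_pos'],robot.get_obs()['ee_rot']);to([.5527,-.0772,.0275],-1.532)
w=snap('wrist'); im=cv2.cvtColor(w['img'],cv2.COLOR_RGB2BGR)
a=im[195:275,120:185]; b=im[195:275,450:515]
cv2.imwrite('pics/w41.png',cv2.resize(np.hstack([a,b]),None,fx=6,fy=6,interpolation=cv2.INTER_CUBIC))
s=snap('side'); im=cv2.cvtColor(s['img'],cv2.COLOR_RGB2BGR)
cv2.imwrite('pics/s41.png',cv2.resize(im[220:390,225:345],None,fx=4,fy=4,interpolation=cv2.INTER_CUBIC))
```

```text
[ 0.55423529 -0.07766943  0.05248479] [-3.13616996e+00 -1.86021292e-03 -1.53505048e+00]
t 41.4 shift(tool) mm [-0.6  1.7 25. ] n>= 1
rotvec deg [-0.31 -0.11 -0.17]
```

View pics/w41.png

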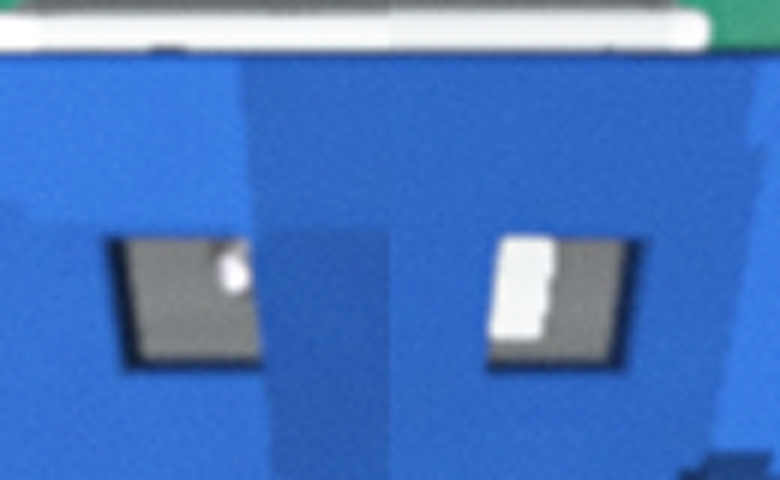

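View pics/s41.png

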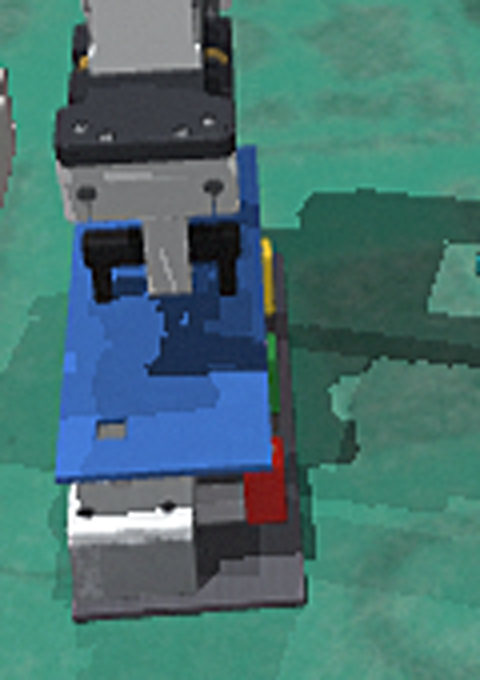

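Run:
```python
from h import *
w=snap('wrist'); o=robot.get_obs(); print(o['tool_pos'])
zc=o['tool_pos'][2]+.0205
hl=np.mean([ray(w,120+x/6,195+y/6,zc+.004) for x,y in [(108,238),(252,238),(125,372),(265,372)]],0)
hr=np.mean([ray(w,450+(x-390)/6,195+y/6,zc+.004) for x,y in [(500,236),(645,236),(487,372),(628,372)]],0)
print('holes',hl,hr,np.linalg.norm(hl-hr),(hl+hr)/2)
print('pinL',ray(w,120+235/6,195+270/6,.061), 'exp pins',bp(.03,.085),bp(.03,-.085))
```

```text
[ 0.55422912 -0.07766161  0.05252751]
holes [0.57684225 0.0069978  0.07702751] [ 0.58287993 -0.16226265  0.07702751] 0.16936810368348892 [ 0.57986109 -0.07763242  0.07702751]
pinL [0.57526512 0.00934714 0.061     ] exp pins [0.57242122 0.00852469] [ 0.5785399  -0.16136516]
```

Request:
jog_arm:
  series:
    - {"x": -0.0005,"y": 0.0015,"z": 0.004,"rx": -0.3,"ry": -0.1,"rz": -0.2}
    - {"x": 0,"y": 0,"z": 0.004,"rx": 0,"ry": 0,"rz": 0}
    - {"x": 0,"y": 0,"z": 0,"rx": 0,"ry": 0,"rz": 0}
    - {"x": 0,"y": 0,"z": 0,"rx": 0,"ry": 0,"rz": 0}

```text
time: 41.88
tool_pos: [0.5531, -0.0772, 0.0444]
ee_rot: [-3.141, -0.0, -1.531]
wrist_force: [0.8, -0.2, -2.8]
width: 0.0118
```

Run:
```python
from h import *
print(robot.get_obs()['tool_pos'],robot.get_obs()['ee_rot']);to([.5525,-.0772,.0275],-1.532)
w=snap('wrist'); im=cv2.cvtColor(w['img'],cv2.COLOR_RGB2BGR)
a=im[195:275,120:185]; b=im[195:275,450:515]
cv2.imwrite('pics/w42.png',cv2.resize(np.hstack([a,b]),None,fx=6,fy=6,interpolation=cv2.INTER_CUBIC))
```

```text
[ 0.55305313 -0.07720112  0.04439957] [-3.14074047e+00 -4.12124184e-04 -1.53080644e+00]
t 41.88 shift(tool) mm [-0.   0.6 16.9] n>= 1
rotvec deg [-0.05 -0.02  0.07]
```

View pics/w42.png

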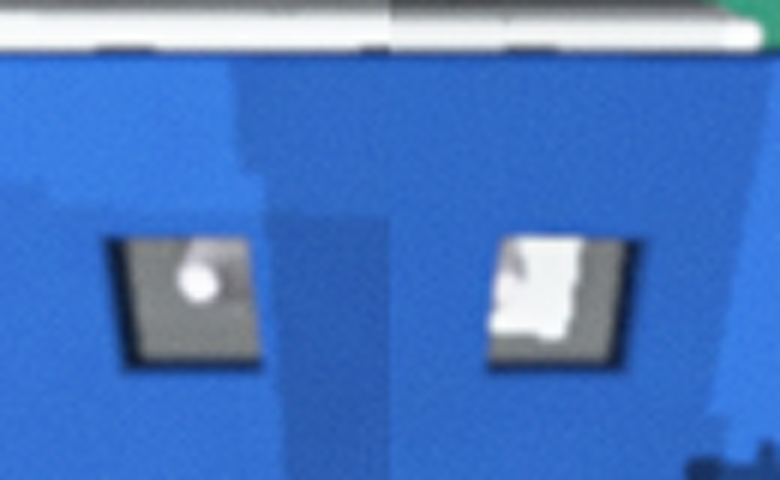

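Run:
```python
from h import *
w=snap('wrist'); o=robot.get_obs(); print(o['tool_pos'])
zc=o['tool_pos'][2]+.0205
L=[ray(w,120+x/6,195+y/6,zc+.004) for x,y in [(108,238),(252,238),(125,372),(265,372)]]
hl=np.mean(L,0); print(np.ptp(L,0))
hr=np.mean([ray(w,450+(x-390)/6,195+y/6,zc+.004) for x,y in [(500,236),(645,236),(487,372),(628,372)]],0)
print('holes',hl,hr,np.linalg.norm(hl-hr))
print('pinL',ray(w,120+198/6,195+280/6,.061), 'pinR', ray(w,450+120/6,195+262/6,.061))
im=cv2.cvtColor(w['img'],cv2.COLOR_RGB2BGR)
cv2.imwrite('pics/w43.png',cv2.resize(im[225:265,455:500],None,fx=14,fy=14,interpolation=cv2.INTER_CUBIC))
```

```text
[ 0.55297279 -0.07718597  0.04437556]
[1.25554207e-02 1.24771176e-02 2.77555756e-17]
holes [0.57532666 0.00749241 0.06887556] [ 0.58213655 -0.16149499  0.06887556] 0.16912455326115133
pinL [0.57515089 0.00983443 0.061     ] pinR [ 0.58357038 -0.15965934  0.061     ]
```

View pics/w43.png

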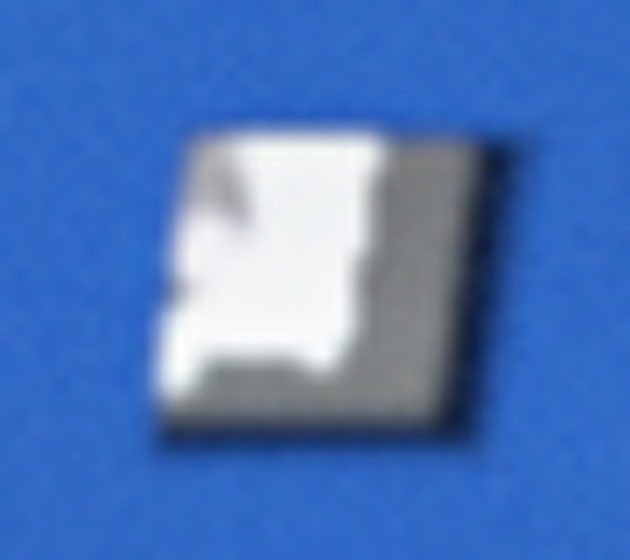

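Both pins sit about 2 mm to the left (+y) of the hole centres. I'll shift by that and lower.

Request:
jog_arm:
  series:
    - {"x": -0.0018,"y": 0,"z": 0.001,"rx": 0,"ry": 0,"rz": 0}
    - {"x": 0,"y": 0,"z": 0.003,"rx": 0,"ry": 0,"rz": 0}
    - {"x": 0,"y": 0,"z": 0,"rx": 0,"ry": 0,"rz": 0}

```text
time: 42.23
tool_pos: [0.5532, -0.0753, 0.0403]
ee_rot: [-3.14, -0.0, -1.531]
wrist_force: [-0.1, 0.2, -3.7]
width: 0.0115
```

Request:
jog_arm:
  series:
    - {"x": 0,"y": 0,"z": 0.003,"rx": 0,"ry": 0,"rz": 0}
    - {"x": 0,"y": 0,"z": 0,"rx": 0,"ry": 0,"rz": 0}

```text
time: 42.4
tool_pos: [0.5531, -0.0752, 0.037]
ee_rot: [-3.14, -0.001, -1.531]
wrist_force: [-0.1, 0.8, -3.4]
width: 0.0119
```

Run:
```python
from h import *
print(robot.get_obs()['tool_pos'],robot.get_obs()['ee_rot'])
w=snap('wrist'); im=cv2.cvtColor(w['img'],cv2.COLOR_RGB2BGR)
a=im[195:275,120:185]; b=im[195:275,450:515]
cv2.imwrite('pics/w44.png',cv2.resize(np.hstack([a,b]),None,fx=6,fy=6,interpolation=cv2.INTER_CUBIC))
```

```text
[ 0.55314728 -0.07519056  0.03697875] [-3.14031003e+00 -5.01339322e-04 -1.53078958e+00]
```

View pics/w44.png

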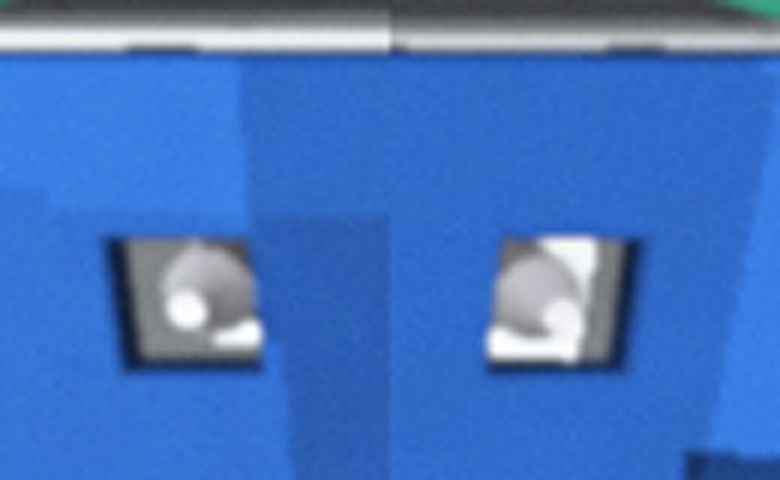

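Both pins are now symmetric in the holes. Continue down.

Request:
jog_arm:
  series:
    - {"x": 0,"y": 0,"z": 0.004,"rx": 0,"ry": 0,"rz": 0}
    - {"x": 0,"y": 0,"z": 0.002,"rx": 0,"ry": 0,"rz": 0}
    - {"x": 0,"y": 0,"z": 0,"rx": 0,"ry": 0,"rz": 0}

```text
time: 42.7
tool_pos: [0.5537, -0.0754, 0.0311]
ee_rot: [-3.139, -0.001, -1.531]
wrist_force: [-0.2, -0.2, -3.9]
width: 0.0119
```

Request:
jog_arm:
  series:
    - {"x": 0,"y": 0,"z": 0.002,"rx": 0,"ry": 0,"rz": 0}
    - {"x": 0,"y": 0,"z": 0.0015,"rx": 0,"ry": 0,"rz": 0}

```text
time: 42.87
tool_pos: [0.5538, -0.0754, 0.0274]
ee_rot: [-3.139, -0.001, -1.531]
wrist_force: [-0.3, -0.3, 3.5]
width: 0.0118
```

The cover is seated at the predicted height. Release, rise and retreat.

Request:
jog_arm:
  series:
    - {"x": 0,"y": 0,"z": 0,"rx": 0,"ry": 0,"rz": 0}
    - {"x": 0,"y": 0,"z": 0,"rx": 0,"ry": 0,"rz": 0}
    - {"x": 0,"y": 0,"z": 0,"rx": 0,"ry": 0,"rz": 0}
    - {"x": 0,"y": 0,"z": 0,"rx": 0,"ry": 0,"rz": 0}
    - {"x": 0,"y": 0,"z": 0,"rx": 0,"ry": 0,"rz": 0}
    - {"x": 0,"y": 0,"z": -0.015,"rx": 0,"ry": 0,"rz": 0}
    - {"x": 0,"y": 0,"z": -0.03,"rx": 0,"ry": 0,"rz": 0}
    - {"x": 0,"y": 0,"z": -0.04,"rx": 0,"ry": 0,"rz": 0}
    - {"x": 0,"y": 0,"z": -0.04,"rx": 0,"ry": 0,"rz": 0}
    - {"x": 0,"y": 0.035,"z": -0.02,"rx": 0,"ry": 0,"rz": 0}
    - {"x": 0,"y": 0.035,"z": 0,"rx": 0,"ry": 0,"rz": 0}
    - {"x": 0,"y": 0,"z": 0,"rx": 0,"ry": 0,"rz": 0}
  claw: 0.45

```text
time: 43.87
tool_pos: [0.483, -0.0785, 0.1802]
ee_rot: [-3.138, -0.002, -1.53]
wrist_force: [0.2, 0.2, -0.7]
width: 0.0424
```

Run:
```python
from h import *
s=snap('side')
im=cv2.cvtColor(s['img'],cv2.COLOR_RGB2BGR)
cv2.imwrite('pics/s50.png',cv2.resize(im[190:390,225:405],None,fx=3.3,fy=3.0,interpolation=cv2.INTER_CUBIC))
w=snap('wrist','w50.png')
```

```text
(no output)
```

View pics/s50.png

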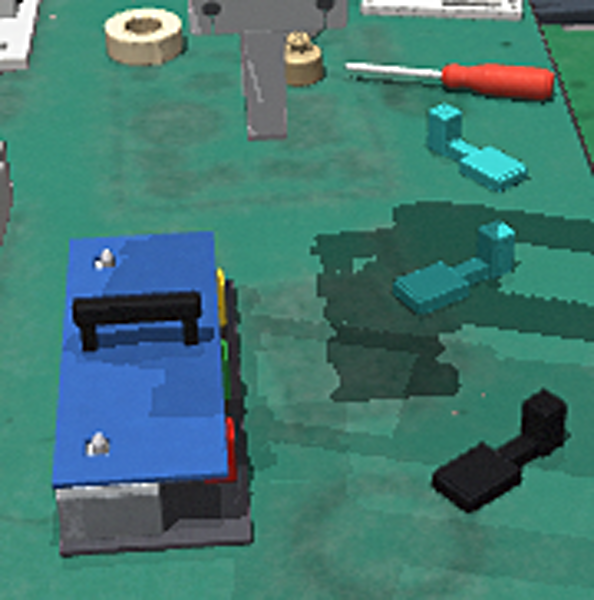

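View pics/w50.png

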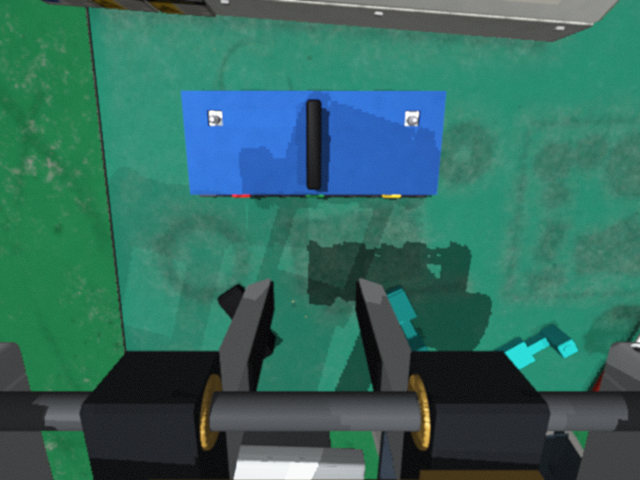

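The cover is flat with both pins through its holes at (215,118) and (412,118). The grips' front faces show just ahead of its front edge, as they should when home. Handing in.

Run:
```python
from h import *
o=robot.get_obs(); print(o['time'],o['wrist_force'],o['qvel'].round(3))
print(ticket.close_job())
```

```text
43.9667 [ 0.59209481 -0.21999657 -0.02936272] [ 0.008  0.051 -0.01   0.002 -0.008  0.001]
the job is handed in; nothing more can be done
None
```

The job is done and handed in at about 44 s on the robot's clock; the hand-in itself gives no verdict. I laid the cover flat on the bench to the right, slid all three blades home, and reseated the cover on its pins.

**Blades:**
- **Red (12 mm):** it stopped dead at the right and middle mouths, then went into the left bay.
- **Yellow (8 mm):** it went into the right bay. It passed that mouth and the left bay has the largest gap, so this one is the 9.5 mm gap.
- **Green (4 mm):** it went into the middle bay, the only gap left.

**Last checks:**
- Each blade met the pad with about 3–5 N of drag, then hit the back wall at or within 1 mm of the predicted depth.
- I inferred that the fits are snug from the stops and the elimination; I did not lift any blade to test for play.
- The cover touched down at the predicted height, and the pictures show it flat with both pins through its holes.
- The weight and tape look unmoved in the side views. The tin was out of frame in the final pictures, but looked in place when I last saw it, before reseating the cover.

**Disagreements:**
- The visible fingertips sit about 30 mm above the reported TCP, so the first grip on the cover closed on air. I worked from measured contact heights after that.
- The wrist and side cameras differed by 3–5 mm, so I corrected each grasp and the cover placement close up.

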